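Score the rim strips in the scoring jig

ROBOT

A 6-joint arm with a two-finger parallel gripper is mounted at the origin on the work surface. World frame = base frame: x ahead of the robot, y to its left, z up, the work surface at z = 0. Lengths are in m, angles in rad, forces in N, time in s.
With the tool pointing down it reaches from about 0.35 to 0.775 m from the base axis. Payload 7.3 kg.
Tool frame: the origin (TCP) lies at the very end of the fingers, on their centre line; the grasp point (between the pads) lies 19 mm behind it; z points along the fingers, y is the line along which they close (so a half turn about z gives the same grasp; the last joint's range is limited). The gripper opens to 92 mm and grips with 3 to 60 N. Pads are 19 mm wide; open, the fingers measure 130 mm over their backs; the gripper's body (75 mm by 190 mm) begins 47 mm behind the grasp point.
Start: joints at [1.114, 0.342, 1.524, -0, 1.275, -0.146], TCP at [0.161, 0.5, 0.227] pointing down, gripper open.
Joint ranges: [-2.53, 2.53], [-0.77, 2.02], [0.04, 2.7], [-1, 4.14], [0.28, 2.66], [-3.11, 3.11]. Speed limits (rad/s): [2.57, 2.57, 3.14, 3.14, 3.14, 3.14].

INTERFACE

Orientations are given as [roll, pitch, yaw] about the fixed x, y, z axes, in that order (R = Rz(yaw) Ry(pitch) Rx(roll)).
In Python, from cell import telemetry, eyes, job gives the robot as it stands.
- The arm moves only by the tool apply_moves, never from a script. Its arguments are lists of equal length, an entry for each row: "delta_pos": the shift along the world's x, y, z each as a share of 0.4 m, from -1 to 1, a list of three; "dr": the turn, a rotation vector about the world's x, y, z each as a share of 0.5 rad, from -1 to 1, a list of three; "jaw": the opening, from 0 (shut) to 1 (fully open). A call has 1 to 8 rows; each row is the pose to reach, as a shift and turn from the pose commanded when the call began; what a row does not reach only later rows make up. A row lasts 1/12 s, in which the tool goes at most 41.7 mm and 7.16 degrees, less where a joint would pass 70% of its speed; a pose out of reach is approached as far as the arm can. A call with a number of a shift or a turn outside -1 to 1 is refused whole. A call with a gripper value outside its range is refused whole. The fingers move at their own pace and stop on an object; "force" is the grip in N (left out, the last holds). Time passes only in rows, so rows that repeat a pose let the fingers close. It gives the time, the measured TCP pose, the force, the opening and the grip force at its end, in the units of the state.
- telemetry.observe(): the state, without advancing time (a new reading comes with each control period).
- eyes.read_camera(name): name is "scene" or "top" or "wrist"; returns the picture (400x640x3 uint8, red, green, blue); there is no depth.
- eyes.camera_model(name): a dict with "vertical_fov" (degrees; the focal length in pixels is half the picture's height over the tangent of half this angle, whatever the lens; pixels are square), "cx", "cy" (the principal point, pixels), "rvec" (rotation vector, rad) and "tvec" (3), from world to camera coordinates, as OpenCV has them; the wrist camera has in their place "hand_eye" (4x4, takes a point from camera to tool coordinates, whose origin is the TCP and whose axes are the flange's). Camera axes: x right, y down, z forward; pixel columns grow to the right and rows downward; lengths in m; the calibration is good to about 2 mm. The wrist camera is an equidistant fisheye: a pixel r from the principal point sees the ray r / f radians off the axis. A picture is of the moment at which its call begins: read the wrist's pose just before it. camera_model takes no time and is no camera call.
- job.hand_in(): hands the job in; it is judged then, once.
The state is a dict: "time": time; "qpos": joint angles; "qvel": joint speeds; "joint_efforts": joint torques, N m; "tool_pos": TCP position; "tool_rot": TCP orientation; "contact_force": force on the tool from outside, world axes, zero at the start; "torque": the same for the moment, N m; "opening": finger opening in m; "grip_force": force on a finger pad.
Only numpy, scipy, OpenCV 4.12 (cv2) and the standard library are available. Lean on these libraries where they do the work, as an engineer would, in place of code of your own. Each camera call takes 0.05 s, during which the arm holds its last target. There are 200 camera calls.

TASK

Score the cardboard strips in the jig: first push the length stop fully home against its end block, then lay every loose strip from the cutting mat flat on the bed, side by side from the handle end, square across the bed with one end against the stop, and gently lower the hinged clamp right down on them. Take the scorer from its block, set its tip through the clamp's slot onto the strip nearest the handle and draw it slowly along the whole slot to the hinge end, keeping the tip down at the cardboard; then put the scorer back upright in its block and lift the clamp open again, leaving the strips lying in place. Do not disturb the tape roll, cutter or phone.

Things in the scene. Friction and masses are not known exactly. Their poses are not given: they have to be found in the camera images.
- jig: Scoring jig, fixed. Origin on the bench (z = 0) under the middle of the strips' place. x: along the strips, towards the stop; y: along the slot, handle end (-y) to hinge end (+y). Rubber bed at z = 20 mm, x -100 to 115, y -115 to 185 mm. Against the homed stop a strip's centre is at x = 0. Strip centres belong at y -90 to 90 mm, the first below -50 mm (say 52 apart from -75 up; gaps are fine).
- stop (a joint): Length stop: aluminium bar, 226 mm along jig y, 14 mm thick, standing 18 mm above the bed, sliding along jig x. Value in m: 0 = home, against the wooden end block (15 mm tall, jig x 91 to 109 mm); grows towards the robot, to 0.08. Drags with about 3 N and stays put. Push it with closed fingers on its near face.
- stop_face (a point): Middle of the stop's near face (the one towards the robot), 9 mm above the bed. At home it lies at jig x = 76 mm, y = 0.
- clamp (a joint): Hinged steel clamp, 0.6 kg, 76 mm wide (jig x -18 to 58 mm), 6 mm thick, 278 mm from hinge to end. Value in rad: 0 = closed, flat on the strips, top at z = 33 mm (-0.03 with none under it); grows as it opens, to 1.95; pi/2 = upright. Stiff hinge, stays at any angle; 6 to 8 N at the bar moves it. A slot 12 mm wide goes right through it: when closed, at jig x = 20 mm, y -100 to 120 mm.
- clamp_hinge (a point): Point on the clamp's hinge axis, which runs along jig x, at jig x = 20, y = 168, z = 30 mm. Fixed to the jig; two brackets here stand 20 mm above the bed.
- clamp_bar (a point): Middle of the clamp's handle: round bar, 12 mm diameter, 65 mm free length along jig x, 322 mm from the hinge axis, beyond the clamp's free end (38 mm from it) between two side arms. Pinch it from above at any clamp angle, fingers closing along jig y; it turns between the fingers as the clamp swings. Closed, it lies 30 mm above the bench, past the bed's edge.
- slot_start (a point): Handle end of the slot, on the slot's centre line at the height of the strips' top (jig x = 20, y = -100, z = 27 mm). Fixed to the jig.
- slot_end (a point): Hinge end of the line to be scored, on the slot's centre line at the height of the strips' top (jig x = 20, y = +100, z = 27 mm). Fixed to the jig. The line is finished once the tip is within 14 mm of this point.
- scorer: Scorer (creasing stylus): dark wooden handle, square, 20 x 20 x 80 mm; steel shank 6 mm in diameter, 45 mm long, ending in a ball tip 7 mm in diameter; 60 g. Origin at the middle of the handle; z from tip to handle; the tip is 85 mm below the origin. Starts upright in its block, handle's shoulder on the block's top; take it from above by the handle.
- scorer_tip (a point): The very end of the scorer's ball tip.
- holder: Scorer's block: wooden block 70 x 70 x 50 mm, fixed. Origin at the middle of its underside, z up. A 14 mm hole goes straight down through its middle; with the scorer stowed the tip is 5 mm above the bench.
- strip1: Loose strip of stiff brown cardboard, 150 x 26 x 7 mm (x, y, z), 15 g. Origin at its centre; x along its length. Both ends and both faces are alike. Two, three or four strips are there; absent ones read None.
- strip2: Loose strip of stiff brown cardboard, 150 x 26 x 7 mm (x, y, z), 15 g. Origin at its centre; x along its length. Both ends and both faces are alike. Two, three or four strips are there; absent ones read None.
- strip3: Loose strip of stiff brown cardboard, 150 x 26 x 7 mm (x, y, z), 15 g. Origin at its centre; x along its length. Both ends and both faces are alike. Two, three or four strips are there; absent ones read None.
- strip4: Loose strip of stiff brown cardboard, 150 x 26 x 7 mm (x, y, z), 15 g. Origin at its centre; x along its length. Both ends and both faces are alike. Two, three or four strips are there; absent ones read None.
- tape_roll: Roll of paper tape lying flat, 90 mm across, 24 mm high. Bystander; origin under its centre.
- cutter: Grey craft cutter, 150 x 24 x 14 mm, lying. Bystander; origin under its middle.
- phone: Black phone, 150 x 74 x 9 mm, lying. Bystander; origin under its middle.

How it is judged:
By the outcome, as a careful person would: the job done as asked, in the order asked, and still so for the second after the job is handed in, with the robot touching nothing.
Of strip1, strip2, strip3, strip4 only 2 to 4 are there at a start; the rules pass over those that are not, and their reading is None.
At some moment in a run one of strip1, strip2, strip3, strip4 may be knocked a few centimetres aside while the robot is not near it.
It also fails if it takes over 210 s, if anything falls off the work surface, if the arm or the gripper's body presses on something with over 40 N, if the wrist force passes 120 N, or if a joint passes its speed limit or range.

## Working session

There is one attempt and no reset: what is moved stays moved. The work goes in short steps, Python scripts to look and compute and a tool call to move; the robot and the scene stay as the last step left them, time stands still between calls to the robot, and variables do not carry over. Pictures are saved under pics/ and viewed, at most 14 in all, crops included, and the job is handed in when it is done.

Besides the shell and the picture viewer there is one more tool, called after "Emit:" as name(argument=value, ...), one argument or row to a line, values as JSON. apply_moves: Moves the arm, as the interface text tells. Its arguments: {"type":"object","properties":{"delta_pos":{"type":"array"},"dr":{"type":"array"},"jaw":{"type":"array"},"force":{"type":"number"}},"required":["delta_pos","dr","jaw"]}

```bash
ls; mkdir -p pics
python3 - <<'E'
from cell import telemetry, eyes, job
import cv2
s=telemetry.observe(); print(s)
for n in ("scene","top","wrist"):
    im=eyes.read_camera(n); cv2.imwrite(f"pics/{n}0.png",im[:,:,::-1]); print(n,eyes.camera_model(n))
E
```

```text
pics
{'time': 0.0, 'qpos': array([ 1.11398462e+00,  3.42661476e-01,  1.52497383e+00, -2.53097940e-05,
        1.27540815e+00, -1.46051538e-01]), 'qvel': array([ 0.00043795,  0.00121649,  0.0005982 ,  0.00074743,  0.00270033,
       -0.0007627 ]), 'joint_efforts': array([-1.80172092e-04, -4.31245673e+01, -2.44222605e+01,  7.17851752e-02,
        5.59513690e-02, -1.25742054e-04]), 'tool_pos': array([0.16037318, 0.49949413, 0.22609183]), 'tool_rot': array([-3.14015377e+00, -1.87195094e-04,  2.83083974e+00]), 'contact_force': array([ 0.52296427, -1.127841  , -0.19583805]), 'torque': array([-0.02014117,  0.04651324, -0.02999436]), 'grip_force': 0.0, 'opening': 0.09166877072067335}
scene {'vertical_fov': 48.42029038892633, 'cx': 316.5597793506303, 'cy': 196.16388782718087, 'rvec': array([ 2.19828153,  1.35299924, -0.41606867]), 'tvec': array([-0.24390623, -0.36951653,  1.5808791 ])}
top {'vertical_fov': 45.21347953082605, 'cx': 322.52024498159483, 'cy': 204.17678109987332, 'rvec': array([ 2.21667604, -2.17599439,  0.08478276]), 'tvec': array([-0.05252417,  0.54892955,  1.55040165])}
wrist {'vertical_fov': 65.70646984690485, 'cx': 323.8102701770224, 'cy': 197.57825668936434, 'hand_eye': array([[-2.24828236e-04, -9.69224484e-01, -2.46178491e-01,
         6.54568960e-02],
       [ 9.99999939e-01, -2.83645205e-04,  2.03460729e-04,
        -3.27115992e-05],
       [-2.67026469e-04, -2.46178431e-01,  9.69224488e-01,
        -1.57022187e-01],
       [ 0.00000000e+00,  0.00000000e+00,  0.00000000e+00,
         1.00000000e+00]])}
```

View pics/top0.png

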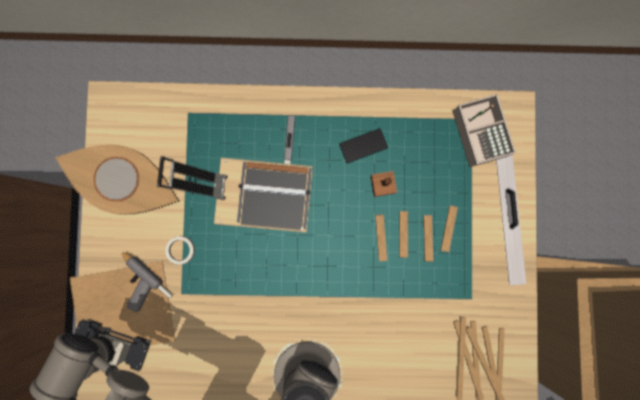

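View pics/scene0.png

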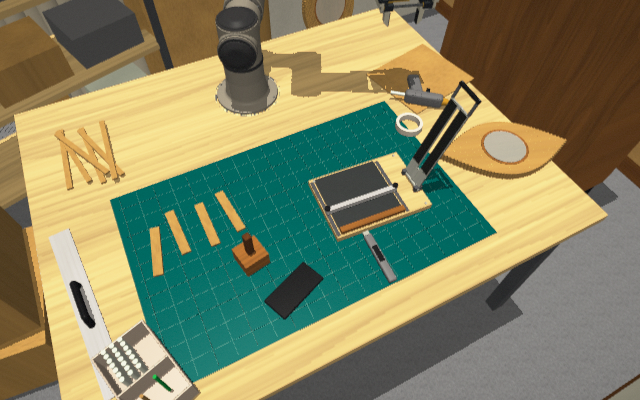

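The top view shows four strips at about (381,238), (404,234), (428,238) and (449,229). The scorer block is at (384,183). The jig sits around (270,197) with its hinge to the left, and the clamp is open, leaning to (160,175). The stop is the white bar at about (275,189), short of its end block. The phone is at (363,146), the cutter at (290,140) and the tape at (179,250).

```bash
cat > h.py <<'E'
import numpy as np, cv2
from scipy.spatial.transform import Rotation as R
from cell import telemetry, eyes, job
def cam(name, s=None):
    m=eyes.camera_model(name); f=200/np.tan(np.radians(m["vertical_fov"]/2))
    if name=="wrist":
        T=np.eye(4); T[:3,:3]=R.from_euler("xyz",s["tool_rot"]).as_matrix(); T[:3,3]=s["tool_pos"]
        T=T@m["hand_eye"]; return f,m["cx"],m["cy"],T[:3,:3],T[:3,3]
    Rw=R.from_rotvec(m["rvec"]).as_matrix(); return f,m["cx"],m["cy"],Rw.T,-Rw.T@m["tvec"]
def rays(name,uv,s=None):
    f,cx,cy,Rc,c=cam(name,s); p=(np.atleast_2d(uv)-[cx,cy])/f
    if name=="wrist":
        r=np.linalg.norm(p,axis=1,keepdims=True)+1e-12; d=np.hstack([np.sin(r)*p/r,np.cos(r)])
    else: d=np.hstack([p,np.ones((len(p),1))])
    return c,d@Rc.T
def plane(name,uv,z,s=None):
    c,d=rays(name,uv,s); return c+d*((z-c[2])/d[:,2])[:,None]
def proj(name,P,s=None):
    f,cx,cy,Rc,c=cam(name,s); q=(np.atleast_2d(P)-c)@Rc
    if name=="wrist":
        n=np.linalg.norm(q[:,:2],axis=1); k=np.arctan2(n,q[:,2])/n
        return q[:,:2]*k[:,None]*f+[cx,cy]
    return q[:,:2]/q[:,2:]*f+[cx,cy]
def grab(name,save=None):
    s=telemetry.observe(); im=eyes.read_camera(name)[:,:,::-1].copy()
    if save: cv2.imwrite(f"pics/{save}.png",im)
    return im,s
def brown(im):
    h=cv2.cvtColor(im,cv2.COLOR_BGR2HSV); return cv2.inRange(h,(8,70,90),(25,200,255))
def strips(name,im,s=None,z=.007,lo=300,roi=None):
    """rectangles of brown stuff, world centre, yaw, size on plane z"""
    out=[]
    for c in cv2.findContours(brown(im),cv2.RETR_EXTERNAL,cv2.CHAIN_APPROX_NONE)[0]:
        if cv2.contourArea(c)<lo: continue
        P=plane(name,c[:,0].astype(float),z,s)[:,:2]
        (x,y),(a,b),t=cv2.minAreaRect((P*1000).astype(np.float32))
        t=np.radians(t) + (np.pi/2 if b>a else 0)
        t=(t+np.pi/2)%np.pi-np.pi/2
        out.append((x,y,np.degrees(t),max(a,b),min(a,b)))
    return np.array(out)
E
python3 - <<'E'
from h import *
np.set_printoptions(suppress=True,precision=1)
im=cv2.imread("pics/top0.png")
print(strips("top",im,lo=150))
for n,u,z in [("jig board corners",[[222,158],[312,164],[306,232],[214,225]],20),("dark",[[245,164],[310,168],[304,230],[238,224]],20),("holder",[[384,183]],50),("bar",[[160,175]],330),("hinge",[[222,185]],30)]:
    print(n,plane("top",u,z/1000)*1000)
E
```

```text
[[ -39.4  678.   -89.3  106.9   90.5]
 [ 133.  -985.9    1.   391.4  209.4]
 [ 441.4 -127.9  -89.3 1917.8 1030.9]]
jig board corners [[694.6 289.   20. ]
 [680.8  -5.5  20. ]
 [458.2   9.7  20. ]
 [475.4 308.   20. ]]
dark [[676.4 213.4  20. ]
 [667.5   0.8  20. ]
 [464.5  16.3  20. ]
 [480.1 230.6  20. ]]
holder [[ 619.7 -238.1   50. ]]
bar [[598.3 387.4 330. ]]
hinge [[605.  284.3  30. ]]
```

Emit:
apply_moves(
  delta_pos=[
    [0.1, -0.05, 0.0],
    [0.2, -0.1, 0.0],
    [0.3, -0.15, 0.05],
    [0.4, -0.2, 0.1],
    [0.5, -0.25, 0.15],
    [0.6, -0.3, 0.2],
    [0.65, -0.35, 0.25],
    [0.65, -0.35, 0.25],
  ],
  dr=[
    [0, 0, 0],
    [0, 0, 0],
    [0, 0, 0],
    [0, 0, 0],
    [0, 0, 0],
    [0, 0, 0],
    [0, 0, 0],
    [0, 0, 0],
  ],
  jaw=[0.5, 0.5, 0.5, 0.5, 0.5, 0.5, 0.5, 0.5],
)

```text
time: 0.82
tool_pos: [0.4234, 0.3579, 0.3281]
tool_rot: [3.141, 0.002, 2.829]
contact_force: [-0.1, 0.0, 0.3]
opening: 0.0474
grip_force: 0.0
```

Emit:
apply_moves(
  delta_pos=[
    [0.0, -0.1, 0.0],
    [0.0, -0.2, 0.0],
    [0.0, -0.3, 0.0],
    [0.0, -0.4, 0.0],
    [0.0, -0.5, 0.0],
    [0.0, -0.6, 0.0],
    [0.0, -0.6, 0.0],
    [0.0, -0.6, 0.0],
  ],
  dr=[
    [0, 0, 0.1],
    [0, 0, 0.2],
    [0, 0, 0.3],
    [0, 0, 0.4],
    [0, 0, 0.52],
    [0, 0, 0.52],
    [0, 0, 0.52],
    [0, 0, 0.52],
  ],
  jaw=[0.0, 0.0, 0.0, 0.0, 0.0, 0.0, 0.0, 0.0],
)

```text
time: 1.48
tool_pos: [0.4206, 0.118, 0.3268]
tool_rot: [3.141, 0.0, 3.086]
contact_force: [-0.1, -0.3, -0.2]
opening: 0.001
grip_force: 0.0
```

Run:
```python
from h import *
im,s=grab("wrist","w1"); print(s["tool_pos"],s["tool_rot"],s["qpos"])
np.save("w1.npy",np.r_[s["tool_pos"],s["tool_rot"]])
im,s=grab("top","t1")
```

```text
[0.42061866 0.11804235 0.32680534] [3.14137584e+00 5.97936096e-05 3.08608778e+00] [ 9.76652939e-02  1.11548281e-01  1.55095452e+00  2.06019439e-04
  1.47899768e+00 -1.41764505e+00]
```

View pics/w1.png

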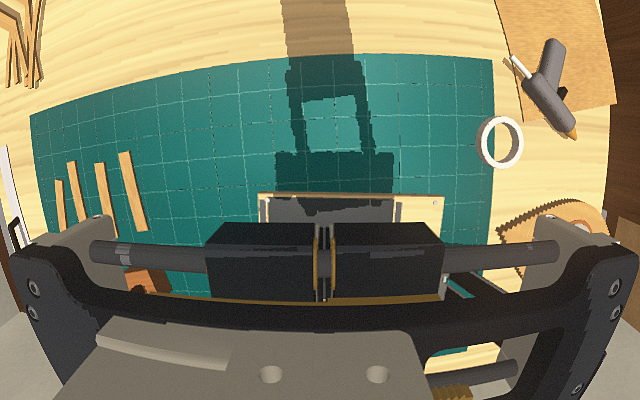

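Emit:
apply_moves(
  delta_pos=[
    [0.0, -0.05, 0.0],
    [0.0, -0.1, 0.0],
    [0.0, -0.15, 0.0],
    [0.0, -0.2, 0.0],
    [0.0, -0.25, 0.0],
  ],
  dr=[
    [0, 0, -0.24],
    [0, 0, -0.48],
    [0, 0, -0.72],
    [0, 0, -0.96],
    [0, 0, -1],
  ],
  jaw=[0, 0, 0, 0, 0],
)

```text
time: 2.0
tool_pos: [0.4207, 0.0207, 0.3265]
tool_rot: [3.141, -0.0, 2.588]
contact_force: [-0.3, -0.0, -0.5]
opening: 0.0006
grip_force: 0.0
```

Emit:
apply_moves(
  delta_pos=[
    [0.0, 0.0, 0.0],
    [0.0, 0.0, 0.0],
    [0.0, 0.0, 0.0],
    [0.0, 0.0, 0.0],
    [0.0, 0.0, 0.0],
  ],
  dr=[
    [0, 0, -0.24],
    [0, 0, -0.48],
    [0, 0, -0.72],
    [0, 0, -0.96],
    [0, 0, -1],
  ],
  jaw=[0, 0, 0, 0, 0],
)

```text
time: 2.42
tool_pos: [0.4208, 0.0213, 0.3265]
tool_rot: [-3.142, -0.001, 2.089]
contact_force: [-1.2, -0.1, 0.2]
opening: 0.0008
grip_force: 0.0
```

Emit:
apply_moves(
  delta_pos=[
    [0.0, 0.0, 0.0],
    [0.0, 0.0, 0.0],
    [0.0, 0.0, 0.0],
    [0.0, 0.0, 0.0],
    [0.0, 0.0, 0.0],
  ],
  dr=[
    [0, 0, -0.24],
    [0, 0, -0.48],
    [0, 0, -0.72],
    [0, 0, -0.96],
    [0, 0, -1],
  ],
  jaw=[0, 0, 0, 0, 0],
)

```text
time: 2.83
tool_pos: [0.4207, 0.021, 0.3266]
tool_rot: [-3.141, -0.0, 1.591]
contact_force: [-0.4, 0.0, -0.3]
opening: 0.0006
grip_force: 0.0
```

Emit:
apply_moves(
  delta_pos=[
    [0.0, 0.0, 0.0],
    [0.0, 0.0, 0.0],
    [0.0, 0.0, 0.0],
    [0.0, 0.0, 0.0],
    [0.0, 0.0, 0.0],
  ],
  dr=[
    [0, 0, -0.24],
    [0, 0, -0.48],
    [0, 0, -0.72],
    [0, 0, -0.96],
    [0, 0, -1],
  ],
  jaw=[0, 0, 0, 0, 0],
)

```text
time: 3.25
tool_pos: [0.4207, 0.0206, 0.3266]
tool_rot: [-3.141, -0.0, 1.092]
contact_force: [0.4, 0.3, 0.3]
opening: 0.0008
grip_force: 0.0
```

Emit:
apply_moves(
  delta_pos=[
    [0.0, 0.0, 0.0],
    [0.0, 0.0, 0.0],
    [0.0, 0.0, 0.0],
    [0.0, 0.0, 0.0],
    [0.0, 0.0, 0.0],
  ],
  dr=[
    [0, 0, -0.24],
    [0, 0, -0.48],
    [0, 0, -0.72],
    [0, 0, -0.96],
    [0, 0, -1],
  ],
  jaw=[0, 0, 0, 0, 0],
)

```text
time: 3.67
tool_pos: [0.4206, 0.0204, 0.3267]
tool_rot: [-3.142, 0.0, 0.593]
contact_force: [-0.3, 0.7, -0.2]
opening: 0.0003
grip_force: 0.0
```

Emit:
apply_moves(
  delta_pos=[
    [0.0, 0.0, 0.0],
    [0.0, 0.0, 0.0],
    [0.0, 0.0, 0.0],
    [0.0, 0.0, 0.0],
    [0.0, 0.0, 0.0],
  ],
  dr=[
    [0, 0, -0.24],
    [0, 0, -0.48],
    [0, 0, -0.72],
    [0, 0, -0.96],
    [0, 0, -1],
  ],
  jaw=[0, 0, 0, 0, 0],
)

```text
time: 4.08
tool_pos: [0.4206, 0.0202, 0.3267]
tool_rot: [3.142, 0.0, 0.093]
contact_force: [0.7, -0.2, -0.0]
opening: 0.0004
grip_force: 0.0
```

Emit:
apply_moves(
  delta_pos=[
    [0.0, 0.0, 0.0],
    [0.0, 0.0, 0.0],
    [0.0, 0.0, 0.0],
    [0.0, 0.0, 0.0],
  ],
  dr=[
    [0, 0, -0.14],
    [0, 0, -0.27],
    [0, 0, -0.27],
    [0, 0, -0.27],
  ],
  jaw=[0, 0, 0, 0],
)

```text
time: 4.42
tool_pos: [0.4205, 0.0201, 0.3267]
tool_rot: [3.142, 0.0, -0.037]
contact_force: [-0.2, -0.9, -0.2]
opening: 0.0006
grip_force: 0.0
```

Run:
```python
from h import *
im,s=grab("wrist","w2"); print(s["time"],s["tool_pos"],s["tool_rot"],s["qpos"])
np.save("w2.npy",np.r_[s["tool_pos"],s["tool_rot"]])
```

```text
4.4167 [0.42054563 0.02005775 0.32670155] [ 3.14153055e+00  1.25059589e-04 -3.69146926e-02] [-1.34758074e-01  8.04555384e-02  1.58636342e+00 -7.43675282e-05
  1.47489209e+00  1.47296007e+00]
```

View pics/w2.png

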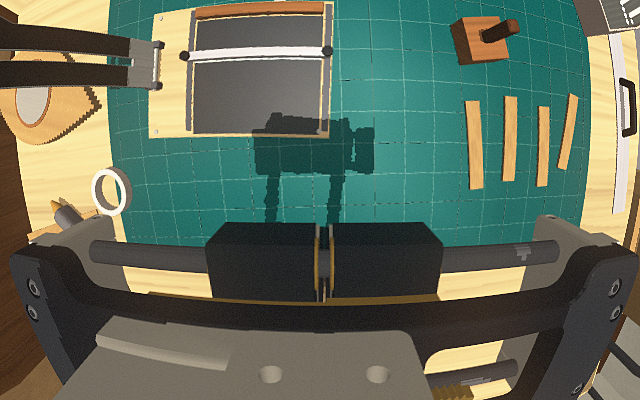

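The wrist view shows the jig board with near corners at (149,137) and (329,137). The stop is the white bar from (190,57) to (325,50), the holder is at (478,40), and the strips are at (474,145), (510,138), (543,146) and (567,131). Next I turn these into positions.

```bash
cat >> h.py <<'E'
def st(v): return {"tool_pos":v[:3],"tool_rot":v[3:]}
def refine(im,uv,w=4):
    g=cv2.cvtColor(im,cv2.COLOR_BGR2GRAY); return cv2.cornerSubPix(g,np.float32(uv).reshape(-1,1,2),(w,w),(-1,-1),(3,50,.01))[:,0]
E
python3 - <<'E'
from h import *
np.set_printoptions(suppress=True,precision=1)
w=cv2.imread("pics/w2.png"); s=st(np.load("w2.npy")); t=cv2.imread("pics/top0.png")
S=strips("wrist",w,s,lo=400); print(S[(S[:,3]<200)&(S[:,3]>100)])
def crop(im,x0,x1,y0,y1):
    o=np.zeros_like(im); o[y0:y1,x0:x1]=im[y0:y1,x0:x1]; return o
print(strips("top",crop(t,370,462,200,270),lo=80))
cw=refine(w,[[149,137],[329,137],[333,3]]); ct=refine(t,[[214,225],[306,232],[312,164],[222,158]])
print(cw,ct); print(plane("wrist",cw,.02,s)*1000,plane("top",ct,.02)*1000)
# white stop
for n,im,ss,b in (("wrist",w,s,(185,335,30,70)),("top",t,None,(236,316,175,205))):
    h=cv2.cvtColor(crop(im,*b),cv2.COLOR_BGR2HSV); m=cv2.inRange(h,(0,0,150),(180,60,255))
    c=max(cv2.findContours(m,0,1)[0],key=cv2.contourArea)[:,0].astype(float)
    P=plane(n,c,.038,ss)[:,:2]*1000; print("stop",n,cv2.minAreaRect(P.astype(np.float32)))
# holder top: orange
for n,im,ss,b in (("wrist",w,s,(445,520,0,70)),("top",t,None,(365,402,165,200))):
    h=cv2.cvtColor(crop(im,*b),cv2.COLOR_BGR2HSV); m=cv2.inRange(h,(3,80,40),(16,255,255))
    c=max(cv2.findContours(m,0,1)[0],key=cv2.contourArea)[:,0].astype(float)
    P=plane(n,c,.05,ss)[:,:2]*1000; print("holder",n,cv2.minAreaRect(P.astype(np.float32)))
for k,(n,im) in enumerate((("w",crop(w,440,540,0,70)[0:70,440:540]),("t",t[160:205,360:410]))): cv2.imwrite(f"pics/c{n}.png",cv2.resize(im,None,fx=6,fy=6))
a=cv2.imread("pics/cw.png"); b=cv2.imread("pics/ct.png"); a=a[:400,:600]; b=cv2.resize(b,(200,180)); o=np.zeros((600,600,3),np.uint8); o[:a.shape[0],:a.shape[1]]=a; o[400:580,:200]=b; cv2.imwrite("pics/cc.png",o)
E
```

```text
[[ -17.6 -280.    88.   191.7   75.6]
 [ 448.  -387.7    1.9  149.7   27.6]
 [ 446.3 -233.2    5.3  148.6   27.8]
 [ 459.7 -305.9    0.6  148.7   27.5]
 [ 480.4 -454.6  -11.5  149.6   31. ]]
[[ 446.  -390.8    2.5  144.7   25.6]
 [ 444.8 -235.8    5.4  148.7   25.1]
 [ 457.7 -310.1    0.5  144.4   23.1]
 [ 478.6 -459.   -11.3  149.2   25.9]]
[[148.5 137.9]
 [328.3 137.9]
 [333.5   1.8]] [[213.6 223. ]
 [306.3 231.9]
 [312.6 165.9]
 [220.6 157.5]]
[[482.3 310.3  20. ]
 [460.3  11.9  20. ]
 [672.9  -3.9  20. ]] [[481.7 309.4  20. ]
 [458.6   8.7  20. ]
 [674.7  -7.6  20. ]
 [696.1 293.8  20. ]]
stop wrist ((595.79248046875, 116.2320785522461), (206.33396911621094, 14.339944839477539), 85.85726928710938)
stop top ((592.5116577148438, 114.8509750366211), (202.21986389160156, 21.709257125854492), 85.55677032470703)
holder wrist ((619.4705810546875, -242.32470703125), (74.00338745117188, 129.85499572753906), 10.924044609069824)
holder top ((618.24755859375, -236.24945068359375), (69.34864044189453, 73.15782165527344), 9.913180351257324)
```

View pics/cc.png

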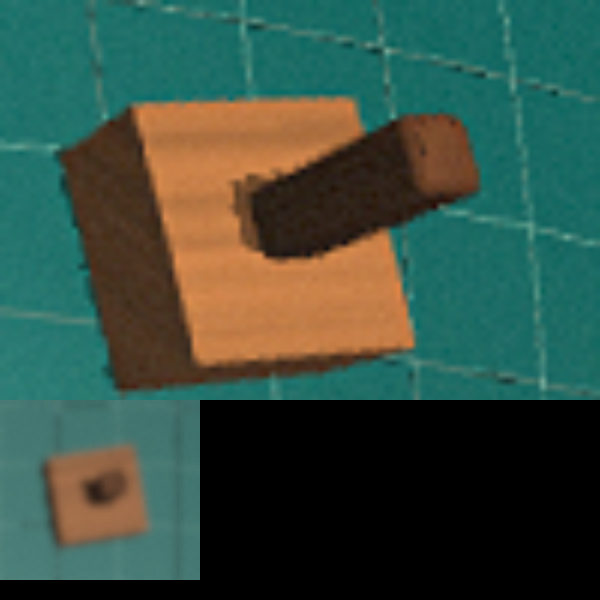

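Emit:
apply_moves(
  delta_pos=[
    [0.08, 0.06, -0.05],
    [0.16, 0.12, -0.1],
    [0.24, 0.17, -0.18],
    [0.32, 0.23, -0.27],
    [0.356, 0.247, -0.36],
    [0.356, 0.247, -0.45],
    [0.356, 0.247, -0.54],
    [0.356, 0.247, -0.6],
  ],
  dr=[
    [0, 0, -0.076],
    [0, 0, -0.076],
    [0, 0, -0.076],
    [0, 0, -0.076],
    [0, 0, -0.076],
    [0, 0, -0.076],
    [0, 0, -0.076],
    [0, 0, -0.076],
  ],
  jaw=[0, 0, 0, 0, 0, 0, 0, 0],
)

```text
time: 5.13
tool_pos: [0.5622, 0.1193, 0.0832]
tool_rot: [3.141, 0.003, -0.077]
contact_force: [-0.2, -0.6, 0.9]
opening: 0.0003
grip_force: 0.0
```

Emit:
apply_moves(
  delta_pos=[
    [0, 0, -0.06],
    [0, 0, -0.11],
    [0, 0, -0.145],
    [0, 0, -0.148],
    [0, 0, -0.148],
  ],
  dr=[
    [0, 0, 0],
    [0, 0, 0],
    [0, 0, 0],
    [0, 0, 0],
    [0, 0, 0],
  ],
  jaw=[0, 0, 0, 0, 0],
)

```text
time: 5.55
tool_pos: [0.5625, 0.1187, 0.0268]
tool_rot: [3.141, 0.002, -0.079]
contact_force: [-0.4, 0.4, 0.0]
opening: 0.0005
grip_force: 0.0
```

Run:
```python
from h import *
s=telemetry.observe(); print(s["time"],s["tool_pos"],s["tool_rot"],s["contact_force"])
```

```text
5.55 [0.56253567 0.11869132 0.02684604] [ 3.14121150e+00  1.84551622e-03 -7.94203240e-02] [-0.42325915  0.39787662  0.03484525]
```

Emit:
apply_moves(
  delta_pos=[
    [0.02, -0.0015, 0],
    [0.04, -0.003, 0],
    [0.06, -0.0045, 0],
    [0.08, -0.006, 0],
    [0.1, -0.0075, 0],
    [0.12, -0.009, 0],
    [0.14, -0.0105, 0],
    [0.16, -0.012, 0],
  ],
  dr=[
    [0, 0, 0.005],
    [0, 0, 0.01],
    [0, 0, 0.01],
    [0, 0, 0.01],
    [0, 0, 0.01],
    [0, 0, 0.01],
    [0, 0, 0.01],
    [0, 0, 0.01],
  ],
  jaw=[0, 0, 0, 0, 0, 0, 0, 0],
)

```text
time: 6.22
tool_pos: [0.6277, 0.1138, 0.0277]
tool_rot: [3.142, 0.0, -0.077]
contact_force: [-3.9, 0.3, 2.7]
opening: 0.0005
grip_force: 1.9
```

Emit:
apply_moves(
  delta_pos=[
    [0.005, -0.0004, 0],
    [0.01, -0.0007, 0],
    [0.013, -0.001, 0],
    [0.016, -0.0012, 0],
    [0.019, -0.0014, 0],
    [0.022, -0.0016, 0],
    [0.022, -0.0016, 0],
    [0.022, -0.0016, 0],
  ],
  dr=[
    [0, 0, 0],
    [0, 0, 0],
    [0, 0, 0],
    [0, 0, 0],
    [0, 0, 0],
    [0, 0, 0],
    [0, 0, 0],
    [0, 0, 0],
  ],
  jaw=[0, 0, 0, 0, 0, 0, 0, 0],
)

```text
time: 6.88
tool_pos: [0.6331, 0.1133, 0.0274]
tool_rot: [3.141, 0.006, -0.077]
contact_force: [-11.2, 0.4, 6.8]
opening: 0.0005
grip_force: 5.5
```

Emit:
apply_moves(
  delta_pos=[
    [-0.03, 0.002, 0],
    [-0.08, 0.006, 0.0],
    [-0.13, 0.01, 0.08],
    [-0.18, 0.014, 0.18],
    [-0.23, 0.017, 0.28],
    [-0.25, 0.017, 0.38],
    [-0.25, 0.017, 0.43],
    [-0.25, 0.017, 0.43],
  ],
  dr=[
    [0, 0, 0],
    [0, 0, 0],
    [0, 0, 0],
    [0, 0, 0],
    [0, 0, 0],
    [0, 0, 0],
    [0, 0, 0],
    [0, 0, 0],
  ],
  jaw=[0, 0, 0, 0, 0.5, 0.5, 0.5, 0.5],
)

```text
time: 7.55
tool_pos: [0.5387, 0.1203, 0.2064]
tool_rot: [-3.14, -0.013, -0.077]
contact_force: [2.0, -0.2, 1.5]
opening: 0.0222
grip_force: 0.0
```

Run:
```python
from h import *
im,s=grab("wrist","w3"); print(s["time"],s["tool_pos"],s["tool_rot"])
np.save("w3.npy",np.r_[s["tool_pos"],s["tool_rot"]])
```

```text
7.55 [0.53873545 0.12034892 0.20639166] [-3.13979405 -0.01343134 -0.07689009]
```

View pics/w3.png

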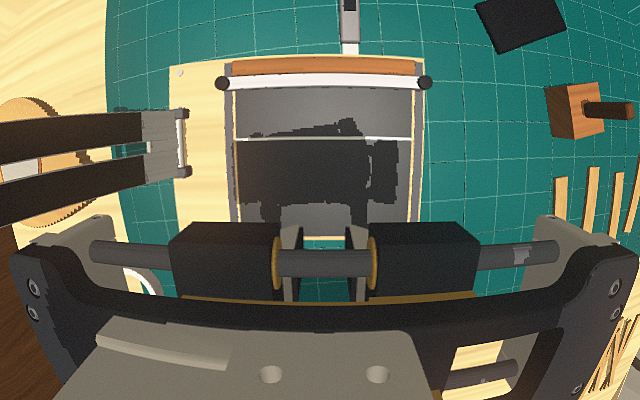

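The stop (white bar, rows 78-89) now lies against the end block (rows 62-74). A thin white line, probably marking the score line, crosses the bed at row 138. I'll refine the jig frame from this closer view.

Run:
```python
from h import *
np.set_printoptions(suppress=True,precision=1)
w=cv2.imread("pics/w3.png"); s=st(np.load("w3.npy"))
c=refine(w,[[169,67],[424,57]],5); print(c,plane("wrist",c,.02,s)*1000)
g=w.astype(int).sum(2)
a=np.radians(-4.28); ax=np.array([np.cos(a),np.sin(a)]); ay=np.array([-ax[1],ax[0]])
o=np.array([567.8,118.3])
J=lambda P:(np.c_[(P[:,:2]*1000-o)@ax,(P[:,:2]*1000-o)@ay])
print("corners jig",J(plane("wrist",c,.02,s)))
for u in (260,300,340,380):
    col=g[120:160,u]; v=120+col.argmax(); print("line",u,v,J(plane("wrist",[[u,v]],.02,s)))
    col=g[76:100,u]; v=np.where(col>500)[0]+76; print("  stop rows",v.min(),v.max(),J(plane("wrist",[[u,v.min()-.5],[u,v.max()+.5]],.038,s))[:,0])
# right edge of board (x vs green) and left edge
h=cv2.cvtColor(w,cv2.COLOR_BGR2HSV); gr=cv2.inRange(h,(75,80,30),(95,255,255))
for v in (100,150,190,215):
    r=np.where(gr[v,400:470])[0][0]+400-.5; print("redge",v,r,J(plane("wrist",[[r,v]],.02,s)))
# holder corners from w2
s2=st(np.load("w2.npy")); H=plane("wrist",[[462.3,17.5],[499.2,16.3],[508.8,57.7],[472.5,60.8]],.05,s2)*1000; print(H[:,:2],H.mean(0))
```

```text
[[168.8  65.8]
 [423.5  59.4]] [[696.6 295.   20. ]
 [672.8  -3.4  20. ]]
corners jig [[ 115.2  185.8]
 [ 113.8 -113.5]]
line 260 139 [[20.1 71.7]]
  stop rows 76 87 [89.2 76.1]
line 300 138 [[20.3 26.5]]
  stop rows 76 85 [87.5 76.7]
line 340 137 [[ 21.2 -17.8]]
  stop rows 76 85 [87.2 76.5]
line 380 138 [[ 20.7 -62.7]]
  stop rows 76 86 [88.4 76.5]
redge 100 424.5 [[  66.  -114.3]]
redge 150 423.5 [[   8.4 -114.5]]
redge 190 421.5 [[ -38.7 -114.6]]
redge 215 419.5 [[ -69.4 -114.4]]
[[ 647.6 -196.5]
 [ 660.5 -265.2]
 [ 592.  -276.8]
 [ 579.1 -208.3]] [ 619.8 -236.7   50. ]
```

Emit:
apply_moves(
  delta_pos=[
    [-0.03, -0.08, 0],
    [-0.06, -0.17, 0],
    [-0.09, -0.26, 0],
    [-0.12, -0.35, 0],
    [-0.15, -0.44, 0],
    [-0.18, -0.53, 0],
    [-0.21, -0.62, 0],
    [-0.24, -0.7, 0],
  ],
  dr=[
    [0, 0, 0.1],
    [0, 0, 0.2],
    [0, 0, 0.34],
    [0, 0, 0.34],
    [0, 0, 0.34],
    [0, 0, 0.34],
    [0, 0, 0.34],
    [0, 0, 0.34],
  ],
  jaw=[0.5, 0.5, 0.5, 0.5, 0.5, 0.5, 0.5, 0.5],
  force=8,
)

```text
time: 8.27
tool_pos: [0.4387, -0.162, 0.1983]
tool_rot: [-3.141, 0.001, 0.092]
contact_force: [0.2, -0.4, 0.3]
opening: 0.0458
grip_force: 0.0
```

Emit:
apply_moves(
  delta_pos=[
    [-0.03, -0.07, 0],
    [-0.06, -0.14, 0],
    [-0.08, -0.18, 0],
    [-0.08, -0.18, 0],
    [-0.08, -0.18, 0],
  ],
  dr=[
    [0, 0, 0],
    [0, 0, 0],
    [0, 0, 0],
    [0, 0, 0],
    [0, 0, 0],
  ],
  jaw=[0.5, 0.5, 0.5, 0.5, 0.5],
)

```text
time: 8.68
tool_pos: [0.4072, -0.2325, 0.1983]
tool_rot: [-3.14, 0.001, 0.09]
contact_force: [0.2, 0.6, 0.2]
opening: 0.0459
grip_force: 0.0
```

```bash
cat >> h.py <<'E'
def look(save=None,z=.007):
    np.set_printoptions(suppress=True,precision=1)
    im,s=grab("wrist",save); S=strips("wrist",im,s,z=z,lo=200); S=S[(S[:,3]<200)&(S[:,3]>60)&(S[:,4]<45)]
    print("t",s["time"],"tool",s["tool_pos"]*1000,"yaw deg",np.degrees(s["tool_rot"][2])); print(S)
    return S,s
E
python3 - <<'E'
from h import *
look("w4")
E
```

```text
t 8.6833 tool [ 407.2 -232.5  198.3] yaw deg 5.172599998456512
[[ 309.  -354.5   14.4   75.3   20.3]
 [ 288.5 -129.9   -2.4   75.1   19.5]
 [ 448.1 -388.1    2.3  149.4   28.4]
 [ 480.6 -456.   -11.2  150.    29.4]
 [ 446.4 -234.2    5.5  148.3   26.1]
 [ 459.6 -307.     0.1  149.6   27. ]
 [ 609.4 -243.6  -82.8   80.8   19.8]]
```

Emit:
apply_moves(
  delta_pos=[
    [0.05, -0.002, -0.05],
    [0.098, -0.004, -0.13],
    [0.098, -0.004, -0.22],
    [0.098, -0.004, -0.31],
    [0.098, -0.004, -0.38],
    [0.098, -0.004, -0.43],
    [0.098, -0.004, -0.46],
    [0.098, -0.004, -0.475],
  ],
  dr=[
    [0, 0, 0.01],
    [0, 0, 0.01],
    [0, 0, 0.01],
    [0, 0, 0.01],
    [0, 0, 0.01],
    [0, 0, 0.01],
    [0, 0, 0.01],
    [0, 0, 0.01],
  ],
  jaw=[0.5, 0.5, 0.5, 0.5, 0.5, 0.5, 0.5, 0.5],
  force=8,
)

```text
time: 9.4
tool_pos: [0.4464, -0.2314, 0.0072]
tool_rot: [-3.139, 0.003, 0.1]
contact_force: [-0.4, 0.2, -0.9]
opening: 0.046
grip_force: 0.0
```

Emit:
apply_moves(
  delta_pos=[
    [0, 0, -0.005],
    [0, 0, -0.01],
    [0, 0, -0.0138],
    [0, 0, -0.0138],
    [0, 0, -0.0138],
    [0, 0, -0.0138],
    [0, 0, -0.0138],
    [0, 0, -0.0138],
  ],
  dr=[
    [0, 0, 0],
    [0, 0, 0],
    [0, 0, 0],
    [0, 0, 0],
    [0, 0, 0],
    [0, 0, 0],
    [0, 0, 0],
    [0, 0, 0],
  ],
  jaw=[0.5, 0.5, 0.5, 0.2, 0.1, 0.1, 0.1, 0.1],
)

```text
time: 10.07
tool_pos: [0.4472, -0.2338, 0.0045]
tool_rot: [3.141, -0.001, 0.098]
contact_force: [-0.7, 1.0, 4.1]
opening: 0.0256
grip_force: 8.0
```

Emit:
apply_moves(
  delta_pos=[
    [0, 0, 0.0],
    [0, 0, 0.03],
    [0, 0, 0.08],
    [0, 0, 0.13],
    [0, 0, 0.18],
    [0, 0, 0.2],
    [0, 0, 0.2],
  ],
  dr=[
    [0, 0, 0],
    [0, 0, 0],
    [0, 0, 0],
    [0, 0, 0],
    [0, 0, 0],
    [0, 0, 0],
    [0, 0, 0],
  ],
  jaw=[0.1, 0.1, 0.1, 0.1, 0.1, 0.1, 0.1],
)

```text
time: 10.65
tool_pos: [0.4479, -0.2343, 0.0856]
tool_rot: [3.139, -0.003, 0.098]
contact_force: [0.5, -1.0, -0.6]
opening: 0.0261
grip_force: 8.0
```

Run:
```python
from h import *
look()
```

```text
t 10.65 tool [ 447.9 -234.3   85.6] yaw deg 5.602783528149
[[ 219.2 -458.4  -84.5  105.4   37.5]
 [ 465.8   98.3   88.1  143.    10.5]
 [ 527.9 -571.6  -89.7   91.3   31.1]
 [ 474.2 -386.2    1.9   97.7   29.1]
 [ 561.  -564.8   88.8   78.2   21.1]
 [ 490.9 -456.2  -11.2  129.7   31.4]
 [ 487.1 -306.8    0.4   94.6   27.2]
 [ 468.4 -232.7    5.1  116.1   39.6]
 [ 607.7 -245.5  -81.6   85.    15.2]
 [ 542.6    9.9   -4.3  171.4   21.9]]
```

Emit:
apply_moves(
  delta_pos=[
    [0.02, 0.07, 0],
    [0.04, 0.15, 0],
    [0.06, 0.24, 0],
    [0.09, 0.33, 0],
    [0.12, 0.42, 0],
    [0.15, 0.51, 0],
    [0.17, 0.59, 0],
    [0.18, 0.63, 0],
  ],
  dr=[
    [0, 0, -0.08],
    [0, 0, -0.16],
    [0, 0, -0.25],
    [0, 0, -0.345],
    [0, 0, -0.345],
    [0, 0, -0.345],
    [0, 0, -0.345],
    [0, 0, -0.345],
  ],
  jaw=[0.1, 0.1, 0.1, 0.1, 0.1, 0.1, 0.1, 0.1],
)

```text
time: 11.37
tool_pos: [0.5186, 0.022, 0.0823]
tool_rot: [-3.141, 0.002, -0.072]
contact_force: [0.6, -0.5, -0.2]
opening: 0.0258
grip_force: 8.0
```

Emit:
apply_moves(
  delta_pos=[
    [0.02, 0.08, 0],
    [0.05, 0.17, 0],
    [0.08, 0.26, 0],
    [0.11, 0.35, 0],
    [0.124, 0.41, 0],
    [0.124, 0.43, -0.04],
    [0.124, 0.43, -0.09],
    [0.124, 0.43, -0.12],
  ],
  dr=[
    [0, 0, 0],
    [0, 0, 0],
    [0, 0, 0],
    [0, 0, 0],
    [0, 0, 0],
    [0, 0, 0],
    [0, 0, 0],
    [0, 0, 0],
  ],
  jaw=[0.1, 0.1, 0.1, 0.1, 0.1, 0.1, 0.1, 0.1],
)

```text
time: 12.03
tool_pos: [0.5665, 0.191, 0.0324]
tool_rot: [3.14, 0.005, -0.073]
contact_force: [-1.0, -0.5, -0.5]
opening: 0.0259
grip_force: 8.0
```

Emit:
apply_moves(
  delta_pos=[
    [0, 0, 0],
    [0, 0, 0],
    [0, 0, 0],
  ],
  dr=[
    [0, 0, 0],
    [0, 0, 0],
    [0, 0, 0],
  ],
  jaw=[0.1, 0.1, 0.1],
)

```text
time: 12.28
tool_pos: [0.5689, 0.1899, 0.0363]
tool_rot: [3.142, -0.0, -0.076]
contact_force: [0.4, -0.7, -0.8]
opening: 0.0261
grip_force: 8.0
```

```bash
cat >> h.py <<'E'
A=-.0747; O=np.array([568.2,118.7]); AX=np.array([np.cos(A),np.sin(A)]); AY=np.array([-AX[1],AX[0]])
def tj(P): P=np.atleast_2d(P)[:,:2]; return np.c_[(P-O)@AX,(P-O)@AY]
def tw(x,y): return O+x*AX+y*AY
def tool():
    np.set_printoptions(suppress=True,precision=2); s=telemetry.observe(); p=s["tool_pos"]*1000
    print("t",s["time"],"tool",p,"jig",tj(p)[0],"yawJ deg",np.degrees(s["tool_rot"][2]-A),"F",s["contact_force"],"open",s["opening"]); return p
E
python3 - <<'E'
from h import *
p=tool(); im,s=grab("wrist","w5"); print((tw(-4,71)-p[:2])/400)
E
```

```text
t 12.2833 tool [568.9  189.93  36.28] jig [-4.62 71.08] yawJ deg -0.050401796300162144 F [ 0.41 -0.72 -0.82] open 0.02614463808943591
[ 0. -0.]
```

View pics/w5.png

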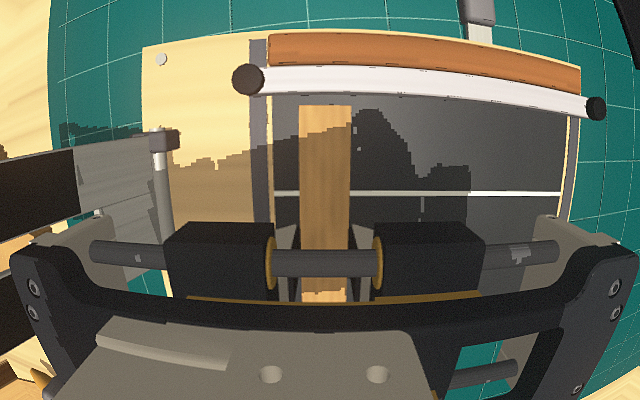

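Emit:
apply_moves(
  delta_pos=[
    [0, 0, -0.01],
    [0, 0, -0.02],
    [0, 0, -0.03],
    [0, 0, -0.034],
    [0, 0, -0.037],
    [0, 0, -0.037],
  ],
  dr=[
    [0, 0, 0],
    [0, 0, 0],
    [0, 0, 0],
    [0, 0, 0],
    [0, 0, 0],
    [0, 0, 0],
  ],
  jaw=[0.1, 0.1, 0.1, 0.1, 0.1, 0.1],
  force=5,
)

```text
time: 12.83
tool_pos: [0.5689, 0.1903, 0.0216]
tool_rot: [3.142, -0.001, -0.075]
contact_force: [0.4, -1.2, 3.3]
opening: 0.0259
grip_force: 5.0
```

Emit:
apply_moves(
  delta_pos=[
    [0.004, -0.0003, 0],
    [0.008, -0.0006, 0],
    [0.011, -0.0008, 0],
    [0.013, -0.001, 0],
    [0.015, -0.0011, 0],
    [0.017, -0.0013, 0],
    [0.019, -0.0014, 0],
    [0.019, -0.0014, 0],
  ],
  dr=[
    [0, 0, 0],
    [0, 0, 0],
    [0, 0, 0],
    [0, 0, 0],
    [0, 0, 0],
    [0, 0, 0],
    [0, 0, 0],
    [0, 0, 0],
  ],
  jaw=[0.1, 0.1, 0.1, 0.1, 0.1, 0.1, 0.1, 0.1],
)

```text
time: 13.5
tool_pos: [0.5752, 0.19, 0.0211]
tool_rot: [3.141, 0.002, -0.075]
contact_force: [-4.7, 0.4, 4.8]
opening: 0.026
grip_force: 5.0
```

Run:
```python
from h import *
p=tool()
```

```text
t 13.5 tool [575.2  189.99  21.05] jig [ 1.66 71.61] yawJ deg 0.008420628298526564 F [-4.73  0.45  4.84] open 0.025957327075794668
```

Emit:
apply_moves(
  delta_pos=[
    [-0.002, 0, 0],
    [-0.002, 0, 0.002],
    [-0.002, 0, 0.004],
    [-0.002, 0, 0.05],
    [-0.002, 0, 0.14],
    [-0.002, 0, 0.23],
    [-0.002, 0, 0.3],
  ],
  dr=[
    [0, 0, 0],
    [0, 0, 0],
    [0, 0, 0],
    [0, 0, 0],
    [0, 0, 0],
    [0, 0, 0],
    [0, 0, 0],
  ],
  jaw=[0.34, 0.34, 0.34, 0.34, 0.34, 0.34, 0.4],
)

```text
time: 14.08
tool_pos: [0.5761, 0.1899, 0.1438]
tool_rot: [-3.141, -0.002, -0.075]
contact_force: [1.3, -0.1, -0.4]
opening: 0.0342
grip_force: 0.0
```

Emit:
apply_moves(
  delta_pos=[
    [-0.02, -0.06, 0.02],
    [-0.04, -0.14, 0.05],
    [-0.07, -0.23, 0.1],
    [-0.1, -0.32, 0.15],
    [-0.13, -0.41, 0.15],
    [-0.16, -0.5, 0.15],
    [-0.18, -0.58, 0.15],
    [-0.2, -0.64, 0.15],
  ],
  dr=[
    [0, 0, 0.08],
    [0, 0, 0.16],
    [0, 0, 0.16],
    [0, 0, 0.16],
    [0, 0, 0.16],
    [0, 0, 0.16],
    [0, 0, 0.16],
    [0, 0, 0.16],
  ],
  jaw=[0.5, 0.5, 0.5, 0.5, 0.5, 0.5, 0.5, 0.5],
)

```text
time: 14.75
tool_pos: [0.4948, -0.0687, 0.2017]
tool_rot: [3.14, -0.001, 0.004]
contact_force: [0.3, 0.6, -0.1]
opening: 0.046
grip_force: 0.0
```

Emit:
apply_moves(
  delta_pos=[
    [-0.03, -0.08, 0],
    [-0.06, -0.17, 0],
    [-0.09, -0.26, 0],
    [-0.12, -0.35, 0],
    [-0.15, -0.44, 0],
    [-0.18, -0.53, 0],
    [-0.2, -0.59, 0],
    [-0.2, -0.59, 0],
  ],
  dr=[
    [0, 0, 0],
    [0, 0, 0],
    [0, 0, 0],
    [0, 0, 0],
    [0, 0, 0],
    [0, 0, 0],
    [0, 0, 0],
    [0, 0, 0],
  ],
  jaw=[0.5, 0.5, 0.5, 0.5, 0.5, 0.5, 0.5, 0.5],
  force=8,
)

```text
time: 15.42
tool_pos: [0.4139, -0.3068, 0.2012]
tool_rot: [3.139, -0.0, 0.001]
contact_force: [-0.9, 0.3, 0.6]
opening: 0.046
grip_force: 0.0
```

Run:
```python
from h import *
S,s=look("w6"); tool()
for r in S:
    if r[3]>140: print(r, "delta",(r[:2]-s["tool_pos"][:2]*1000)/400,"dr",(np.radians(r[2])-s["tool_rot"][2])/.5)
```

```text
t 15.4167 tool [ 413.9 -306.8  201.2] yaw deg 0.030462966480118328
[[ 303.7 -422.8   14.1   74.8   19.2]
 [ 447.9 -388.7    2.   149.8   26.9]
 [ 460.  -307.2    0.3  149.    25.9]
 [ 480.3 -457.   -10.8  149.7   27.9]
 [ 579.7  222.7   -4.3  159.3   37.2]
 [ 620.1 -231.3  -79.3   80.3   40.6]]
t 15.4667 tool [ 414.55 -304.4   201.08] jig [-121.64 -433.39] yawJ deg 4.347949670246206 F [ 0.39 -0.12  0.33] open 0.04604868445939541
[ 447.89 -388.74    1.98  149.75   26.92] delta [ 0.08 -0.2 ] dr 0.0679554991875162
[ 459.97 -307.19    0.27  148.98   25.92] delta [ 0.12 -0.  ] dr 0.008311629495859396
[ 480.32 -457.01  -10.82  149.65   27.91] delta [ 0.17 -0.38] dr -0.3786913449038614
[579.72 222.69  -4.33 159.29  37.18] delta [0.41 1.32] dr -0.15233223962705145
```

Emit:
apply_moves(
  delta_pos=[
    [0.05, -0.003, -0.05],
    [0.114, -0.006, -0.14],
    [0.114, -0.006, -0.23],
    [0.114, -0.006, -0.32],
    [0.114, -0.006, -0.39],
    [0.114, -0.006, -0.44],
    [0.114, -0.006, -0.47],
    [0.114, -0.006, -0.48],
  ],
  dr=[
    [0, 0, 0.008],
    [0, 0, 0.008],
    [0, 0, 0.008],
    [0, 0, 0.008],
    [0, 0, 0.008],
    [0, 0, 0.008],
    [0, 0, 0.008],
    [0, 0, 0.008],
  ],
  jaw=[0.5, 0.5, 0.5, 0.5, 0.5, 0.5, 0.5, 0.5],
)

```text
time: 16.13
tool_pos: [0.4604, -0.3023, 0.007]
tool_rot: [-3.139, 0.003, 0.011]
contact_force: [0.6, 0.5, 0.2]
opening: 0.0459
grip_force: 0.0
```

Emit:
apply_moves(
  delta_pos=[
    [0, 0, -0.005],
    [0, 0, -0.01],
    [0, 0, -0.013],
    [0, 0, -0.013],
    [0, 0, -0.013],
    [0, 0, -0.013],
    [0, 0, -0.013],
    [0, 0, -0.013],
  ],
  dr=[
    [0, 0, 0],
    [0, 0, 0],
    [0, 0, 0],
    [0, 0, 0],
    [0, 0, 0],
    [0, 0, 0],
    [0, 0, 0],
    [0, 0, 0],
  ],
  jaw=[0.5, 0.5, 0.5, 0.2, 0.1, 0.1, 0.1, 0.1],
)

```text
time: 16.8
tool_pos: [0.4612, -0.3048, 0.0045]
tool_rot: [3.141, -0.001, 0.009]
contact_force: [-0.4, -0.2, 3.0]
opening: 0.0258
grip_force: 8.0
```

Emit:
apply_moves(
  delta_pos=[
    [0, 0, 0.0],
    [0, 0, 0.03],
    [0, 0, 0.08],
    [0, 0, 0.13],
    [0, 0, 0.18],
    [0, 0, 0.2],
    [0, 0, 0.2],
  ],
  dr=[
    [0, 0, 0],
    [0, 0, 0],
    [0, 0, 0],
    [0, 0, 0],
    [0, 0, 0],
    [0, 0, 0],
    [0, 0, 0],
  ],
  jaw=[0.1, 0.1, 0.1, 0.1, 0.1, 0.1, 0.1],
)

```text
time: 17.38
tool_pos: [0.4618, -0.3053, 0.0858]
tool_rot: [3.139, -0.003, 0.009]
contact_force: [0.5, -0.4, -0.3]
opening: 0.0255
grip_force: 8.0
```

Emit:
apply_moves(
  delta_pos=[
    [0.01, 0.05, 0],
    [0.02, 0.12, 0],
    [0.04, 0.2, 0],
    [0.06, 0.29, 0],
    [0.08, 0.38, 0],
    [0.1, 0.46, 0],
    [0.12, 0.53, 0],
    [0.13, 0.56, 0],
  ],
  dr=[
    [0, 0, -0.05],
    [0, 0, -0.1],
    [0, 0, -0.159],
    [0, 0, -0.159],
    [0, 0, -0.159],
    [0, 0, -0.159],
    [0, 0, -0.159],
    [0, 0, -0.159],
  ],
  jaw=[0.1, 0.1, 0.1, 0.1, 0.1, 0.1, 0.1, 0.1],
)

```text
time: 18.05
tool_pos: [0.5125, -0.0771, 0.0827]
tool_rot: [-3.14, 0.002, -0.068]
contact_force: [0.3, 0.5, -1.0]
opening: 0.0256
grip_force: 8.0
```

Emit:
apply_moves(
  delta_pos=[
    [0.02, 0.08, 0],
    [0.04, 0.17, 0],
    [0.06, 0.26, 0],
    [0.08, 0.35, 0],
    [0.1, 0.43, 0],
    [0.12, 0.5, 0],
    [0.133, 0.55, 0],
    [0.133, 0.55, 0],
  ],
  dr=[
    [0, 0, 0],
    [0, 0, 0],
    [0, 0, 0],
    [0, 0, 0],
    [0, 0, 0],
    [0, 0, 0],
    [0, 0, 0],
    [0, 0, 0],
  ],
  jaw=[0.1, 0.1, 0.1, 0.1, 0.1, 0.1, 0.1, 0.1],
)

```text
time: 18.72
tool_pos: [0.5664, 0.1426, 0.0827]
tool_rot: [-3.141, 0.001, -0.067]
contact_force: [-0.6, -1.2, -0.5]
opening: 0.0258
grip_force: 8.0
```

Run:
```python
from h import *
p=tool(); im,s=grab("wrist","w7"); p=tool(); np.set_printoptions(precision=4);print((tw(-4,19)-p[:2])/400, -np.radians(0))
```

```text
t 18.7167 tool [566.45 142.58  82.73] jig [-3.53 23.69] yawJ deg 0.44658799509995384 F [-0.58 -1.16 -0.49] open 0.02576858114401107
t 18.7667 tool [565.87 140.63  82.63] jig [-3.96 21.69] yawJ deg 0.41540091718299543 F [-0.19  0.28 -0.75] open 0.025275981689910958
[-0.0006 -0.0067] -0.0
```

Emit:
apply_moves(
  delta_pos=[
    [0, -0.004, -0.03],
    [0, -0.004, -0.07],
    [0, -0.004, -0.11],
    [0, -0.004, -0.13],
    [0, -0.004, -0.145],
    [0, -0.004, -0.15],
    [0, -0.004, -0.153],
    [0, -0.004, -0.153],
  ],
  dr=[
    [0, 0, -0.015],
    [0, 0, -0.015],
    [0, 0, -0.015],
    [0, 0, -0.015],
    [0, 0, -0.015],
    [0, 0, -0.015],
    [0, 0, -0.015],
    [0, 0, -0.015],
  ],
  jaw=[0.1, 0.1, 0.1, 0.1, 0.1, 0.1, 0.1, 0.1],
  force=5,
)

```text
time: 19.43
tool_pos: [0.5661, 0.1369, 0.0232]
tool_rot: [3.141, 0.0, -0.078]
contact_force: [-0.6, 0.8, -0.0]
opening: 0.0256
grip_force: 5.0
```

Emit:
apply_moves(
  delta_pos=[
    [0.004, -0.0003, 0],
    [0.008, -0.0006, 0],
    [0.011, -0.0008, 0],
    [0.013, -0.001, 0],
    [0.015, -0.0011, 0],
    [0.017, -0.0013, 0],
    [0.018, -0.0014, 0],
    [0.018, -0.0014, 0],
  ],
  dr=[
    [0, 0, 0],
    [0, 0, 0],
    [0, 0, 0],
    [0, 0, 0],
    [0, 0, 0],
    [0, 0, 0],
    [0, 0, 0],
    [0, 0, 0],
  ],
  jaw=[0.1, 0.1, 0.1, 0.1, 0.1, 0.1, 0.1, 0.1],
)

```text
time: 20.1
tool_pos: [0.5722, 0.1375, 0.0229]
tool_rot: [3.141, 0.003, -0.077]
contact_force: [-5.7, 0.1, 4.9]
opening: 0.0262
grip_force: 5.0
```

Run:
```python
from h import *
p=tool()
```

```text
t 20.1 tool [572.19 137.49  22.94] jig [ 2.58 19.03] yawJ deg -0.15685029105033443 F [-5.67  0.06  4.85] open 0.026194640318743936
```

Emit:
apply_moves(
  delta_pos=[
    [-0.002, 0, 0],
    [-0.002, 0, 0.0],
    [-0.002, 0, 0.002],
    [-0.002, 0, 0.05],
    [-0.002, 0, 0.14],
    [-0.002, 0, 0.23],
    [-0.002, 0, 0.3],
  ],
  dr=[
    [0, 0, 0],
    [0, 0, 0],
    [0, 0, 0],
    [0, 0, 0],
    [0, 0, 0],
    [0, 0, 0],
    [0, 0, 0],
  ],
  jaw=[0.34, 0.34, 0.34, 0.34, 0.34, 0.34, 0.4],
)

```text
time: 20.68
tool_pos: [0.5733, 0.1373, 0.1454]
tool_rot: [-3.141, -0.002, -0.078]
contact_force: [1.1, 0.7, -0.2]
opening: 0.0342
grip_force: 0.0
```

Emit:
apply_moves(
  delta_pos=[
    [-0.02, -0.06, 0.02],
    [-0.04, -0.14, 0.05],
    [-0.07, -0.23, 0.1],
    [-0.1, -0.32, 0.15],
    [-0.13, -0.41, 0.15],
    [-0.16, -0.5, 0.15],
    [-0.18, -0.58, 0.15],
    [-0.2, -0.66, 0.15],
  ],
  dr=[
    [0, 0, 0.08],
    [0, 0, 0.16],
    [0, 0, 0.22],
    [0, 0, 0.22],
    [0, 0, 0.22],
    [0, 0, 0.22],
    [0, 0, 0.22],
    [0, 0, 0.22],
  ],
  jaw=[0.5, 0.5, 0.5, 0.5, 0.5, 0.5, 0.5, 0.5],
)

```text
time: 21.35
tool_pos: [0.4919, -0.1285, 0.2033]
tool_rot: [3.141, -0.001, 0.032]
contact_force: [1.1, -0.5, -0.4]
opening: 0.046
grip_force: 0.0
```

Emit:
apply_moves(
  delta_pos=[
    [-0.03, -0.09, 0],
    [-0.06, -0.18, 0],
    [-0.09, -0.27, 0],
    [-0.12, -0.36, 0],
    [-0.15, -0.45, 0],
    [-0.18, -0.54, 0],
    [-0.21, -0.63, 0],
    [-0.2175, -0.65, 0],
  ],
  dr=[
    [0, 0, 0],
    [0, 0, 0],
    [0, 0, 0],
    [0, 0, 0],
    [0, 0, 0],
    [0, 0, 0],
    [0, 0, 0],
    [0, 0, 0],
  ],
  jaw=[0.5, 0.5, 0.5, 0.5, 0.5, 0.5, 0.5, 0.5],
  force=8,
)

```text
time: 22.02
tool_pos: [0.4036, -0.3919, 0.2027]
tool_rot: [3.139, 0.0, 0.028]
contact_force: [-1.0, 0.3, -0.2]
opening: 0.0461
grip_force: 0.0
```

Emit:
apply_moves(
  delta_pos=[
    [0, 0, 0],
    [0, 0, 0],
    [0, 0, 0],
  ],
  dr=[
    [0, 0, 0],
    [0, 0, 0],
    [0, 0, 0],
  ],
  jaw=[0.5, 0.5, 0.5],
)

```text
time: 22.27
tool_pos: [0.406, -0.3853, 0.2028]
tool_rot: [-3.141, -0.0, 0.033]
contact_force: [-0.3, -0.4, 0.4]
opening: 0.0456
grip_force: 0.0
```

Run:
```python
from h import *
S,s=look("w8")
np.set_printoptions(suppress=True,precision=4)
for r in S:
    if r[3]>140: print(r[:3], "delta",(r[:2]-s["tool_pos"][:2]*1000)/400,"dr",(np.radians(r[2])-s["tool_rot"][2])/.5)
```

```text
t 22.2667 tool [ 406.  -385.3  202.8] yaw deg 1.9072625919208275
[[ 448.  -389.1    1.8  148.7   25.9]
 [ 480.2 -457.3  -11.3  150.1   27.1]
 [ 575.4  167.3   -4.3  159.5   29.2]
 [ 621.2 -220.9  -79.7   80.5   40. ]]
[ 448.0037 -389.0949    1.8303] delta [ 0.1049 -0.0094] dr -0.002687767186740686
[ 480.2431 -457.338   -11.2532] delta [ 0.1855 -0.18  ] dr -0.459386425690568
[575.3861 167.2751  -4.3076] delta [0.4234 1.3815] dr -0.21693836532026056
```

Emit:
apply_moves(
  delta_pos=[
    [0.05, -0.005, -0.05],
    [0.105, -0.009, -0.14],
    [0.105, -0.009, -0.23],
    [0.105, -0.009, -0.32],
    [0.105, -0.009, -0.39],
    [0.105, -0.009, -0.44],
    [0.105, -0.009, -0.47],
    [0.105, -0.009, -0.482],
  ],
  dr=[
    [0, 0, 0],
    [0, 0, 0],
    [0, 0, 0],
    [0, 0, 0],
    [0, 0, 0],
    [0, 0, 0],
    [0, 0, 0],
    [0, 0, 0],
  ],
  jaw=[0.42, 0.42, 0.42, 0.42, 0.42, 0.42, 0.42, 0.42],
)

```text
time: 22.98
tool_pos: [0.4476, -0.3884, 0.0084]
tool_rot: [-3.139, 0.002, 0.034]
contact_force: [-1.0, -0.0, 0.3]
opening: 0.0384
grip_force: 0.0
```

Emit:
apply_moves(
  delta_pos=[
    [0, 0, -0.005],
    [0, 0, -0.01],
    [0, 0, -0.015],
    [0, 0, -0.015],
    [0, 0, -0.015],
    [0, 0, -0.015],
    [0, 0, -0.015],
    [0, 0, -0.015],
  ],
  dr=[
    [0, 0, 0],
    [0, 0, 0],
    [0, 0, 0],
    [0, 0, 0],
    [0, 0, 0],
    [0, 0, 0],
    [0, 0, 0],
    [0, 0, 0],
  ],
  jaw=[0.42, 0.42, 0.42, 0.2, 0.1, 0.1, 0.1, 0.1],
)

```text
time: 23.65
tool_pos: [0.4478, -0.3907, 0.0048]
tool_rot: [3.141, -0.001, 0.032]
contact_force: [-0.3, 0.4, 4.4]
opening: 0.0255
grip_force: 8.0
```

Emit:
apply_moves(
  delta_pos=[
    [0, 0, 0.0],
    [0, 0, 0.03],
    [0, 0, 0.08],
    [0, 0, 0.13],
    [0, 0, 0.18],
    [0, 0, 0.2],
    [0, 0, 0.2],
  ],
  dr=[
    [0, 0, 0],
    [0, 0, 0],
    [0, 0, 0],
    [0, 0, 0],
    [0, 0, 0],
    [0, 0, 0],
    [0, 0, 0],
  ],
  jaw=[0.1, 0.1, 0.1, 0.1, 0.1, 0.1, 0.1],
)

```text
time: 24.23
tool_pos: [0.4484, -0.3913, 0.0865]
tool_rot: [3.138, -0.003, 0.032]
contact_force: [-0.2, 0.8, -0.5]
opening: 0.0255
grip_force: 8.0
```

Emit:
apply_moves(
  delta_pos=[
    [0.01, 0.05, 0],
    [0.02, 0.12, 0],
    [0.04, 0.2, 0],
    [0.06, 0.29, 0],
    [0.08, 0.38, 0],
    [0.1, 0.47, 0],
    [0.12, 0.56, 0],
    [0.14, 0.62, 0],
  ],
  dr=[
    [0, 0, -0.05],
    [0, 0, -0.1],
    [0, 0, -0.16],
    [0, 0, -0.213],
    [0, 0, -0.213],
    [0, 0, -0.213],
    [0, 0, -0.213],
    [0, 0, -0.213],
  ],
  jaw=[0.1, 0.1, 0.1, 0.1, 0.1, 0.1, 0.1, 0.1],
)

```text
time: 24.9
tool_pos: [0.5025, -0.1389, 0.0828]
tool_rot: [-3.14, 0.003, -0.073]
contact_force: [0.5, 1.2, 0.1]
opening: 0.0257
grip_force: 8.0
```

Emit:
apply_moves(
  delta_pos=[
    [0.02, 0.08, 0],
    [0.04, 0.17, 0],
    [0.06, 0.26, 0],
    [0.08, 0.35, 0],
    [0.1, 0.43, 0],
    [0.13, 0.51, 0],
    [0.143, 0.56, 0],
    [0.143, 0.563, 0],
  ],
  dr=[
    [0, 0, 0],
    [0, 0, 0],
    [0, 0, 0],
    [0, 0, 0],
    [0, 0, 0],
    [0, 0, 0],
    [0, 0, 0],
    [0, 0, 0],
  ],
  jaw=[0.1, 0.1, 0.1, 0.1, 0.1, 0.1, 0.1, 0.1],
)

```text
time: 25.57
tool_pos: [0.5607, 0.0867, 0.0827]
tool_rot: [-3.141, 0.001, -0.07]
contact_force: [-0.9, -0.5, -0.4]
opening: 0.0258
grip_force: 8.0
```

Emit:
apply_moves(
  delta_pos=[
    [0, 0, 0],
    [0, 0, 0],
    [0, 0, 0],
  ],
  dr=[
    [0, 0, 0],
    [0, 0, 0],
    [0, 0, 0],
  ],
  jaw=[0.1, 0.1, 0.1],
)

```text
time: 25.82
tool_pos: [0.5602, 0.0817, 0.0835]
tool_rot: [3.141, 0.001, -0.075]
contact_force: [0.0, 1.4, 0.4]
opening: 0.026
grip_force: 8.0
```

Run:
```python
from h import *
p=tool(); np.set_printoptions(precision=4);print((tw(-4,-33)-p[:2])/400)
```

```text
t 25.8167 tool [560.18  81.74  83.51] jig [ -5.23 -37.46] yawJ deg -0.04005893594262466 F [0.04 1.43 0.39] open 0.026003867574065306
[0.0039 0.0109]
```

Emit:
apply_moves(
  delta_pos=[
    [0.004, 0.011, -0.03],
    [0.004, 0.011, -0.07],
    [0.004, 0.011, -0.11],
    [0.004, 0.011, -0.13],
    [0.004, 0.011, -0.145],
    [0.004, 0.011, -0.152],
    [0.004, 0.011, -0.156],
    [0.004, 0.011, -0.156],
  ],
  dr=[
    [0, 0, 0],
    [0, 0, 0],
    [0, 0, 0],
    [0, 0, 0],
    [0, 0, 0],
    [0, 0, 0],
    [0, 0, 0],
    [0, 0, 0],
  ],
  jaw=[0.1, 0.1, 0.1, 0.1, 0.1, 0.1, 0.1, 0.1],
  force=5,
)

```text
time: 26.48
tool_pos: [0.5625, 0.0869, 0.0219]
tool_rot: [3.141, -0.0, -0.075]
contact_force: [0.3, -0.2, 0.5]
opening: 0.0261
grip_force: 5.0
```

Emit:
apply_moves(
  delta_pos=[
    [0.004, -0.0003, 0],
    [0.008, -0.0006, 0],
    [0.011, -0.0008, 0],
    [0.013, -0.001, 0],
    [0.015, -0.0011, 0],
    [0.017, -0.0013, 0],
    [0.019, -0.0014, 0],
    [0.019, -0.0014, 0],
  ],
  dr=[
    [0, 0, 0],
    [0, 0, 0],
    [0, 0, 0],
    [0, 0, 0],
    [0, 0, 0],
    [0, 0, 0],
    [0, 0, 0],
    [0, 0, 0],
  ],
  jaw=[0.1, 0.1, 0.1, 0.1, 0.1, 0.1, 0.1, 0.1],
)

```text
time: 27.15
tool_pos: [0.5681, 0.0869, 0.0214]
tool_rot: [3.141, 0.004, -0.074]
contact_force: [-6.3, -0.4, 4.1]
opening: 0.0263
grip_force: 5.0
```

Run:
```python
from h import *
p=tool()
```

```text
t 27.15 tool [568.12  86.93  21.36] jig [  2.29 -31.69] yawJ deg 0.038803535268649256 F [-6.33 -0.39  4.1 ] open 0.026309227636827776
```

Emit:
apply_moves(
  delta_pos=[
    [-0.002, 0, 0],
    [-0.002, 0, 0.0],
    [-0.002, 0, 0.002],
    [-0.002, 0, 0.05],
    [-0.002, 0, 0.14],
    [-0.002, 0, 0.23],
    [-0.002, 0, 0.3],
  ],
  dr=[
    [0, 0, 0],
    [0, 0, 0],
    [0, 0, 0],
    [0, 0, 0],
    [0, 0, 0],
    [0, 0, 0],
    [0, 0, 0],
  ],
  jaw=[0.34, 0.34, 0.34, 0.34, 0.34, 0.34, 0.4],
)

```text
time: 27.73
tool_pos: [0.57, 0.0867, 0.1443]
tool_rot: [-3.141, -0.003, -0.074]
contact_force: [0.4, -1.0, -0.0]
opening: 0.0342
grip_force: 0.0
```

Emit:
apply_moves(
  delta_pos=[
    [-0.02, -0.06, 0.02],
    [-0.04, -0.14, 0.05],
    [-0.06, -0.23, 0.1],
    [-0.08, -0.32, 0.15],
    [-0.1, -0.41, 0.15],
    [-0.12, -0.5, 0.15],
    [-0.14, -0.59, 0.15],
    [-0.16, -0.68, 0.15],
  ],
  dr=[
    [0, 0, -0.08],
    [0, 0, -0.16],
    [0, 0, -0.244],
    [0, 0, -0.244],
    [0, 0, -0.244],
    [0, 0, -0.244],
    [0, 0, -0.244],
    [0, 0, -0.244],
  ],
  jaw=[0.5, 0.5, 0.5, 0.5, 0.5, 0.5, 0.5, 0.5],
)

```text
time: 28.4
tool_pos: [0.5048, -0.1871, 0.2021]
tool_rot: [3.141, -0.001, -0.196]
contact_force: [0.3, -0.0, -0.1]
opening: 0.0459
grip_force: 0.0
```

Emit:
apply_moves(
  delta_pos=[
    [-0.02, -0.09, 0],
    [-0.04, -0.18, 0],
    [-0.06, -0.27, 0],
    [-0.08, -0.36, 0],
    [-0.1, -0.45, 0],
    [-0.12, -0.54, 0],
    [-0.14, -0.63, 0],
    [-0.167, -0.68, 0],
  ],
  dr=[
    [0, 0, 0],
    [0, 0, 0],
    [0, 0, 0],
    [0, 0, 0],
    [0, 0, 0],
    [0, 0, 0],
    [0, 0, 0],
    [0, 0, 0],
  ],
  jaw=[0.5, 0.5, 0.5, 0.5, 0.5, 0.5, 0.5, 0.5],
  force=8,
)

```text
time: 29.07
tool_pos: [0.4375, -0.4612, 0.2013]
tool_rot: [3.14, -0.001, -0.198]
contact_force: [-0.1, 0.1, -0.5]
opening: 0.0458
grip_force: 0.0
```

Emit:
apply_moves(
  delta_pos=[
    [0, 0, 0],
    [0, 0, 0],
    [0, 0, 0],
  ],
  dr=[
    [0, 0, 0],
    [0, 0, 0],
    [0, 0, 0],
  ],
  jaw=[0.5, 0.5, 0.5],
)

```text
time: 29.32
tool_pos: [0.4386, -0.4567, 0.2015]
tool_rot: [-3.141, -0.0, -0.196]
contact_force: [0.2, 0.2, 1.3]
opening: 0.0458
grip_force: 0.0
```

Run:
```python
from h import *
S,s=look("w9")
np.set_printoptions(suppress=True,precision=4)
for r in S:
    if r[3]>140: print(r[:3], "delta",(r[:2]-s["tool_pos"][:2]*1000)/400,"dr",(np.radians(r[2])-s["tool_rot"][2])/.5)
```

```text
t 29.3167 tool [ 438.6 -456.7  201.5] yaw deg -11.241559237877025
[[ 570.7  119.2   -4.2  159.5   29.7]
 [ 480.5 -457.7  -11.1  149.4   25.9]
 [ 870.7   28.8   58.6  158.4   34.6]]
[570.7267 119.1541  -4.2342] delta [0.3304 1.4396] dr 0.2446027314440058
[ 480.4506 -457.7382  -11.1315] delta [ 0.1047 -0.0027] dr 0.003841250992045797
[870.6863  28.813   58.5801] delta [1.0803 1.2137] dr 2.437236653286099
```

Emit:
apply_moves(
  delta_pos=[
    [0.05, -0.003, -0.05],
    [0.105, -0.003, -0.14],
    [0.105, -0.003, -0.23],
    [0.105, -0.003, -0.32],
    [0.105, -0.003, -0.39],
    [0.105, -0.003, -0.44],
    [0.105, -0.003, -0.47],
    [0.105, -0.003, -0.48],
  ],
  dr=[
    [0, 0, 0],
    [0, 0, 0],
    [0, 0, 0],
    [0, 0, 0],
    [0, 0, 0],
    [0, 0, 0],
    [0, 0, 0],
    [0, 0, 0],
  ],
  jaw=[0.5, 0.5, 0.5, 0.5, 0.5, 0.5, 0.5, 0.5],
)

```text
time: 30.03
tool_pos: [0.4803, -0.4565, 0.0077]
tool_rot: [-3.139, 0.003, -0.195]
contact_force: [1.2, -0.4, 0.5]
opening: 0.046
grip_force: 0.0
```

Emit:
apply_moves(
  delta_pos=[
    [0, 0, -0.005],
    [0, 0, -0.01],
    [0, 0, -0.014],
    [0, 0, -0.014],
    [0, 0, -0.014],
    [0, 0, -0.014],
    [0, 0, -0.014],
    [0, 0, -0.014],
  ],
  dr=[
    [0, 0, 0],
    [0, 0, 0],
    [0, 0, 0],
    [0, 0, 0],
    [0, 0, 0],
    [0, 0, 0],
    [0, 0, 0],
    [0, 0, 0],
  ],
  jaw=[0.5, 0.5, 0.5, 0.2, 0.1, 0.1, 0.1, 0.1],
)

```text
time: 30.7
tool_pos: [0.4805, -0.4587, 0.0046]
tool_rot: [3.141, -0.001, -0.196]
contact_force: [-0.5, -0.1, 2.2]
opening: 0.0256
grip_force: 8.0
```

Emit:
apply_moves(
  delta_pos=[
    [0, 0, 0.0],
    [0, 0, 0.03],
    [0, 0, 0.08],
    [0, 0, 0.13],
    [0, 0, 0.18],
    [0, 0, 0.2],
    [0, 0, 0.2],
  ],
  dr=[
    [0, 0, 0],
    [0, 0, 0],
    [0, 0, 0],
    [0, 0, 0],
    [0, 0, 0],
    [0, 0, 0],
    [0, 0, 0],
  ],
  jaw=[0.1, 0.1, 0.1, 0.1, 0.1, 0.1, 0.1],
)

```text
time: 31.28
tool_pos: [0.4813, -0.4596, 0.087]
tool_rot: [3.138, -0.004, -0.196]
contact_force: [0.4, -0.7, -0.1]
opening: 0.0256
grip_force: 8.0
```

Emit:
apply_moves(
  delta_pos=[
    [0.01, 0.06, 0],
    [0.02, 0.14, 0],
    [0.03, 0.23, 0],
    [0.04, 0.32, 0],
    [0.05, 0.41, 0],
    [0.07, 0.5, 0],
    [0.08, 0.58, 0],
    [0.09, 0.62, 0],
  ],
  dr=[
    [0, 0, 0.08],
    [0, 0, 0.16],
    [0, 0, 0.243],
    [0, 0, 0.243],
    [0, 0, 0.243],
    [0, 0, 0.243],
    [0, 0, 0.243],
    [0, 0, 0.243],
  ],
  jaw=[0.1, 0.1, 0.1, 0.1, 0.1, 0.1, 0.1, 0.1],
)

```text
time: 31.95
tool_pos: [0.5153, -0.2062, 0.0828]
tool_rot: [-3.139, 0.003, -0.073]
contact_force: [1.2, -0.3, 0.9]
opening: 0.0257
grip_force: 8.0
```

Emit:
apply_moves(
  delta_pos=[
    [0.02, 0.09, 0],
    [0.04, 0.18, 0],
    [0.06, 0.27, 0],
    [0.07, 0.36, 0],
    [0.08, 0.45, 0],
    [0.09, 0.54, 0],
    [0.103, 0.6, 0],
    [0.103, 0.613, 0],
  ],
  dr=[
    [0, 0, 0],
    [0, 0, 0],
    [0, 0, 0],
    [0, 0, 0],
    [0, 0, 0],
    [0, 0, 0],
    [0, 0, 0],
    [0, 0, 0],
  ],
  jaw=[0.1, 0.1, 0.1, 0.1, 0.1, 0.1, 0.1, 0.1],
)

```text
time: 32.62
tool_pos: [0.5571, 0.0387, 0.0829]
tool_rot: [-3.141, 0.002, -0.071]
contact_force: [-1.4, -0.4, 0.2]
opening: 0.0255
grip_force: 8.0
```

Emit:
apply_moves(
  delta_pos=[
    [0, 0, 0],
    [0, 0, 0],
    [0, 0, 0],
    [0, 0, 0],
  ],
  dr=[
    [0, 0, 0],
    [0, 0, 0],
    [0, 0, 0],
    [0, 0, 0],
  ],
  jaw=[0.1, 0.1, 0.1, 0.1],
)

```text
time: 32.95
tool_pos: [0.5574, 0.0333, 0.0838]
tool_rot: [3.141, 0.001, -0.077]
contact_force: [-0.1, -0.9, 0.4]
opening: 0.0258
grip_force: 8.0
```

Run:
```python
from h import *
p=tool(); np.set_printoptions(precision=4);print((tw(-4,-84)-p[:2])/400)
```

```text
t 32.95 tool [557.36  33.31  83.79] jig [ -4.43 -85.96] yawJ deg -0.10499524411655203 F [-0.13 -0.86  0.4 ] open 0.025801815084035114
[0.0015 0.0048]
```

Emit:
apply_moves(
  delta_pos=[
    [0.001, 0.006, -0.03],
    [0.001, 0.006, -0.07],
    [0.001, 0.006, -0.11],
    [0.001, 0.006, -0.13],
    [0.001, 0.006, -0.145],
    [0.001, 0.006, -0.152],
    [0.001, 0.006, -0.156],
    [0.001, 0.006, -0.156],
  ],
  dr=[
    [0, 0, 0.003],
    [0, 0, 0.003],
    [0, 0, 0.003],
    [0, 0, 0.003],
    [0, 0, 0.003],
    [0, 0, 0.003],
    [0, 0, 0.003],
    [0, 0, 0.003],
  ],
  jaw=[0.1, 0.1, 0.1, 0.1, 0.1, 0.1, 0.1, 0.1],
  force=5,
)

```text
time: 33.62
tool_pos: [0.5582, 0.0365, 0.0222]
tool_rot: [3.141, -0.001, -0.074]
contact_force: [-0.4, 0.0, -0.1]
opening: 0.0262
grip_force: 5.0
```

Emit:
apply_moves(
  delta_pos=[
    [0.004, -0.0003, 0],
    [0.008, -0.0006, 0],
    [0.011, -0.0008, 0],
    [0.013, -0.001, 0],
    [0.015, -0.0011, 0],
    [0.017, -0.0013, 0],
    [0.018, -0.0014, 0],
    [0.018, -0.0014, 0],
  ],
  dr=[
    [0, 0, 0],
    [0, 0, 0],
    [0, 0, 0],
    [0, 0, 0],
    [0, 0, 0],
    [0, 0, 0],
    [0, 0, 0],
    [0, 0, 0],
  ],
  jaw=[0.1, 0.1, 0.1, 0.1, 0.1, 0.1, 0.1, 0.1],
)

```text
time: 34.28
tool_pos: [0.5644, 0.0367, 0.0218]
tool_rot: [3.142, 0.002, -0.073]
contact_force: [-5.3, 0.9, 6.0]
opening: 0.0259
grip_force: 5.0
```

Emit:
apply_moves(
  delta_pos=[
    [-0.002, 0, 0],
    [-0.002, 0, 0.0],
    [-0.002, 0, 0.002],
    [-0.002, 0, 0.05],
    [-0.002, 0, 0.14],
    [-0.002, 0, 0.23],
    [-0.002, 0, 0.3],
  ],
  dr=[
    [0, 0, 0],
    [0, 0, 0],
    [0, 0, 0],
    [0, 0, 0],
    [0, 0, 0],
    [0, 0, 0],
    [0, 0, 0],
  ],
  jaw=[0.34, 0.34, 0.34, 0.34, 0.34, 0.34, 0.4],
)

```text
time: 34.87
tool_pos: [0.5652, 0.0366, 0.1442]
tool_rot: [3.142, -0.003, -0.073]
contact_force: [1.0, -0.1, -0.2]
opening: 0.0342
grip_force: 0.0
```

Emit:
apply_moves(
  delta_pos=[
    [-0.08, 0.02, 0.05],
    [-0.16, 0.06, 0.12],
    [-0.24, 0.12, 0.2],
    [-0.3, 0.18, 0.28],
    [-0.34, 0.21, 0.36],
    [-0.34, 0.21, 0.42],
    [-0.34, 0.21, 0.42],
    [-0.34, 0.21, 0.42],
  ],
  dr=[
    [0, 0, 0],
    [0, 0, 0],
    [0, 0, 0],
    [0, 0, 0],
    [0, 0, 0],
    [0, 0, 0],
    [0, 0, 0],
    [0, 0, 0],
  ],
  jaw=[0.5, 0.5, 0.5, 0.5, 0.5, 0.5, 0.5, 0.5],
)

```text
time: 35.53
tool_pos: [0.4291, 0.1211, 0.3118]
tool_rot: [-3.141, -0.006, -0.072]
contact_force: [-0.7, -0.1, -1.0]
opening: 0.0462
grip_force: 0.0
```

Run:
```python
from h import *
p=tool(); im,s=grab("wrist","w10"); np.save("w10.npy",np.r_[s["tool_pos"],s["tool_rot"]]); grab("top","t10"); grab("scene","s10")
```

```text
t 35.5333 tool [429.1  121.14 311.82] jig [-138.89   -7.95] yawJ deg 0.1562073519362688 F [-0.73 -0.05 -0.95] open 0.046186502821829914
```

View pics/w10.png

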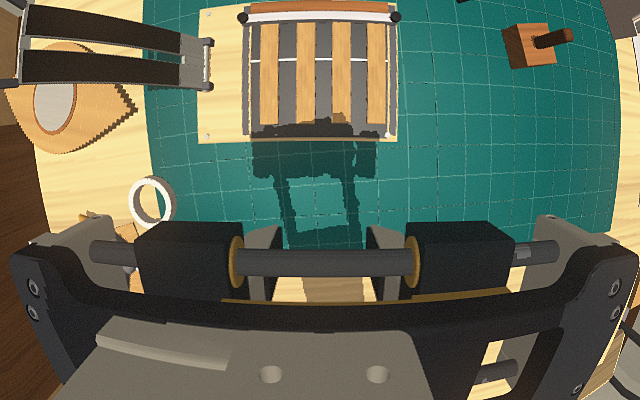

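The view shows all four strips lying square against the stop, at columns 270, 306, 342 and 378. To find the clamp angle, I'll zoom in on the clamp handle in the two fixed cameras.

Run:
```python
from h import *
np.set_printoptions(suppress=True,precision=1)
for th in (1.6,1.7,1.8,1.9):
    P=[np.r_[tw(x,168-322*np.cos(th)),30+322*np.sin(th)]/1000 for x in (-12,20,52)]
    print(th,P[1]*1000,"top",proj("top",P).ravel(),"scene",proj("scene",P).ravel())
t=cv2.imread("pics/t10.png")[145:210,145:245]; s=cv2.imread("pics/s10.png")[70:210,380:500]
o=np.zeros((560,800,3),np.uint8); a=cv2.resize(t,None,fx=4,fy=4); o[:260,:400]=a; b=cv2.resize(s,None,fx=3.3,fy=4); o[:560,404:404+b.shape[1]]=b[:, :396]
cv2.imwrite("pics/clamp.png",o)
```

```text
1.6 [601.4 294.1 351.9] top [192.4 185.8 193.8 173.5 195.2 161.2] scene [432.6  87.6 439.5  96.  446.8 104.7]
1.7 [603.8 326.1 349.3] top [180.2 184.8 181.6 172.4 183.  160.2] scene [443.6  85.1 450.7  93.4 458.  101.9]
1.8 [606.1 357.7 343.6] top [168.6 183.9 170.  171.6 171.4 159.3] scene [454.   83.7 461.1  91.9 468.6 100.3]
1.9 [608.5 388.5 334.7] top [157.7 183.1 159.1 170.9 160.5 158.8] scene [463.5  83.4 470.7  91.4 478.2  99.7]
```

View pics/clamp.png

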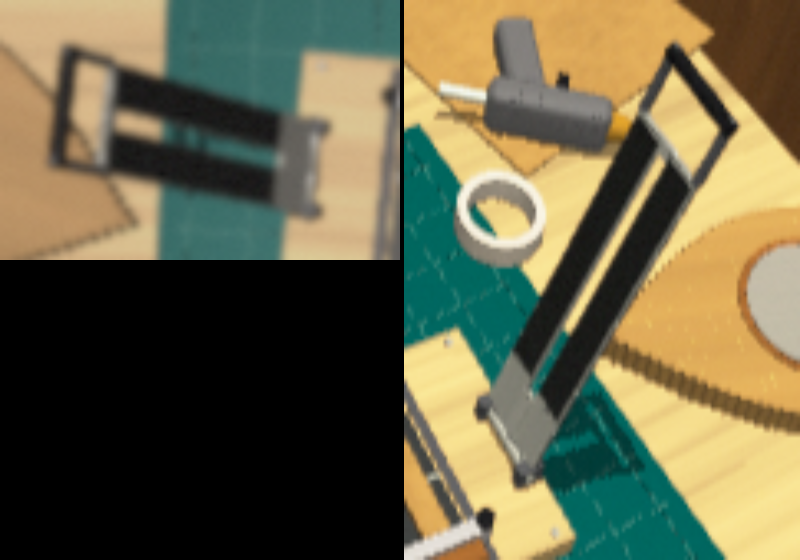

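Emit:
apply_moves(
  delta_pos=[
    [0.04, 0.05, 0.05],
    [0.08, 0.1, 0.11],
    [0.13, 0.18, 0.15],
    [0.18, 0.26, 0.16],
    [0.23, 0.34, 0.16],
    [0.28, 0.42, 0.16],
    [0.32, 0.48, 0.16],
    [0.34, 0.5, 0.16],
  ],
  dr=[
    [0, 0, -0.004],
    [0, 0, -0.004],
    [0, 0, -0.004],
    [0, 0, -0.004],
    [0, 0, -0.004],
    [0, 0, -0.004],
    [0, 0, -0.004],
    [0, 0, -0.004],
  ],
  jaw=[0.7, 0.7, 0.7, 0.7, 0.7, 0.7, 0.7, 0.7],
)

```text
time: 36.35
tool_pos: [0.5656, 0.3235, 0.3694]
tool_rot: [3.14, 0.005, -0.073]
contact_force: [0.7, -0.1, -0.9]
opening: 0.0641
grip_force: 0.0
```

Emit:
apply_moves(
  delta_pos=[
    [0.03, 0.04, 0],
    [0.06, 0.09, 0],
    [0.09, 0.14, 0],
    [0.105, 0.16, 0],
    [0.105, 0.16, 0],
    [0.105, 0.16, 0],
  ],
  dr=[
    [0, 0, 0],
    [0, 0, 0],
    [0, 0, 0],
    [0, 0, 0],
    [0, 0, 0],
    [0, 0, 0],
  ],
  jaw=[0.7, 0.7, 0.7, 0.7, 0.7, 0.7],
)

```text
time: 36.85
tool_pos: [0.607, 0.3844, 0.3705]
tool_rot: [3.139, 0.003, -0.076]
contact_force: [-0.9, 0.0, 0.8]
opening: 0.064
grip_force: 0.0
```

Run:
```python
from h import *
p=tool(); im,s=grab("wrist","w11"); np.save("w11.npy",np.r_[s["tool_pos"],s["tool_rot"]]); print(s["qpos"])
for th in (1.86,1.89,1.92):
    P=[np.r_[tw(x,168-322*np.cos(th)),30+322*np.sin(th)]/1000 for x in (-12,20,52)]
    print(th,P[1]*1000,proj("wrist",P,s).ravel())
```

```text
t 36.85 tool [606.97 384.35 370.55] jig [ 18.84 267.81] yawJ deg -0.049702475486781014 F [-0.89  0.02  0.8 ] open 0.06403248123673413
[ 0.46  0.75  0.44 -0.    1.95  2.1 ]
1.86 [607.54 376.31 338.63] [335.37 267.26 335.96 223.1  336.42 174.12]
1.89 [608.22 385.5  335.73] [321.85 265.4  321.69 221.68 321.55 173.31]
1.92 [608.9  394.6  332.57] [308.81 263.33 307.97 220.14 307.28 172.49]
```

View pics/w11.png

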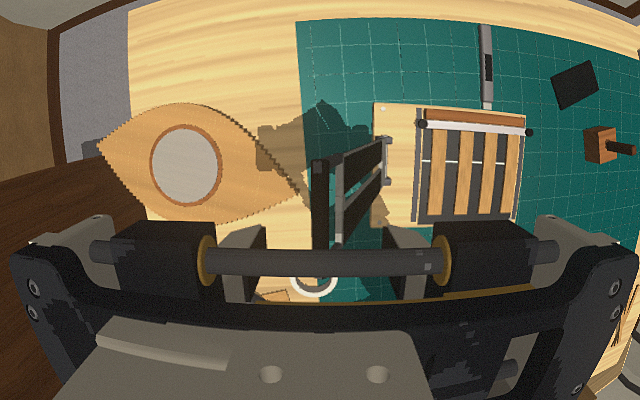

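Emit:
apply_moves(
  delta_pos=[
    [0.002, 0.003, -0.03],
    [0.002, 0.003, -0.07],
    [0.002, 0.003, -0.1],
    [0.002, 0.003, -0.12],
    [0.002, 0.003, -0.132],
    [0.002, 0.003, -0.136],
    [0.002, 0.003, -0.136],
    [0.002, 0.003, -0.136],
  ],
  dr=[
    [0, 0, 0],
    [0, 0, 0],
    [0, 0, 0],
    [0, 0, 0],
    [0, 0, 0],
    [0, 0, 0],
    [0, 0, 0],
    [0, 0, 0],
  ],
  jaw=[0.7, 0.7, 0.7, 0.7, 0.7, 0.7, 0.7, 0.7],
  force=25,
)

```text
time: 37.57
tool_pos: [0.6072, 0.3855, 0.3202]
tool_rot: [-3.141, -0.001, -0.076]
contact_force: [-0.0, -0.6, 0.0]
opening: 0.0642
grip_force: 0.0
```

Emit:
apply_moves(
  delta_pos=[
    [0, 0, 0],
    [0, 0, 0],
    [0, 0, 0],
    [0, 0, 0],
    [0, 0, 0],
    [0, 0, 0],
    [0, 0, 0],
    [0, 0, 0],
  ],
  dr=[
    [0, 0, 0],
    [0, 0, 0],
    [0, 0, 0],
    [0, 0, 0],
    [0, 0, 0],
    [0, 0, 0],
    [0, 0, 0],
    [0, 0, 0],
  ],
  jaw=[0.4, 0.2, 0.05, 0.05, 0.05, 0.05, 0.05, 0.05],
)

```text
time: 38.23
tool_pos: [0.6072, 0.3858, 0.3192]
tool_rot: [3.141, 0.0, -0.075]
contact_force: [0.6, -0.4, -0.3]
opening: 0.0158
grip_force: 0.0
```

Run:
```python
from h import *
p=tool(); j=tj(p)[0]; z=p[2]+19
print("r,theta from tool",np.hypot(168-j[1],z-30),np.arctan2(z-30,168-j[1]))
# arc table, deltas (share of 0.4 m) from start angle
t0=np.arctan2(z-30,168-j[1]); np.set_printoptions(precision=3)
for th in np.arange(1.9,-0.01,-0.05):
    dy=-322*(np.cos(th)-np.cos(t0)); dz=322*(np.sin(th)-np.sin(t0)); d=dy*AY/400; print(round(th,3),np.round([d[0],d[1],dz/400],3))
```

```text
t 38.2333 tool [607.15 385.8  319.18] jig [ 18.91 269.27] yawJ deg -0.029534529236067215 F [ 0.65 -0.44 -0.28] open 0.015824987658217535
r,theta from tool 324.39579699148004 1.8882679820285442
1.9 [ 0.001  0.009 -0.003]
1.85 [-0.002 -0.029  0.009]
1.8 [-0.005 -0.068  0.019]
1.75 [-0.008 -0.108  0.027]
1.7 [-0.011 -0.147  0.034]
1.65 [-0.014 -0.187  0.038]
1.6 [-0.017 -0.227  0.04 ]
1.55 [-0.02  -0.267  0.04 ]
1.5 [-0.023 -0.307  0.038]
1.45 [-0.026 -0.347  0.034]
1.4 [-0.029 -0.387  0.029]
1.35 [-0.032 -0.426  0.021]
1.3 [-0.035 -0.465  0.011]
1.25 [-0.038 -0.504 -0.001]
1.2 [-0.041 -0.541 -0.014]
1.15 [-0.043 -0.579 -0.03 ]
1.1 [-0.046 -0.615 -0.047]
1.05 [-0.049 -0.65  -0.066]
1.0 [-0.051 -0.684 -0.087]
0.95 [-0.054 -0.718 -0.11 ]
0.9 [-0.056 -0.75  -0.134]
0.85 [-0.058 -0.78  -0.16 ]
0.8 [-0.061 -0.81  -0.187]
0.75 [-0.063 -0.838 -0.216]
0.7 [-0.065 -0.865 -0.246]
0.65 [-0.067 -0.89  -0.278]
0.6 [-0.068 -0.913 -0.31 ]
0.55 [-0.07  -0.935 -0.344]
0.5 [-0.071 -0.955 -0.379]
0.45 [-0.073 -0.973 -0.415]
0.4 [-0.074 -0.99  -0.451]
0.35 [-0.075 -1.005 -0.489]
0.3 [-0.076 -1.017 -0.527]
0.25 [-0.077 -1.028 -0.566]
0.2 [-0.078 -1.037 -0.605]
0.15 [-0.078 -1.044 -0.644]
0.1 [-0.079 -1.049 -0.684]
0.05 [-0.079 -1.052 -0.725]
-0.0 [-0.079 -1.053 -0.765]
```

Emit:
apply_moves(
  delta_pos=[
    [0, 0, 0],
    [0, 0, 0],
    [0, 0, 0],
    [0, 0, 0],
    [0, 0, 0],
  ],
  dr=[
    [0, 0, 0],
    [0, 0, 0],
    [0, 0, 0],
    [0, 0, 0],
    [0, 0, 0],
  ],
  jaw=[0.05, 0.05, 0.05, 0.05, 0.05],
)

```text
time: 38.65
tool_pos: [0.6072, 0.3862, 0.3193]
tool_rot: [-3.141, -0.0, -0.075]
contact_force: [0.8, 4.2, 0.5]
opening: 0.0111
grip_force: 25.0
```

Emit:
apply_moves(
  delta_pos=[
    [-0.002, -0.029, 0.009],
    [-0.005, -0.068, 0.019],
    [-0.008, -0.108, 0.027],
    [-0.011, -0.147, 0.034],
    [-0.014, -0.187, 0.038],
    [-0.017, -0.227, 0.04],
    [-0.02, -0.267, 0.04],
    [-0.023, -0.307, 0.038],
  ],
  dr=[
    [0, 0, 0],
    [0, 0, 0],
    [0, 0, 0],
    [0, 0, 0],
    [0, 0, 0],
    [0, 0, 0],
    [0, 0, 0],
    [0, 0, 0],
  ],
  jaw=[0.05, 0.05, 0.05, 0.05, 0.05, 0.05, 0.05, 0.05],
)

```text
time: 39.32
tool_pos: [0.598, 0.2634, 0.3359]
tool_rot: [-3.139, -0.003, -0.074]
contact_force: [1.9, 5.4, 3.7]
opening: 0.0111
grip_force: 25.0
```

```bash
cat >> h.py <<'E'
def arc():
    p=tool(); j=tj(p)[0]; z=p[2]+17; print("r,theta",np.hypot(168-j[1],z-30),np.arctan2(z-30,168-j[1]))
E
python3 -c "
from h import *
arc()"
```

```text
t 39.3167 tool [598.04 263.35 335.89] jig [ 18.96 146.47] yawJ deg 0.028955543019372094 F [1.91 5.39 3.66] open 0.011084598459347469
r,theta 323.60253275292314 1.5042274273956104
```

Emit:
apply_moves(
  delta_pos=[
    [-0.003, -0.04, -0.004],
    [-0.006, -0.08, -0.009],
    [-0.009, -0.119, -0.017],
    [-0.012, -0.158, -0.027],
    [-0.015, -0.197, -0.039],
    [-0.018, -0.234, -0.052],
    [-0.02, -0.272, -0.068],
    [-0.023, -0.308, -0.085],
  ],
  dr=[
    [0, 0, 0],
    [0, 0, 0],
    [0, 0, 0],
    [0, 0, 0],
    [0, 0, 0],
    [0, 0, 0],
    [0, 0, 0],
    [0, 0, 0],
  ],
  jaw=[0.05, 0.05, 0.05, 0.05, 0.05, 0.05, 0.05, 0.05],
)

```text
time: 39.98
tool_pos: [0.5885, 0.1395, 0.3011]
tool_rot: [-3.141, -0.001, -0.075]
contact_force: [0.3, 4.0, 3.9]
opening: 0.0108
grip_force: 25.0
```

Emit:
apply_moves(
  delta_pos=[
    [-0.003, -0.035, -0.019],
    [-0.005, -0.069, -0.04],
    [-0.008, -0.103, -0.063],
    [-0.01, -0.135, -0.087],
    [-0.012, -0.165, -0.113],
    [-0.015, -0.195, -0.14],
    [-0.017, -0.223, -0.169],
    [-0.019, -0.25, -0.199],
  ],
  dr=[
    [0, 0, 0],
    [0, 0, 0],
    [0, 0, 0],
    [0, 0, 0],
    [0, 0, 0],
    [0, 0, 0],
    [0, 0, 0],
    [0, 0, 0],
  ],
  jaw=[0.05, 0.05, 0.05, 0.05, 0.05, 0.05, 0.05, 0.05],
)

```text
time: 40.65
tool_pos: [0.5808, 0.0395, 0.2209]
tool_rot: [-3.141, -0.0, -0.075]
contact_force: [-0.0, 4.0, 0.3]
opening: 0.0111
grip_force: 25.0
```

```bash
python3 -c "
from h import *
arc(); grab('scene','s12'); a=cv2.imread('pics/s12.png')[60:260,260:520]; cv2.imwrite('pics/s12c.png',cv2.resize(a,None,fx=2,fy=2))"
```

```text
t 40.65 tool [580.8   39.51 220.86] jig [ 18.47 -78.03] yawJ deg -0.03468819173688663 F [-0.01  3.97  0.26] open 0.011126417689401038
r,theta 322.0820048740891 0.7015086382525894
```

View pics/s12c.png

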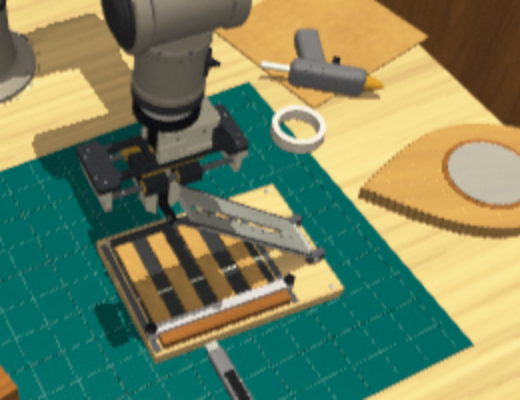

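Emit:
apply_moves(
  delta_pos=[
    [-0.002, -0.025, -0.032],
    [-0.003, -0.048, -0.064],
    [-0.005, -0.07, -0.098],
    [-0.006, -0.09, -0.133],
    [-0.008, -0.108, -0.169],
    [-0.009, -0.125, -0.205],
    [-0.01, -0.14, -0.243],
    [-0.011, -0.152, -0.281],
  ],
  dr=[
    [0, 0, 0],
    [0, 0, 0],
    [0, 0, 0],
    [0, 0, 0],
    [0, 0, 0],
    [0, 0, 0],
    [0, 0, 0],
    [0, 0, 0],
  ],
  jaw=[0.05, 0.05, 0.05, 0.05, 0.05, 0.05, 0.05, 0.05],
)

```text
time: 41.37
tool_pos: [0.5762, -0.0213, 0.1083]
tool_rot: [3.141, 0.001, -0.075]
contact_force: [-1.1, 0.5, 2.5]
opening: 0.0113
grip_force: 25.0
```

Emit:
apply_moves(
  delta_pos=[
    [0, -0.005, -0.0155],
    [-0.001, -0.009, -0.031],
    [-0.001, -0.013, -0.047],
    [-0.001, -0.017, -0.062],
    [-0.001, -0.02, -0.078],
    [-0.002, -0.023, -0.094],
    [-0.002, -0.026, -0.11],
    [-0.002, -0.028, -0.125],
  ],
  dr=[
    [0, 0, 0],
    [0, 0, 0],
    [0, 0, 0],
    [0, 0, 0],
    [0, 0, 0],
    [0, 0, 0],
    [0, 0, 0],
    [0, 0, 0],
  ],
  jaw=[0.05, 0.05, 0.05, 0.05, 0.05, 0.05, 0.05, 0.05],
)

```text
time: 42.03
tool_pos: [0.5754, -0.0325, 0.0578]
tool_rot: [3.141, 0.001, -0.075]
contact_force: [-4.3, -2.6, 2.8]
opening: 0.0108
grip_force: 25.0
```

Emit:
apply_moves(
  delta_pos=[
    [0, -0.001, -0.01],
    [0, -0.002, -0.02],
    [0, -0.003, -0.03],
    [0, -0.004, -0.04],
    [0, -0.005, -0.05],
    [0, -0.006, -0.06],
    [0, -0.007, -0.07],
    [0, -0.007, -0.08],
  ],
  dr=[
    [0, 0, 0],
    [0, 0, 0],
    [0, 0, 0],
    [0, 0, 0],
    [0, 0, 0],
    [0, 0, 0],
    [0, 0, 0],
    [0, 0, 0],
  ],
  jaw=[0.05, 0.05, 0.05, 0.05, 0.05, 0.05, 0.05, 0.05],
)

```text
time: 42.7
tool_pos: [0.5752, -0.0355, 0.0258]
tool_rot: [3.141, 0.002, -0.075]
contact_force: [-5.8, -4.1, 1.2]
opening: 0.0108
grip_force: 25.0
```

```bash
python3 -c "
from h import *
arc()"
```

```text
t 42.7 tool [575.17 -35.51  25.75] jig [  18.46 -153.26] yawJ deg -0.01944528223740159 F [-5.77 -4.08  1.21] open 0.01078635209876079
r,theta 321.515960888679 0.03967622926326569
```

Emit:
apply_moves(
  delta_pos=[
    [0, 0, -0.005],
    [0, 0, -0.01],
    [0, 0, -0.015],
    [0, 0, -0.02],
    [0, 0, -0.024],
    [0, 0, -0.028],
    [0, 0, -0.031],
    [0, 0, -0.033],
  ],
  dr=[
    [0, 0, 0],
    [0, 0, 0],
    [0, 0, 0],
    [0, 0, 0],
    [0, 0, 0],
    [0, 0, 0],
    [0, 0, 0],
    [0, 0, 0],
  ],
  jaw=[0.05, 0.05, 0.05, 0.05, 0.05, 0.05, 0.05, 0.05],
)

```text
time: 43.37
tool_pos: [0.5752, -0.0359, 0.0126]
tool_rot: [3.14, 0.002, -0.075]
contact_force: [-5.8, -5.1, 1.8]
opening: 0.0113
grip_force: 25.0
```

Emit:
apply_moves(
  delta_pos=[
    [0, 0, -0.002],
    [0, 0, -0.004],
    [0, 0, -0.006],
    [0, 0, -0.006],
  ],
  dr=[
    [0, 0, 0],
    [0, 0, 0],
    [0, 0, 0],
    [0, 0, 0],
  ],
  jaw=[0.05, 0.05, 0.05, 0.05],
)

```text
time: 43.7
tool_pos: [0.5751, -0.0359, 0.0103]
tool_rot: [3.14, 0.002, -0.075]
contact_force: [-5.5, -6.3, 1.1]
opening: 0.0112
grip_force: 25.0
```

```bash
python3 -c "
from h import *
arc()"
```

```text
t 43.7 tool [575.15 -35.87  10.32] jig [  18.46 -153.62] yawJ deg -0.023451125913177738 F [-5.5  -6.26  1.12] open 0.011153496941258256
r,theta 321.63028492838566 -0.008341200361836219
```

Emit:
apply_moves(
  delta_pos=[
    [0, 0, -0.002],
    [0, 0, -0.004],
    [0, 0, -0.006],
    [0, 0, -0.008],
    [0, 0, -0.008],
    [0, 0, -0.008],
  ],
  dr=[
    [0, 0, 0],
    [0, 0, 0],
    [0, 0, 0],
    [0, 0, 0],
    [0, 0, 0],
    [0, 0, 0],
  ],
  jaw=[0.05, 0.05, 0.05, 0.05, 0.05, 0.05],
)

```text
time: 44.2
tool_pos: [0.5753, -0.0359, 0.01]
tool_rot: [3.14, 0.0, -0.075]
contact_force: [-14.3, -5.2, 25.1]
opening: 0.0112
grip_force: 25.0
```

```bash
python3 -c "
from h import *
arc()"
```

```text
t 44.2 tool [575.33 -35.87   9.96] jig [  18.64 -153.61] yawJ deg -0.0029162129511026134 F [-14.33  -5.15  25.09] open 0.011157998077370303
r,theta 321.62234879316065 -0.009442125380611524
```

Emit:
apply_moves(
  delta_pos=[
    [0, 0, 0.003],
    [0, 0, 0.006],
    [0, 0, 0.006],
    [0, 0, 0.006],
    [0, 0, 0.006],
    [0, 0, 0.006],
    [0, 0, 0.006],
    [0, 0, 0.006],
  ],
  dr=[
    [0, 0, 0],
    [0, 0, 0],
    [0, 0, 0],
    [0, 0, 0],
    [0, 0, 0],
    [0, 0, 0],
    [0, 0, 0],
    [0, 0, 0],
  ],
  jaw=[0.05, 0.05, 0.3, 0.3, 0.3, 0.3, 0.3, 0.3],
)

```text
time: 44.87
tool_pos: [0.5762, -0.0349, 0.01]
tool_rot: [3.142, -0.0, -0.075]
contact_force: [1.1, 0.8, -0.3]
opening: 0.0275
grip_force: 0.0
```

Emit:
apply_moves(
  delta_pos=[
    [0, 0, 0.03],
    [0, 0, 0.09],
    [0, 0, 0.18],
    [0, 0, 0.27],
    [0, 0, 0.36],
    [0, 0, 0.45],
    [0, 0, 0.54],
    [0, 0, 0.6],
  ],
  dr=[
    [0, 0, 0],
    [0, 0, 0],
    [0, 0, 0],
    [0, 0, 0],
    [0, 0, 0],
    [0, 0, 0],
    [0, 0, 0],
    [0, 0, 0],
  ],
  jaw=[0.3, 0.3, 0.3, 0.4, 0.5, 0.5, 0.5, 0.5],
)

```text
time: 45.53
tool_pos: [0.5765, -0.035, 0.2552]
tool_rot: [3.141, -0.006, -0.075]
contact_force: [0.8, -0.6, 0.3]
opening: 0.046
grip_force: 0.0
```

Emit:
apply_moves(
  delta_pos=[
    [-0.04, -0.03, 0.02],
    [-0.09, -0.07, 0.05],
    [-0.14, -0.12, 0.08],
    [-0.18, -0.16, 0.1],
    [-0.18, -0.16, 0.1],
    [-0.18, -0.16, 0.1],
    [-0.18, -0.16, 0.1],
  ],
  dr=[
    [0, 0, 0.1],
    [0, 0, 0.25],
    [0, 0, 0.4],
    [0, 0, 0.52],
    [0, 0, 0.52],
    [0, 0, 0.52],
    [0, 0, 0.52],
  ],
  jaw=[0.5, 0.5, 0.5, 0.5, 0.5, 0.5, 0.5],
)

```text
time: 46.12
tool_pos: [0.5041, -0.0986, 0.2903]
tool_rot: [-3.142, -0.001, 0.183]
contact_force: [0.4, 0.3, -0.2]
opening: 0.0462
grip_force: 0.0
```

```bash
python3 -c "
from h import *
tool(); im,s=grab('wrist','w13'); np.save('w13.npy',np.r_[s['tool_pos'],s['tool_rot']]); cv2.imwrite('pics/w13c.png',cv2.resize(im[0:230,80:480],None,fx=2,fy=2))"
```

```text
t 46.1167 tool [504.12 -98.64 290.31] jig [ -47.69 -221.52] yawJ deg 14.792562747460934 F [ 0.43  0.32 -0.24] open 0.04617428187475079
```

View pics/w13c.png

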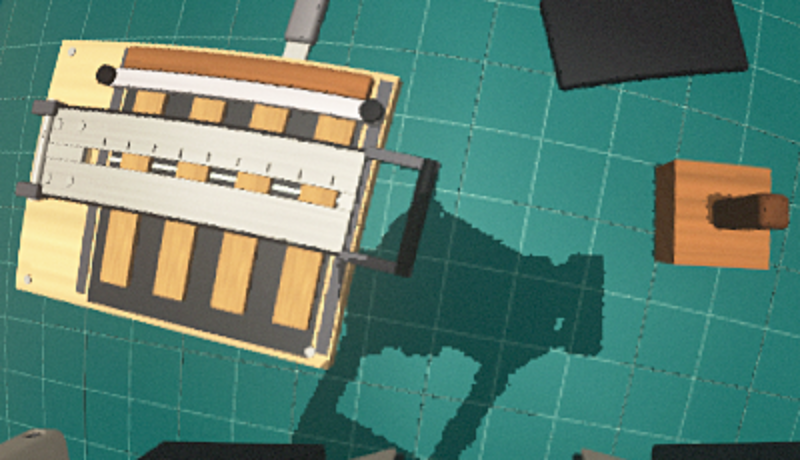

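The clamp is closed, with the strips showing through the slot, which runs from px (122,78) to (250,100). The stop is still home. The scorer's handle top is at about px (467,106). Next I measure the slot and scorer accurately.

Run:
```python
from h import *
np.set_printoptions(suppress=True,precision=1)
w=cv2.imread("pics/w13.png"); s=st(np.load("w13.npy"))
g=lambda uv,z: plane("wrist",uv,z,s)*1000
print("slot ends jig",tj(g([[250,100],[122.5,77.5]],.033)))
# slot edges: sample across clamp along jig x at several y, brightness/saturation profile
h=cv2.cvtColor(w,cv2.COLOR_BGR2HSV)
for y in (-84,-32,19,71):
    xs=np.arange(0,40,.5); P=np.array([np.r_[tw(x,y),33]/1000 for x in xs]); uv=proj("wrist",P,s)
    sat=cv2.remap(h[:,:,1],uv[:,0].astype(np.float32)[None],uv[:,1].astype(np.float32)[None],1)[0]
    b=xs[sat>90]; print(y,"slot (top-plane) x",b.min(),b.max())
H=refine(w,[[420,80],[464,84],[464,134],[416,131]],3); c=g(H,.05); print(H,c,c.mean(0))
d=c[1]-c[0]; print("yaw",np.degrees(np.arctan2(d[0],-d[1])))
print("handle top",g([[466.5,106]],.13), "predicted px of axis at z130",proj("wrist",[[.6198,-.2367,.130]],s))
h2=cv2.inRange(h,(0,90,60),(12,255,190));
```

```text
slot ends jig [[  20.1 -101.1]
 [  19.6  115.7]]
-84 slot (top-plane) x 15.0 26.0
-32 slot (top-plane) x 15.0 26.0
19 slot (top-plane) x 15.0 26.0
71 slot (top-plane) x 14.5 26.0
[[417.3  79.5]
 [465.1  84.3]
 [464.1 134.3]
 [416.6 131.2]] [[ 648.2 -195.7   50. ]
 [ 660.8 -264.5   50. ]
 [ 592.7 -277.4   50. ]
 [ 580.5 -208.3   50. ]] [ 620.6 -236.5   50. ]
yaw 10.347728554078598
handle top [[ 619.2 -235.   130. ]] predicted px of axis at z130 [[467.9 105.9]]
```

Emit:
apply_moves(
  delta_pos=[
    [0.05, -0.06, 0],
    [0.11, -0.13, 0],
    [0.17, -0.2, 0],
    [0.23, -0.27, 0],
    [0.28, -0.33, 0],
    [0.29, -0.345, 0],
    [0.29, -0.345, 0],
    [0.29, -0.345, 0],
  ],
  dr=[
    [0, 0, 0],
    [0, 0, 0],
    [0, 0, 0],
    [0, 0, 0],
    [0, 0, 0],
    [0, 0, 0],
    [0, 0, 0],
    [0, 0, 0],
  ],
  jaw=[0.5, 0.5, 0.5, 0.5, 0.5, 0.5, 0.5, 0.5],
)

```text
time: 46.83
tool_pos: [0.6199, -0.2359, 0.2888]
tool_rot: [-3.14, 0.002, 0.185]
contact_force: [0.3, 0.2, -0.5]
opening: 0.0457
grip_force: 0.0
```

Emit:
apply_moves(
  delta_pos=[
    [0, 0, -0.04],
    [0, 0, -0.09],
    [0, 0, -0.14],
    [0, 0, -0.19],
    [0, 0, -0.24],
    [0, 0, -0.28],
    [0, 0, -0.28],
    [0, 0, -0.28],
  ],
  dr=[
    [0, 0, 0],
    [0, 0, 0],
    [0, 0, 0],
    [0, 0, 0],
    [0, 0, 0],
    [0, 0, 0],
    [0, 0, 0],
    [0, 0, 0],
  ],
  jaw=[0.5, 0.5, 0.5, 0.5, 0.5, 0.5, 0.5, 0.5],
)

```text
time: 47.5
tool_pos: [0.6194, -0.2353, 0.1784]
tool_rot: [-3.141, 0.001, 0.186]
contact_force: [0.5, -0.1, 1.2]
opening: 0.0458
grip_force: 0.0
```

```bash
python3 -c "
from h import *
p=tool(); print((np.array([620.3,-236.5,80])-p)/400, telemetry.observe()['tool_rot'])"
```

```text
t 47.5 tool [ 619.43 -235.33  178.41] jig [  77.51 -349.22] yawJ deg 14.941305255556749 F [ 0.54 -0.08  1.21] open 0.04578139969992367
[ 0.   -0.   -0.25] [-3.14  0.    0.19]
```

Emit:
apply_moves(
  delta_pos=[
    [0.002, -0.003, -0.04],
    [0.002, -0.003, -0.09],
    [0.002, -0.003, -0.14],
    [0.002, -0.003, -0.19],
    [0.002, -0.003, -0.225],
    [0.002, -0.003, -0.246],
    [0.002, -0.003, -0.246],
    [0.002, -0.003, -0.246],
  ],
  dr=[
    [0, 0, 0],
    [0, 0, 0],
    [0, 0, 0],
    [0, 0, 0],
    [0, 0, 0],
    [0, 0, 0],
    [0, 0, 0],
    [0, 0, 0],
  ],
  jaw=[0.5, 0.5, 0.5, 0.5, 0.5, 0.5, 0.5, 0.5],
  force=30,
)

```text
time: 48.17
tool_pos: [0.6214, -0.2381, 0.0811]
tool_rot: [3.14, -0.001, 0.185]
contact_force: [-0.3, -0.4, 0.2]
opening: 0.0455
grip_force: 0.0
```

Emit:
apply_moves(
  delta_pos=[
    [0, 0, 0],
    [0, 0, 0],
    [0, 0, 0],
    [0, 0, 0],
    [0, 0, 0],
    [0, 0, 0],
    [0, 0, 0],
    [0, 0, 0],
  ],
  dr=[
    [0, 0, 0],
    [0, 0, 0],
    [0, 0, 0],
    [0, 0, 0],
    [0, 0, 0],
    [0, 0, 0],
    [0, 0, 0],
    [0, 0, 0],
  ],
  jaw=[0.35, 0.28, 0.22, 0.15, 0.1, 0.1, 0.1, 0.1],
)

```text
time: 48.83
tool_pos: [0.6209, -0.2383, 0.0801]
tool_rot: [3.141, -0.001, 0.185]
contact_force: [-1.3, 1.0, 4.0]
opening: 0.0197
grip_force: 30.0
```

Emit:
apply_moves(
  delta_pos=[
    [0, 0, 0],
    [0, 0, 0],
    [0, 0, 0],
  ],
  dr=[
    [0, 0, 0],
    [0, 0, 0],
    [0, 0, 0],
  ],
  jaw=[0.1, 0.1, 0.1],
)

```text
time: 49.08
tool_pos: [0.621, -0.2383, 0.0802]
tool_rot: [3.141, -0.001, 0.185]
contact_force: [-0.6, 1.1, 5.3]
opening: 0.0198
grip_force: 30.0
```

```bash
python3 -c "
from h import *
p=tool(); s=telemetry.observe(); print(s['grip_force'],s['tool_rot'])"
```

```text
t 49.0833 tool [ 620.96 -238.31   80.17] jig [  79.26 -352.07] yawJ deg 14.867908344103665 F [-0.63  1.08  5.27] open 0.019797986838997136
29.999340176582336 [ 3.14 -0.    0.18]
```

Emit:
apply_moves(
  delta_pos=[
    [0, 0, 0.01],
    [0, 0, 0.03],
    [0, 0, 0.06],
    [0, 0, 0.1],
    [0, 0, 0.15],
    [0, 0, 0.2],
    [0, 0, 0.25],
    [0, 0, 0.25],
  ],
  dr=[
    [0, 0, 0],
    [0, 0, 0],
    [0, 0, 0],
    [0, 0, 0],
    [0, 0, 0],
    [0, 0, 0],
    [0, 0, 0],
    [0, 0, 0],
  ],
  jaw=[0.1, 0.1, 0.1, 0.1, 0.1, 0.1, 0.1, 0.1],
)

```text
time: 49.75
tool_pos: [0.6227, -0.2392, 0.1855]
tool_rot: [3.136, -0.007, 0.185]
contact_force: [0.5, 0.2, 0.0]
opening: 0.0198
grip_force: 30.0
```

Emit:
apply_moves(
  delta_pos=[
    [-0.01, 0.05, 0],
    [-0.02, 0.13, 0],
    [-0.03, 0.22, 0],
    [-0.045, 0.31, 0],
    [-0.06, 0.4, 0],
    [-0.07, 0.49, 0],
    [-0.085, 0.58, 0],
    [-0.098, 0.66, 0],
  ],
  dr=[
    [0, 0, 0],
    [0, 0, 0],
    [0, 0, 0],
    [0, 0, 0],
    [0, 0, 0],
    [0, 0, 0],
    [0, 0, 0],
    [0, 0, 0],
  ],
  jaw=[0.1, 0.1, 0.1, 0.1, 0.1, 0.1, 0.1, 0.1],
)

```text
time: 50.42
tool_pos: [0.5806, 0.0279, 0.1794]
tool_rot: [-3.141, 0.0, 0.185]
contact_force: [0.7, 0.1, -1.5]
opening: 0.0199
grip_force: 30.0
```

Emit:
apply_moves(
  delta_pos=[
    [0, 0, -0.02],
    [0, 0, -0.04],
    [0, 0, -0.07],
    [0, 0, -0.1],
    [0, 0, -0.12],
    [0, 0, -0.12],
    [0, 0, -0.12],
    [0, 0, -0.12],
  ],
  dr=[
    [0, 0, 0],
    [0, 0, 0],
    [0, 0, 0],
    [0, 0, 0],
    [0, 0, 0],
    [0, 0, 0],
    [0, 0, 0],
    [0, 0, 0],
  ],
  jaw=[0.1, 0.1, 0.1, 0.1, 0.1, 0.1, 0.1, 0.1],
)

```text
time: 51.08
tool_pos: [0.582, 0.0251, 0.132]
tool_rot: [3.141, -0.001, 0.184]
contact_force: [0.3, -0.2, -0.9]
opening: 0.0198
grip_force: 30.0
```

Run:
```python
from h import *
p=tool(); im,s=grab("wrist","w14"); np.save('w14.npy',np.r_[s['tool_pos'],s['tool_rot']]); print((np.r_[tw(20.3,-91),102]-p)/400, s["tool_rot"])
# predicted tip pixel
t=np.r_[s["tool_pos"]]; Rm=R.from_euler("xyz",s["tool_rot"]).as_matrix()
print(proj("wrist",[t+Rm@[0,0,.0752],t+Rm@[0,0,.03]],s), proj("wrist",[np.r_[tw(20.3,-91),33]/1000,np.r_[tw(20.3,-100),33]/1000],s))
cv2.imwrite("pics/w14c.png",cv2.resize(im[90:310,200:460],None,fx=2.7,fy=2.7))
```

```text
t 51.0833 tool [581.97  25.14 131.99] jig [ 20.71 -92.27] yawJ deg 14.820356697540044 F [ 0.35 -0.19 -0.95] open 0.019802262538550018
[-0.    0.   -0.07] [ 3.14 -0.    0.18]
[[323.62 206.54]
 [323.55 225.94]] [[322.05 199.04]
 [332.22 201.65]]
```

View pics/w14c.png

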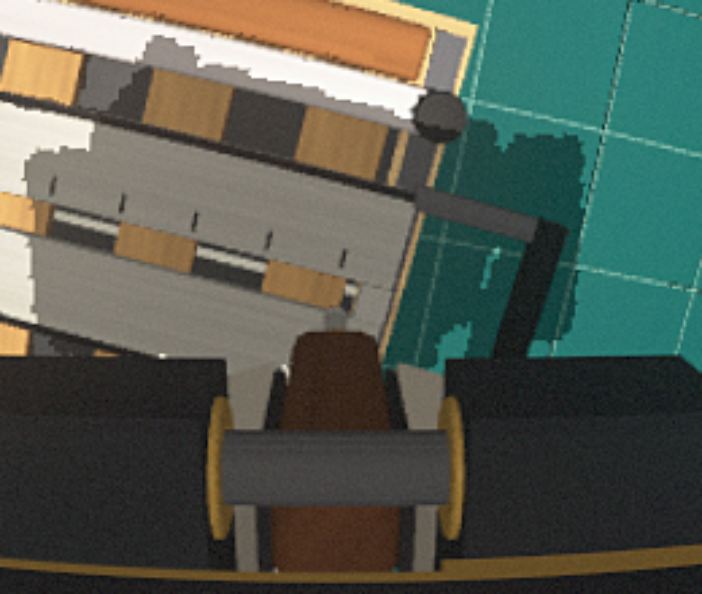

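Emit:
apply_moves(
  delta_pos=[
    [-0.001, 0.003, 0],
    [-0.001, 0.003, -0.015],
    [-0.001, 0.003, -0.03],
    [-0.001, 0.003, -0.045],
    [-0.001, 0.003, -0.06],
    [-0.001, 0.003, -0.067],
    [-0.001, 0.003, -0.071],
    [-0.001, 0.003, -0.071],
  ],
  dr=[
    [0, 0, 0],
    [0, 0, 0],
    [0, 0, 0],
    [0, 0, 0],
    [0, 0, 0],
    [0, 0, 0],
    [0, 0, 0],
    [0, 0, 0],
  ],
  jaw=[0.1, 0.1, 0.1, 0.1, 0.1, 0.1, 0.1, 0.1],
)

```text
time: 51.8
tool_pos: [0.5809, 0.027, 0.1027]
tool_rot: [-3.141, 0.001, 0.185]
contact_force: [0.5, -0.6, -1.3]
opening: 0.0197
grip_force: 30.0
```

Emit:
apply_moves(
  delta_pos=[
    [0, 0, -0.0015],
    [0, 0, -0.003],
    [0, 0, -0.0045],
    [0, 0, -0.0045],
    [0, 0, -0.0045],
  ],
  dr=[
    [0, 0, 0],
    [0, 0, 0],
    [0, 0, 0],
    [0, 0, 0],
    [0, 0, 0],
  ],
  jaw=[0.1, 0.1, 0.1, 0.1, 0.1],
)

```text
time: 52.22
tool_pos: [0.5814, 0.027, 0.1018]
tool_rot: [3.141, -0.001, 0.185]
contact_force: [-0.2, -0.5, 0.9]
opening: 0.0199
grip_force: 30.0
```

Run:
```python
from h import *
p=tool()
```

```text
t 52.2167 tool [581.38  26.97 101.82] jig [ 19.99 -90.49] yawJ deg 14.868232719799202 F [-0.23 -0.47  0.92] open 0.01988247688586652
```

Emit:
apply_moves(
  delta_pos=[
    [0, 0, -0.001],
    [0, 0, -0.002],
    [0, 0, -0.002],
    [0, 0, -0.002],
  ],
  dr=[
    [0, 0, 0],
    [0, 0, 0],
    [0, 0, 0],
    [0, 0, 0],
  ],
  jaw=[0.1, 0.1, 0.1, 0.1],
)

```text
time: 52.55
tool_pos: [0.5815, 0.027, 0.1015]
tool_rot: [3.141, -0.001, 0.185]
contact_force: [-1.0, 0.0, 5.4]
opening: 0.0197
grip_force: 30.0
```

Run:
```python
from h import *
p=tool()
```

```text
t 52.55 tool [581.48  26.96 101.53] jig [ 20.09 -90.49] yawJ deg 14.86941045830957 F [-0.99  0.03  5.37] open 0.01974670588052609
```

Emit:
apply_moves(
  delta_pos=[
    [0.0006, 0.0075, 0.001],
    [0.0011, 0.015, 0.001],
    [0.0017, 0.0225, 0.001],
    [0.0022, 0.03, 0.001],
    [0.0028, 0.0375, 0.001],
    [0.0034, 0.045, 0.001],
    [0.0039, 0.0525, 0.001],
    [0.0045, 0.06, 0.001],
  ],
  dr=[
    [0, 0, 0],
    [0, 0, 0],
    [0, 0, 0],
    [0, 0, 0],
    [0, 0, 0],
    [0, 0, 0],
    [0, 0, 0],
    [0, 0, 0],
  ],
  jaw=[0.1, 0.1, 0.1, 0.1, 0.1, 0.1, 0.1, 0.1],
)

```text
time: 53.22
tool_pos: [0.5827, 0.0517, 0.1006]
tool_rot: [-3.141, 0.001, 0.185]
contact_force: [0.7, 0.9, -1.3]
opening: 0.0196
grip_force: 30.0
```

Emit:
apply_moves(
  delta_pos=[
    [0.0006, 0.0075, 0],
    [0.0011, 0.015, 0],
    [0.0017, 0.0225, 0],
    [0.0022, 0.03, 0],
    [0.0028, 0.0375, 0],
    [0.0034, 0.045, 0],
    [0.0039, 0.0525, 0],
    [0.0045, 0.06, 0],
  ],
  dr=[
    [0, 0, 0],
    [0, 0, 0],
    [0, 0, 0],
    [0, 0, 0],
    [0, 0, 0],
    [0, 0, 0],
    [0, 0, 0],
    [0, 0, 0],
  ],
  jaw=[0.1, 0.1, 0.1, 0.1, 0.1, 0.1, 0.1, 0.1],
)

```text
time: 53.88
tool_pos: [0.585, 0.0745, 0.1015]
tool_rot: [3.14, -0.0, 0.185]
contact_force: [-0.4, -4.0, 3.6]
opening: 0.02
grip_force: 30.0
```

Run:
```python
from h import *
p=tool(); print(telemetry.observe()["tool_rot"])
```

```text
t 53.8833 tool [585.04  74.49 101.54] jig [ 20.09 -42.83] yawJ deg 14.880644605736325 F [-0.42 -4.04  3.56] open 0.019998026447373505
[ 3.14 -0.    0.19]
```

Emit:
apply_moves(
  delta_pos=[
    [0.0006, 0.0075, 0],
    [0.0011, 0.015, 0],
    [0.0017, 0.0225, 0],
    [0.0022, 0.03, 0],
    [0.0028, 0.0375, 0],
    [0.0034, 0.045, 0],
    [0.0039, 0.0525, 0],
    [0.0045, 0.06, 0],
  ],
  dr=[
    [0, 0, 0],
    [0, 0, 0],
    [0, 0, 0],
    [0, 0, 0],
    [0, 0, 0],
    [0, 0, 0],
    [0, 0, 0],
    [0, 0, 0],
  ],
  jaw=[0.1, 0.1, 0.1, 0.1, 0.1, 0.1, 0.1, 0.1],
)

```text
time: 54.55
tool_pos: [0.5866, 0.0997, 0.1011]
tool_rot: [-3.141, -0.0, 0.185]
contact_force: [0.2, -0.5, 0.0]
opening: 0.0199
grip_force: 30.0
```

Emit:
apply_moves(
  delta_pos=[
    [0.0006, 0.0075, 0],
    [0.0011, 0.015, 0],
    [0.0017, 0.0225, 0],
    [0.0022, 0.03, 0],
    [0.0028, 0.0375, 0],
    [0.0034, 0.045, 0],
    [0.0039, 0.0525, 0],
    [0.0045, 0.06, 0],
  ],
  dr=[
    [0, 0, 0],
    [0, 0, 0],
    [0, 0, 0],
    [0, 0, 0],
    [0, 0, 0],
    [0, 0, 0],
    [0, 0, 0],
    [0, 0, 0],
  ],
  jaw=[0.1, 0.1, 0.1, 0.1, 0.1, 0.1, 0.1, 0.1],
)

```text
time: 55.22
tool_pos: [0.5884, 0.1229, 0.1011]
tool_rot: [3.141, 0.0, 0.185]
contact_force: [-2.0, -4.7, 4.7]
opening: 0.0205
grip_force: 30.0
```

Emit:
apply_moves(
  delta_pos=[
    [0.0006, 0.0075, 0],
    [0.0011, 0.015, 0],
    [0.0017, 0.0225, 0],
    [0.0022, 0.03, 0],
    [0.0028, 0.0375, 0],
    [0.0034, 0.045, 0],
    [0.0039, 0.0525, 0],
    [0.0045, 0.06, 0],
  ],
  dr=[
    [0, 0, 0],
    [0, 0, 0],
    [0, 0, 0],
    [0, 0, 0],
    [0, 0, 0],
    [0, 0, 0],
    [0, 0, 0],
    [0, 0, 0],
  ],
  jaw=[0.1, 0.1, 0.1, 0.1, 0.1, 0.1, 0.1, 0.1],
)

```text
time: 55.88
tool_pos: [0.5904, 0.1472, 0.1014]
tool_rot: [3.141, -0.001, 0.185]
contact_force: [-0.6, -0.1, -0.8]
opening: 0.0201
grip_force: 30.0
```

Run:
```python
from h import *
p=tool()
```

```text
t 55.8833 tool [590.42 147.18 101.43] jig [20.03 30.06] yawJ deg 14.864603490321523 F [-0.59 -0.09 -0.76] open 0.020052055713042322
```

Emit:
apply_moves(
  delta_pos=[
    [0.0006, 0.0075, -0.001],
    [0.0011, 0.015, -0.001],
    [0.0017, 0.0225, -0.001],
    [0.0022, 0.03, -0.001],
    [0.0028, 0.0375, -0.001],
    [0.0034, 0.045, -0.001],
    [0.0039, 0.0525, -0.001],
    [0.0045, 0.06, -0.001],
  ],
  dr=[
    [0, 0, 0],
    [0, 0, 0],
    [0, 0, 0],
    [0, 0, 0],
    [0, 0, 0],
    [0, 0, 0],
    [0, 0, 0],
    [0, 0, 0],
  ],
  jaw=[0.1, 0.1, 0.1, 0.1, 0.1, 0.1, 0.1, 0.1],
)

```text
time: 56.55
tool_pos: [0.5919, 0.1713, 0.1006]
tool_rot: [-3.142, 0.0, 0.185]
contact_force: [-0.2, 0.4, -1.2]
opening: 0.0199
grip_force: 30.0
```

Emit:
apply_moves(
  delta_pos=[
    [0.0006, 0.0075, 0],
    [0.0011, 0.015, 0],
    [0.0017, 0.0225, 0],
    [0.0022, 0.03, 0],
    [0.0028, 0.0375, 0],
    [0.0034, 0.045, 0],
    [0.0039, 0.0525, 0],
    [0.0045, 0.06, 0],
  ],
  dr=[
    [0, 0, 0],
    [0, 0, 0],
    [0, 0, 0],
    [0, 0, 0],
    [0, 0, 0],
    [0, 0, 0],
    [0, 0, 0],
    [0, 0, 0],
  ],
  jaw=[0.1, 0.1, 0.1, 0.1, 0.1, 0.1, 0.1, 0.1],
)

```text
time: 57.22
tool_pos: [0.5938, 0.1953, 0.1006]
tool_rot: [3.142, 0.0, 0.185]
contact_force: [0.1, 0.2, 0.5]
opening: 0.0199
grip_force: 30.0
```

Emit:
apply_moves(
  delta_pos=[
    [0.0006, 0.0075, 0],
    [0.0011, 0.015, 0],
    [0.0017, 0.0225, 0],
    [0.0022, 0.03, 0],
    [0.0028, 0.0375, 0],
    [0.0034, 0.045, 0],
    [0.0039, 0.0525, 0],
    [0.0041, 0.055, 0],
  ],
  dr=[
    [0, 0, 0],
    [0, 0, 0],
    [0, 0, 0],
    [0, 0, 0],
    [0, 0, 0],
    [0, 0, 0],
    [0, 0, 0],
    [0, 0, 0],
  ],
  jaw=[0.1, 0.1, 0.1, 0.1, 0.1, 0.1, 0.1, 0.1],
)

```text
time: 57.88
tool_pos: [0.5954, 0.2175, 0.1006]
tool_rot: [-3.142, -0.0, 0.185]
contact_force: [0.7, -0.5, 0.3]
opening: 0.0194
grip_force: 30.0
```

Emit:
apply_moves(
  delta_pos=[
    [0, 0, 0],
    [0, 0, 0],
    [0, 0, 0],
  ],
  dr=[
    [0, 0, 0],
    [0, 0, 0],
    [0, 0, 0],
  ],
  jaw=[0.1, 0.1, 0.1],
)

```text
time: 58.13
tool_pos: [0.5954, 0.217, 0.1006]
tool_rot: [-3.142, 0.0, 0.185]
contact_force: [0.3, 0.2, -1.8]
opening: 0.02
grip_force: 30.0
```

Run:
```python
from h import *
p=tool()
```

```text
t 58.1333 tool [595.36 217.02 100.58] jig [ 19.74 100.07] yawJ deg 14.865394237438162 F [ 0.27  0.18 -1.75] open 0.02004878441088264
```

Emit:
apply_moves(
  delta_pos=[
    [0, 0, 0.01],
    [0, 0, 0.03],
    [0, 0, 0.07],
    [0, 0, 0.12],
    [0, 0, 0.17],
    [0, 0, 0.2],
    [0, 0, 0.2],
  ],
  dr=[
    [0, 0, 0],
    [0, 0, 0],
    [0, 0, 0],
    [0, 0, 0],
    [0, 0, 0],
    [0, 0, 0],
    [0, 0, 0],
  ],
  jaw=[0.1, 0.1, 0.1, 0.1, 0.1, 0.1, 0.1],
)

```text
time: 58.72
tool_pos: [0.597, 0.2174, 0.1848]
tool_rot: [-3.141, -0.007, 0.185]
contact_force: [0.4, 0.4, -0.3]
opening: 0.02
grip_force: 30.0
```

Emit:
apply_moves(
  delta_pos=[
    [0.003, -0.05, 0],
    [0.007, -0.12, 0],
    [0.012, -0.2, 0],
    [0.016, -0.28, 0],
    [0.021, -0.36, 0],
    [0.025, -0.44, 0],
    [0.03, -0.52, 0],
    [0.032, -0.57, 0],
  ],
  dr=[
    [0, 0, 0],
    [0, 0, 0],
    [0, 0, 0],
    [0, 0, 0],
    [0, 0, 0],
    [0, 0, 0],
    [0, 0, 0],
    [0, 0, 0],
  ],
  jaw=[0.1, 0.1, 0.1, 0.1, 0.1, 0.1, 0.1, 0.1],
)

```text
time: 59.38
tool_pos: [0.6078, -0.0141, 0.18]
tool_rot: [3.141, 0.001, 0.183]
contact_force: [0.8, 0.6, -0.8]
opening: 0.0201
grip_force: 30.0
```

Emit:
apply_moves(
  delta_pos=[
    [0.004, -0.08, 0],
    [0.009, -0.16, 0],
    [0.013, -0.24, 0],
    [0.018, -0.32, 0],
    [0.022, -0.4, 0],
    [0.027, -0.48, 0],
    [0.03, -0.54, 0],
    [0.032, -0.568, 0],
  ],
  dr=[
    [0, 0, 0],
    [0, 0, 0],
    [0, 0, 0],
    [0, 0, 0],
    [0, 0, 0],
    [0, 0, 0],
    [0, 0, 0],
    [0, 0, 0],
  ],
  jaw=[0.1, 0.1, 0.1, 0.1, 0.1, 0.1, 0.1, 0.1],
)

```text
time: 60.05
tool_pos: [0.6203, -0.2416, 0.1797]
tool_rot: [3.141, 0.001, 0.182]
contact_force: [0.2, -0.4, -1.1]
opening: 0.0199
grip_force: 30.0
```

Emit:
apply_moves(
  delta_pos=[
    [0, 0, 0],
    [0, 0, 0],
    [0, 0, 0],
    [0, 0, 0],
    [0, 0, 0],
    [0, 0, 0],
  ],
  dr=[
    [0, 0, 0],
    [0, 0, 0],
    [0, 0, 0],
    [0, 0, 0],
    [0, 0, 0],
    [0, 0, 0],
  ],
  jaw=[0.1, 0.1, 0.1, 0.1, 0.1, 0.1],
)

```text
time: 60.55
tool_pos: [0.6212, -0.237, 0.1809]
tool_rot: [3.142, -0.0, 0.186]
contact_force: [0.2, -0.6, 0.1]
opening: 0.0199
grip_force: 30.0
```

Run:
```python
from h import *
p=tool(); np.set_printoptions(precision=4,suppress=True); print((np.array([620.9,-238.2,80])-p)/400); im,s=grab("wrist","w15"); print(s["tool_rot"]); np.save('w15.npy',np.r_[s['tool_pos'],s['tool_rot']])
```

```text
t 60.55 tool [ 621.2  -236.99  180.86] jig [  79.4  -350.74] yawJ deg 14.955336337881562 F [ 0.2  -0.61  0.15] open 0.01990826272381859
[-0.0007 -0.003  -0.2521]
[ 3.1415 -0.0001  0.1863]
```

Emit:
apply_moves(
  delta_pos=[
    [-0.001, -0.001, -0.03],
    [-0.001, -0.001, -0.07],
    [-0.001, -0.001, -0.11],
    [-0.001, -0.001, -0.14],
    [-0.001, -0.001, -0.17],
    [-0.001, -0.001, -0.19],
    [-0.001, -0.001, -0.21],
    [-0.001, -0.001, -0.225],
  ],
  dr=[
    [0, 0, 0],
    [0, 0, 0],
    [0, 0, 0],
    [0, 0, 0],
    [0, 0, 0],
    [0, 0, 0],
    [0, 0, 0],
    [0, 0, 0],
  ],
  jaw=[0.1, 0.1, 0.1, 0.1, 0.1, 0.1, 0.1, 0.1],
)

```text
time: 61.27
tool_pos: [0.6206, -0.2385, 0.09]
tool_rot: [3.142, 0.0, 0.185]
contact_force: [1.2, -0.1, -0.9]
opening: 0.0199
grip_force: 30.0
```

Emit:
apply_moves(
  delta_pos=[
    [0, 0, -0.006],
    [0, 0, -0.012],
    [0, 0, -0.018],
    [0, 0, -0.022],
    [0, 0, -0.0245],
    [0, 0, -0.0265],
    [0, 0, -0.0265],
    [0, 0, -0.0265],
  ],
  dr=[
    [0, 0, 0],
    [0, 0, 0],
    [0, 0, 0],
    [0, 0, 0],
    [0, 0, 0],
    [0, 0, 0],
    [0, 0, 0],
    [0, 0, 0],
  ],
  jaw=[0.1, 0.1, 0.1, 0.1, 0.1, 0.1, 0.1, 0.1],
)

```text
time: 61.93
tool_pos: [0.6207, -0.2387, 0.0802]
tool_rot: [3.141, -0.0, 0.185]
contact_force: [-0.4, -0.2, -0.4]
opening: 0.02
grip_force: 30.0
```

Run:
```python
from h import *
p=tool()
```

```text
t 61.9333 tool [ 620.67 -238.67   80.24] jig [  78.99 -352.45] yawJ deg 14.867212219972833 F [-0.4  -0.24 -0.37] open 0.019977289951674713
```

Emit:
apply_moves(
  delta_pos=[
    [0, 0, -0.0015],
    [0, 0, -0.003],
    [0, 0, -0.004],
    [0, 0, -0.004],
    [0, 0, -0.004],
  ],
  dr=[
    [0, 0, 0],
    [0, 0, 0],
    [0, 0, 0],
    [0, 0, 0],
    [0, 0, 0],
  ],
  jaw=[0.1, 0.1, 0.1, 0.1, 0.1],
)

```text
time: 62.35
tool_pos: [0.6207, -0.2387, 0.0801]
tool_rot: [3.141, -0.001, 0.185]
contact_force: [-4.1, 1.3, 9.1]
opening: 0.0194
grip_force: 30.0
```

Run:
```python
from h import *
p=tool()
```

```text
t 62.35 tool [ 620.71 -238.67   80.15] jig [  79.04 -352.45] yawJ deg 14.872354787721322 F [-4.09  1.27  9.1 ] open 0.01937346132694348
```

Emit:
apply_moves(
  delta_pos=[
    [0, 0, 0.003],
    [0, 0, 0.003],
    [0, 0, 0.003],
    [0, 0, 0.003],
    [0, 0, 0.003],
    [0, 0, 0.003],
    [0, 0, 0.02],
    [0, 0, 0.06],
  ],
  dr=[
    [0, 0, 0],
    [0, 0, 0],
    [0, 0, 0],
    [0, 0, 0],
    [0, 0, 0],
    [0, 0, 0],
    [0, 0, 0],
    [0, 0, 0],
  ],
  jaw=[0.1, 0.25, 0.3, 0.35, 0.4, 0.45, 0.5, 0.5],
)

```text
time: 63.02
tool_pos: [0.6193, -0.238, 0.1006]
tool_rot: [-3.139, 0.004, 0.185]
contact_force: [-0.5, -0.9, 0.6]
opening: 0.045
grip_force: 0.0
```

Emit:
apply_moves(
  delta_pos=[
    [0, 0, 0.04],
    [0, 0, 0.1],
    [0, 0, 0.18],
    [0, 0, 0.27],
    [0, 0, 0.33],
    [0, 0, 0.36],
    [0, 0, 0.36],
  ],
  dr=[
    [0, 0, 0],
    [0, 0, 0],
    [0, 0, 0],
    [0, 0, 0],
    [0, 0, 0],
    [0, 0, 0],
    [0, 0, 0],
  ],
  jaw=[0.5, 0.5, 0.5, 0.5, 0.5, 0.5, 0.5],
)

```text
time: 63.6
tool_pos: [0.6219, -0.2392, 0.2511]
tool_rot: [3.137, -0.006, 0.185]
contact_force: [-0.3, -0.3, 0.3]
opening: 0.0457
grip_force: 0.0
```

Emit:
apply_moves(
  delta_pos=[
    [-0.012, 0.05, 0],
    [-0.03, 0.13, 0],
    [-0.05, 0.22, 0],
    [-0.07, 0.31, 0],
    [-0.09, 0.4, 0],
    [-0.11, 0.48, 0],
    [-0.112, 0.508, 0],
    [-0.112, 0.508, 0],
  ],
  dr=[
    [0, 0, -0.1],
    [0, 0, -0.2],
    [0, 0, -0.32],
    [0, 0, -0.44],
    [0, 0, -0.52],
    [0, 0, -0.52],
    [0, 0, -0.52],
    [0, 0, -0.52],
  ],
  jaw=[0.5, 0.5, 0.5, 0.5, 0.5, 0.5, 0.5, 0.5],
)

```text
time: 64.27
tool_pos: [0.575, -0.0326, 0.2459]
tool_rot: [-3.141, 0.001, -0.071]
contact_force: [0.3, -0.8, 0.4]
opening: 0.0459
grip_force: 0.0
```

Run:
```python
from h import *
im,s=grab("wrist","w16"); np.save('w16.npy',np.r_[s['tool_pos'],s['tool_rot']]); p=tool(); np.set_printoptions(precision=4,suppress=True); print((np.array([575.8,-35.5,10])-p)/400,(A-s["tool_rot"][2])/.5)
print("handle-top pred px",proj("wrist",[[.6203,-.2365,.130]],s))
t,_=grab("top","t16")
a=cv2.resize(im[:260,:],None,fx=1.25,fy=1.25)[:, :800]; b=cv2.resize(t[140:270,150:480],None,fx=2,fy=2); o=np.zeros((590,800,3),np.uint8); o[:325]=a; o[327:587,:660]=b; cv2.imwrite("pics/v16.png",o)
```

```text
t 64.3167 tool [575.5  -34.51 245.89] jig [  18.71 -152.24] yawJ deg 0.11203640514785024 F [0.07 0.09 1.21] open 0.045578814812873854
[ 0.0008 -0.0025 -0.5897] -0.0066936505098911525
handle-top pred px [[521.4008 137.3388]]
```

View pics/v16.png

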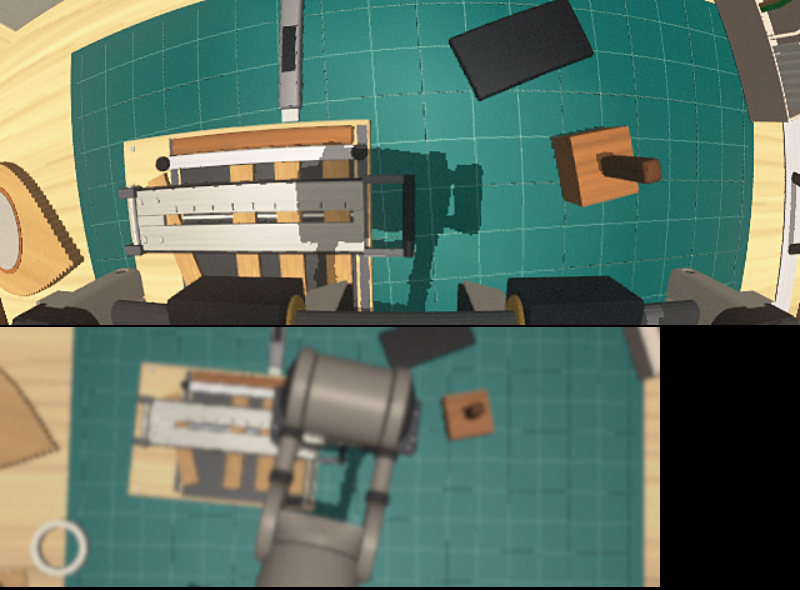

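The scorer is back upright in its block. However, the hinge-end strip now lies askew, with its far end towards the hinge at crop (160,180). I'll check when it moved.

Run:
```python
from h import *
for n in ("w13","w14","w15","w16"):
    w=cv2.imread(f"pics/{n}.png"); s=st(np.load(f"{n}.npy")); b=brown(w)
    for x in (62,65,20,-25,-40,-60):
        ys=np.arange(-110,150,.5); P=np.array([np.r_[tw(x,y),27]/1000 for y in ys]); uv=proj("wrist",P,s)
        v=cv2.remap(b,uv[:,0].astype(np.float32)[None],uv[:,1].astype(np.float32)[None],0)[0]>0
        e=np.flatnonzero(np.diff(np.r_[0,v.astype(int),0])); iv=[(ys[a],ys[c-1]) for a,c in zip(e[::2],e[1::2]) if c-a>12]
        print(n,x,[f"{a:.0f}..{c:.0f}" for a,c in iv])
```

```text
w13 62 ['-96..-69', '-47..-19', '2..32', '58..86', '112..150']
w13 65 ['-96..-70', '-46..-18', '6..32', '58..84', '111..150']
w13 20 ['-96..-70', '-46..-19', '4..30', '58..83', '108..120']
w13 -25 ['-96..-70', '-46..-18', '6..32', '58..84', '107..150']
w13 -40 ['-96..-68', '-46..-18', '4..32', '57..84', '108..150']
w13 -60 ['-96..-70', '-45..-18', '5..32', '57..84', '108..150']
w14 62 ['-95..-68', '-45..-18', '5..32', '58..84', '110..150']
w14 65 ['-95..-70', '-45..-19', '5..32', '57..84', '110..150']
w14 20 ['-94..-69', '-45..-19', '6..32', '58..84', '108..120']
w14 -25 ['5..32', '57..84', '108..150']
w14 -40 ['24..32', '58..84', '108..150']
w14 -60 ['58..84', '110..118']
w15 62 ['-97..-70', '-45..-20', '4..30', '115..140']
w15 65 ['-96..-70', '-46..-19', '4..31', '116..144']
w15 20 ['-96..-70', '-46..-20', '5..31', '100..119']
w15 -25 ['-95..-70', '-46..-19', '4..32', '76..84', '88..150']
w15 -40 ['-46..-19', '4..33', '82..110', '113..150']
w15 -60 ['-30..-20', '5..32', '75..104']
w16 62 ['-94..-69', '-46..-20', '4..32', '114..150']
w16 65 ['-96..-69', '-46..-20', '3..32', '108..115', '116..150']
w16 20 ['-95..-69', '-46..-18', '4..32', '101..120']
w16 -25 ['-96..-70', '-46..-18', '4..32', '88..150']
w16 -40 ['-96..-68', '-45..-18', '4..32', '82..150']
w16 -60 ['108..150']
```

The tip pushed that strip ahead of it: the near edge at x=20 is now at about y=102, just where the tip stopped. So that strip was not scored. I'll open the clamp, re-seat the strip and score again with the tip slightly higher.

Emit:
apply_moves(
  delta_pos=[
    [0.001, -0.0025, -0.04],
    [0.001, -0.0025, -0.12],
    [0.001, -0.0025, -0.21],
    [0.001, -0.0025, -0.3],
    [0.001, -0.0025, -0.39],
    [0.001, -0.0025, -0.46],
    [0.001, -0.0025, -0.5],
    [0.001, -0.0025, -0.52],
  ],
  dr=[
    [0, 0, -0.006],
    [0, 0, -0.006],
    [0, 0, -0.006],
    [0, 0, -0.006],
    [0, 0, -0.006],
    [0, 0, -0.006],
    [0, 0, -0.006],
    [0, 0, -0.006],
  ],
  jaw=[0.3, 0.3, 0.3, 0.3, 0.3, 0.3, 0.3, 0.3],
  force=30,
)

```text
time: 65.03
tool_pos: [0.5746, -0.0381, 0.0348]
tool_rot: [-3.141, 0.005, -0.08]
contact_force: [0.4, 0.0, 0.4]
opening: 0.0276
grip_force: 0.0
```

Emit:
apply_moves(
  delta_pos=[
    [0, 0, -0.02],
    [0, 0, -0.04],
    [0, 0, -0.055],
    [0, 0, -0.066],
    [0, 0, -0.068],
    [0, 0, -0.068],
  ],
  dr=[
    [0, 0, 0],
    [0, 0, 0],
    [0, 0, 0],
    [0, 0, 0],
    [0, 0, 0],
    [0, 0, 0],
  ],
  jaw=[0.3, 0.3, 0.3, 0.3, 0.3, 0.3],
)

```text
time: 65.53
tool_pos: [0.5764, -0.0364, 0.0115]
tool_rot: [3.141, -0.0, -0.078]
contact_force: [0.2, 0.5, 0.7]
opening: 0.0277
grip_force: 0.0
```

Emit:
apply_moves(
  delta_pos=[
    [0, 0, 0],
    [0, 0, 0],
    [0, 0, 0],
    [0, 0, 0],
    [0, 0, 0],
    [0, 0, 0],
    [0, 0, 0],
    [0, 0, 0],
  ],
  dr=[
    [0, 0, 0],
    [0, 0, 0],
    [0, 0, 0],
    [0, 0, 0],
    [0, 0, 0],
    [0, 0, 0],
    [0, 0, 0],
    [0, 0, 0],
  ],
  jaw=[0.2, 0.1, 0.05, 0.05, 0.05, 0.05, 0.05, 0.05],
)

```text
time: 66.2
tool_pos: [0.5765, -0.036, 0.0117]
tool_rot: [-3.141, -0.001, -0.078]
contact_force: [-0.2, 3.7, 5.3]
opening: 0.0109
grip_force: 30.0
```

Run:
```python
from h import *
p=tool()
th0=0
for a in np.arange(0.0,1.91,.05):
    dy=-322*(np.cos(a)-1); dz=322*np.sin(a); d=dy*AY/400; print(f"{a:.2f} {d[0]:.3f} {d[1]:.3f} {dz/400:.3f}",end=" | ")
```

```text
t 66.2 tool [576.47 -36.04  11.68] jig [  19.8 -153.7] yawJ deg -0.19596348070622652 F [-0.15  3.66  5.29] open 0.01087749883168044
0.00 -0.000 -0.000 0.000 | 0.05 0.000 0.001 0.040 | 0.10 0.000 0.004 0.080 | 0.15 0.001 0.009 0.120 | 0.20 0.001 0.016 0.160 | 0.25 0.002 0.025 0.199 | 0.30 0.003 0.036 0.238 | 0.35 0.004 0.049 0.276 | 0.40 0.005 0.063 0.313 | 0.45 0.006 0.080 0.350 | 0.50 0.007 0.098 0.386 | 0.55 0.009 0.118 0.421 | 0.60 0.010 0.140 0.455 | 0.65 0.012 0.164 0.487 | 0.70 0.014 0.189 0.519 | 0.75 0.016 0.215 0.549 | 0.80 0.018 0.243 0.577 | 0.85 0.020 0.273 0.605 | 0.90 0.023 0.304 0.631 | 0.95 0.025 0.336 0.655 | 1.00 0.028 0.369 0.677 | 1.05 0.030 0.403 0.698 | 1.10 0.033 0.439 0.717 | 1.15 0.036 0.475 0.735 | 1.20 0.038 0.512 0.750 | 1.25 0.041 0.550 0.764 | 1.30 0.044 0.588 0.776 | 1.35 0.047 0.627 0.785 | 1.40 0.050 0.666 0.793 | 1.45 0.053 0.706 0.799 | 1.50 0.056 0.746 0.803 | 1.55 0.059 0.786 0.805 | 1.60 0.062 0.826 0.805 | 1.65 0.065 0.866 0.802 | 1.70 0.068 0.906 0.798 | 1.75 0.071 0.946 0.792 | 1.80 0.074 0.985 0.784 | 1.85 0.077 1.024 0.774 | 1.90 0.080 1.062 0.762 |
```

Emit:
apply_moves(
  delta_pos=[
    [0, 0, 0.016],
    [0, 0.001, 0.04],
    [0, 0.004, 0.08],
    [0.001, 0.009, 0.12],
    [0.001, 0.016, 0.16],
    [0.002, 0.025, 0.199],
    [0.003, 0.036, 0.238],
    [0.004, 0.049, 0.276],
  ],
  dr=[
    [0, 0, 0],
    [0, 0, 0],
    [0, 0, 0],
    [0, 0, 0],
    [0, 0, 0],
    [0, 0, 0],
    [0, 0, 0],
    [0, 0, 0],
  ],
  jaw=[0.05, 0.05, 0.05, 0.05, 0.05, 0.05, 0.05, 0.05],
)

```text
time: 66.87
tool_pos: [0.5778, -0.0176, 0.121]
tool_rot: [3.14, 0.001, -0.078]
contact_force: [5.5, -0.7, -8.5]
opening: 0.0109
grip_force: 30.0
```

Emit:
apply_moves(
  delta_pos=[
    [0.001, 0.014, 0.037],
    [0.002, 0.031, 0.074],
    [0.003, 0.049, 0.11],
    [0.005, 0.069, 0.145],
    [0.006, 0.091, 0.179],
    [0.008, 0.115, 0.211],
    [0.01, 0.14, 0.243],
    [0.012, 0.166, 0.273],
  ],
  dr=[
    [0, 0, 0],
    [0, 0, 0],
    [0, 0, 0],
    [0, 0, 0],
    [0, 0, 0],
    [0, 0, 0],
    [0, 0, 0],
    [0, 0, 0],
  ],
  jaw=[0.05, 0.05, 0.05, 0.05, 0.05, 0.05, 0.05, 0.05],
)

```text
time: 67.53
tool_pos: [0.5826, 0.0464, 0.231]
tool_rot: [3.135, 0.0, -0.08]
contact_force: [0.7, -10.4, -1.3]
opening: 0.0113
grip_force: 30.0
```

```bash
python3 -c "
from h import *
arc()"
```

```text
t 67.5333 tool [582.55  46.38 231.  ] jig [ 19.71 -71.05] yawJ deg -0.29235818708053646 F [  0.74 -10.43  -1.26] open 0.011313271282800281
r,theta 323.5239679098868 0.7393754433419493
```

Emit:
apply_moves(
  delta_pos=[
    [0.002, 0.028, 0.028],
    [0.004, 0.058, 0.056],
    [0.007, 0.089, 0.082],
    [0.009, 0.121, 0.106],
    [0.012, 0.154, 0.128],
    [0.014, 0.188, 0.149],
    [0.017, 0.224, 0.168],
    [0.02, 0.26, 0.186],
  ],
  dr=[
    [0, 0, 0],
    [0, 0, 0],
    [0, 0, 0],
    [0, 0, 0],
    [0, 0, 0],
    [0, 0, 0],
    [0, 0, 0],
    [0, 0, 0],
  ],
  jaw=[0.05, 0.05, 0.05, 0.05, 0.05, 0.05, 0.05, 0.05],
)

```text
time: 68.2
tool_pos: [0.5905, 0.1491, 0.3085]
tool_rot: [3.133, -0.003, -0.082]
contact_force: [-4.8, -12.7, 14.4]
opening: 0.0108
grip_force: 30.0
```

Emit:
apply_moves(
  delta_pos=[
    [0.002, 0.037, 0.015],
    [0.005, 0.075, 0.029],
    [0.008, 0.113, 0.041],
    [0.011, 0.152, 0.05],
    [0.014, 0.191, 0.058],
    [0.017, 0.231, 0.064],
    [0.02, 0.271, 0.068],
    [0.023, 0.311, 0.07],
  ],
  dr=[
    [0, 0, 0],
    [0, 0, 0],
    [0, 0, 0],
    [0, 0, 0],
    [0, 0, 0],
    [0, 0, 0],
    [0, 0, 0],
    [0, 0, 0],
  ],
  jaw=[0.05, 0.05, 0.05, 0.05, 0.05, 0.05, 0.05, 0.05],
)

```text
time: 68.87
tool_pos: [0.6, 0.2765, 0.3363]
tool_rot: [3.139, -0.004, -0.08]
contact_force: [-3.1, -5.9, 12.9]
opening: 0.0106
grip_force: 30.0
```

Emit:
apply_moves(
  delta_pos=[
    [0.003, 0.04, 0],
    [0.006, 0.08, -0.003],
    [0.009, 0.12, -0.007],
    [0.012, 0.16, -0.013],
    [0.015, 0.199, -0.021],
    [0.018, 0.238, -0.031],
    [0.019, 0.253, -0.035],
    [0.019, 0.253, -0.035],
  ],
  dr=[
    [0, 0, 0],
    [0, 0, 0],
    [0, 0, 0],
    [0, 0, 0],
    [0, 0, 0],
    [0, 0, 0],
    [0, 0, 0],
    [0, 0, 0],
  ],
  jaw=[0.05, 0.05, 0.05, 0.05, 0.05, 0.05, 0.05, 0.05],
)

```text
time: 69.53
tool_pos: [0.6075, 0.3809, 0.3198]
tool_rot: [-3.14, -0.002, -0.077]
contact_force: [0.6, 5.7, 5.0]
opening: 0.0109
grip_force: 30.0
```

```bash
python3 -c "
from h import *
arc()"
```

```text
t 69.5333 tool [607.55 380.94 319.8 ] jig [ 19.67 264.44] yawJ deg -0.10915243405739442 F [0.64 5.67 4.98] open 0.010885198051945691
r,theta 321.59994491076367 1.875363972542221
```

Emit:
apply_moves(
  delta_pos=[
    [0, 0, 0],
    [0, 0, 0],
    [0, 0, 0],
    [0, 0, 0.0],
    [0, 0, 0.02],
    [0, 0, 0.06],
    [0, 0, 0.11],
    [0, 0, 0.15],
  ],
  dr=[
    [0, 0, 0],
    [0, 0, 0],
    [0, 0, 0],
    [0, 0, 0],
    [0, 0, 0],
    [0, 0, 0],
    [0, 0, 0],
    [0, 0, 0],
  ],
  jaw=[0.2, 0.4, 0.5, 0.5, 0.5, 0.5, 0.5, 0.5],
)

```text
time: 70.2
tool_pos: [0.6073, 0.3787, 0.3812]
tool_rot: [-3.141, -0.001, -0.079]
contact_force: [0.5, 0.1, 0.2]
opening: 0.0454
grip_force: 0.0
```

Emit:
apply_moves(
  delta_pos=[
    [-0.03, -0.04, 0],
    [-0.08, -0.11, 0],
    [-0.13, -0.18, 0],
    [-0.18, -0.25, 0],
    [-0.23, -0.31, -0.03],
    [-0.28, -0.38, -0.08],
    [-0.34, -0.45, -0.14],
    [-0.38, -0.5, -0.17],
  ],
  dr=[
    [0, 0, 0],
    [0, 0, 0],
    [0, 0, 0],
    [0, 0, 0],
    [0, 0, 0],
    [0, 0, 0],
    [0, 0, 0],
    [0, 0, 0],
  ],
  jaw=[0.5, 0.5, 0.5, 0.5, 0.5, 0.5, 0.5, 0.5],
)

```text
time: 70.87
tool_pos: [0.453, 0.1772, 0.3101]
tool_rot: [3.14, 0.002, -0.079]
contact_force: [0.4, -0.4, 1.0]
opening: 0.0461
grip_force: 0.0
```

Emit:
apply_moves(
  delta_pos=[
    [-0.02, -0.03, 0],
    [-0.05, -0.05, 0],
    [-0.05, -0.05, 0],
    [-0.05, -0.05, 0],
    [-0.05, -0.05, 0],
  ],
  dr=[
    [0, 0, 0],
    [0, 0, 0],
    [0, 0, 0],
    [0, 0, 0],
    [0, 0, 0],
  ],
  jaw=[0.5, 0.5, 0.5, 0.5, 0.5],
)

```text
time: 71.28
tool_pos: [0.4362, 0.1595, 0.3118]
tool_rot: [-3.141, -0.001, -0.078]
contact_force: [0.1, -0.5, 0.2]
opening: 0.0455
grip_force: 0.0
```

```bash
cat > meas.py <<'E'
from h import *
def meas(n,zs=.027,save=True):
    im,s=grab("wrist",n); np.save(f"{n}.npy",np.r_[s["tool_pos"],s["tool_rot"]]); p=tool()
    # warp bed top plane into a jig-aligned view, 1 px = 0.5 mm : x -90..70 rows, y -110..170 cols
    xs=np.arange(68,-95,-.5); ys=np.arange(165,-115,-.5)
    g=np.array([[np.r_[tw(x,y),zs*1000]/1000 for y in ys] for x in xs]).reshape(-1,3)
    uv=proj("wrist",g,s).astype(np.float32).reshape(len(xs),len(ys),2)
    r=cv2.remap(im,uv[:,:,0],uv[:,:,1],1); cv2.imwrite(f"pics/{n}r.png",r)
    b=brown(r)
    h=cv2.cvtColor(r,cv2.COLOR_BGR2HSV); print("HSV strip?",[h[150,int((165-y)/.5)].tolist() for y in (-83,-32,18)])
    for x in (62,40,20,0,-25,-40,-60,-70):
        v=b[int((68-x)/.5)]>0; e=np.flatnonzero(np.diff(np.r_[0,v.astype(int),0]))
        print(x,[f"{ys[c-1]:.1f}..{ys[a]:.1f}" for a,c in zip(e[::2],e[1::2]) if c-a>8])
    return r,s
E
python3 -c "
from meas import *
meas('w17')"
```

```text
t 71.3333 tool [436.16 159.6  311.57] jig [-134.73   30.93] yawJ deg -0.1903697938651469 F [ 0.23  0.4  -0.36] open 0.045651643853550423
HSV strip? [[16, 139, 218], [16, 139, 217], [17, 136, 220]]
62 ['115.0..161.5', '5.5..32.0', '-45.0..-18.0', '-94.5..-68.0']
40 ['108.0..164.0', '5.5..32.0', '-45.0..-17.5', '-95.0..-68.0', '-101.0..-97.0']
20 ['100.0..164.0', '6.5..32.0', '-44.0..-18.5', '-94.0..-68.0']
0 ['95.0..164.0', '6.0..32.5', '-45.0..-18.5', '-100.5..-67.5']
-25 ['87.0..165.0', '5.5..32.5', '-44.5..-17.5', '-95.0..-67.5']
-40 ['82.0..165.0', '6.0..32.5', '-45.0..-18.0', '-95.0..-67.5', '-100.5..-96.0']
-60 ['112.0..165.0', '76.0..104.0', '6.5..32.5', '-44.5..-18.5', '-95.0..-67.5']
-70 ['111.5..165.0', '73.5..102.0', '6.5..32.5', '-44.5..-18.5', '-95.0..-68.0', '-100.5..-96.5']
```

Run:
```python
from h import *
w=cv2.imread("pics/w17.png"); s=st(np.load("w17.npy")); h=cv2.cvtColor(w,cv2.COLOR_BGR2HSV)
a=np.arctan(.314)
d=np.array([np.cos(a),np.sin(a)]); n=np.array([-d[1],d[0]]); c0=np.array([0,108.1])
for off in (-8,0,8):
    t=np.arange(-110,100,1.); P=np.array([np.r_[tw(*(c0+k*d+off*n)),27]/1000 for k in t]); uv=proj("wrist",P,s).astype(np.float32)
    v=cv2.remap(h,uv[None,:,0],uv[None,:,1],1)[0]
    print(off,[(int(k),v[i].tolist()) for i,k in enumerate(t) if (k<-60 and k%4==0) or (k>40 and k%4==0)])
```

```text
-8 [(-108, [64, 85, 81]), (-104, [17, 110, 163]), (-100, [14, 20, 55]), (-96, [25, 39, 57]), (-92, [17, 45, 60]), (-88, [14, 37, 64]), (-84, [20, 48, 64]), (-80, [9, 25, 58]), (-76, [16, 135, 177]), (-72, [17, 136, 224]), (-68, [18, 135, 228]), (-64, [17, 139, 227]), (44, [17, 137, 224]), (48, [17, 137, 227]), (52, [17, 137, 225]), (56, [17, 140, 221]), (60, [17, 137, 219]), (64, [16, 136, 219]), (68, [17, 139, 220]), (72, [20, 121, 234]), (76, [22, 100, 245]), (80, [23, 94, 247]), (84, [23, 91, 247]), (88, [22, 94, 247]), (92, [23, 93, 247]), (96, [23, 94, 247])]
0 [(-108, [85, 106, 73]), (-104, [29, 73, 113]), (-100, [18, 110, 157]), (-96, [30, 36, 57]), (-92, [7, 34, 58]), (-88, [11, 48, 62]), (-84, [13, 58, 63]), (-80, [20, 28, 58]), (-76, [17, 135, 128]), (-72, [17, 133, 234]), (-68, [17, 136, 229]), (-64, [17, 136, 228]), (44, [17, 136, 228]), (48, [18, 135, 231]), (52, [18, 135, 228]), (56, [17, 134, 225]), (60, [17, 134, 225]), (64, [17, 134, 224]), (68, [17, 135, 224]), (72, [21, 112, 235]), (76, [23, 99, 247]), (80, [22, 99, 245]), (84, [23, 95, 247]), (88, [23, 94, 246]), (92, [22, 94, 248]), (96, [22, 94, 247])]
8 [(-108, [86, 114, 70]), (-104, [87, 115, 69]), (-100, [18, 100, 148]), (-96, [19, 50, 68]), (-92, [25, 42, 60]), (-88, [18, 38, 63]), (-84, [25, 49, 60]), (-80, [14, 40, 62]), (-76, [16, 138, 167]), (-72, [18, 132, 235]), (-68, [18, 133, 232]), (-64, [18, 135, 230]), (44, [17, 135, 228]), (48, [17, 136, 224]), (52, [17, 135, 224]), (56, [17, 136, 229]), (60, [18, 132, 232]), (64, [18, 134, 233]), (68, [17, 135, 230]), (72, [22, 104, 241]), (76, [23, 88, 247]), (80, [23, 95, 246]), (84, [22, 98, 247]), (88, [23, 94, 246]), (92, [22, 95, 248]), (96, [22, 97, 246])]
```

Emit:
apply_moves(
  delta_pos=[
    [0.06, 0.035, -0.03],
    [0.12, 0.07, -0.08],
    [0.18, 0.105, -0.15],
    [0.234, 0.14, -0.23],
    [0.234, 0.14, -0.31],
    [0.234, 0.14, -0.4],
    [0.234, 0.14, -0.49],
    [0.234, 0.14, -0.58],
  ],
  dr=[
    [0, 0, 0.15],
    [0, 0, 0.3],
    [0, 0, 0.45],
    [0, 0, 0.6],
    [0, 0, 0.614],
    [0, 0, 0.614],
    [0, 0, 0.614],
    [0, 0, 0.614],
  ],
  jaw=[0.5, 0.5, 0.5, 0.5, 0.5, 0.5, 0.5, 0.5],
  force=8,
)

```text
time: 72.0
tool_pos: [0.5293, 0.216, 0.077]
tool_rot: [3.142, 0.0, 0.23]
contact_force: [-0.1, -0.6, 0.8]
opening: 0.0463
grip_force: 0.0
```

Emit:
apply_moves(
  delta_pos=[
    [0, 0, -0.04],
    [0, 0, -0.07],
    [0, 0, -0.08],
    [0, 0, -0.08],
    [0, 0, -0.08],
  ],
  dr=[
    [0, 0, 0],
    [0, 0, 0],
    [0, 0, 0],
    [0, 0, 0],
    [0, 0, 0],
  ],
  jaw=[0.45, 0.45, 0.45, 0.45, 0.45],
)

```text
time: 72.42
tool_pos: [0.5296, 0.2157, 0.0475]
tool_rot: [3.142, -0.001, 0.229]
contact_force: [0.6, 0.8, -0.1]
opening: 0.041
grip_force: 0.0
```

```bash
python3 -c "
from h import *
p=tool(); c=tw(-45.3,93.9); print((c-p[:2]),22.5-p[2])"
```

```text
t 72.4167 tool [529.61 215.66  47.52] jig [-45.72  93.81] yawJ deg 17.413459371375392 F [ 0.57  0.85 -0.14] open 0.0410063693720949
[0.43 0.06] -25.019511006933314
```

Emit:
apply_moves(
  delta_pos=[
    [0, 0, -0.02],
    [0, 0, -0.04],
    [0, 0, -0.055],
    [0, 0, -0.0635],
    [0, 0, -0.0635],
    [0, 0, -0.0635],
    [0, 0, -0.0635],
    [0, 0, -0.0635],
  ],
  dr=[
    [0, 0, 0],
    [0, 0, 0],
    [0, 0, 0],
    [0, 0, 0],
    [0, 0, 0],
    [0, 0, 0],
    [0, 0, 0],
    [0, 0, 0],
  ],
  jaw=[0.45, 0.45, 0.45, 0.45, 0.3, 0.2, 0.1, 0.1],
)

```text
time: 73.08
tool_pos: [0.5292, 0.2152, 0.0221]
tool_rot: [3.142, -0.001, 0.229]
contact_force: [-0.2, 1.2, -0.2]
opening: 0.0257
grip_force: 7.9
```

Emit:
apply_moves(
  delta_pos=[
    [0, 0, 0],
    [0, 0, 0],
    [0, 0, 0],
    [0, 0, 0.02],
    [0, 0, 0.05],
    [0, 0, 0.08],
    [0, 0, 0.1],
    [0, 0, 0.1],
  ],
  dr=[
    [0, 0, 0],
    [0, 0, 0],
    [0, 0, 0],
    [0, 0, 0],
    [0, 0, 0],
    [0, 0, 0],
    [0, 0, 0],
    [0, 0, 0],
  ],
  jaw=[0.1, 0.1, 0.1, 0.1, 0.1, 0.1, 0.1, 0.1],
)

```text
time: 73.75
tool_pos: [0.5302, 0.2155, 0.064]
tool_rot: [-3.142, -0.004, 0.229]
contact_force: [1.6, 0.4, 0.7]
opening: 0.026
grip_force: 7.9
```

Emit:
apply_moves(
  delta_pos=[
    [-0.005, -0.02, 0],
    [-0.01, -0.04, 0],
    [-0.016, -0.0585, 0],
    [-0.016, -0.0585, 0],
    [-0.016, -0.0585, 0],
    [-0.016, -0.0585, 0],
    [-0.016, -0.0585, 0],
    [-0.016, -0.0585, 0],
  ],
  dr=[
    [0, 0, -0.1],
    [0, 0, -0.22],
    [0, 0, -0.34],
    [0, 0, -0.46],
    [0, 0, -0.56],
    [0, 0, -0.608],
    [0, 0, -0.608],
    [0, 0, -0.608],
  ],
  jaw=[0.1, 0.1, 0.1, 0.1, 0.1, 0.1, 0.1, 0.1],
)

```text
time: 74.42
tool_pos: [0.5225, 0.1918, 0.0616]
tool_rot: [3.141, 0.0, -0.074]
contact_force: [0.4, 0.0, -1.6]
opening: 0.0259
grip_force: 7.9
```

Run:
```python
from h import *
p=tool(); im,s=grab("wrist","w18"); h=cv2.cvtColor(im,cv2.COLOR_BGR2HSV)
m=cv2.inRange(h,(10,120,110),(19,175,255))
z=p[2]+4
# the held strip at its height: scan ahead along tool axis, edges across
for x in (20,40,55,65,70,75):
    ys=np.arange(40,115,.5); P=np.array([np.r_[tw(x,y),z]/1000 for y in ys]); uv=proj("wrist",P,s).astype(np.float32)
    v=cv2.remap(m,uv[None,:,0],uv[None,:,1],0)[0]>0; print(x, (ys[v].min(),ys[v].max(),v.sum()/2) if v.any() else None)
```

```text
t 74.4167 tool [522.48 191.81  61.64] jig [-51.05  69.5 ] yawJ deg 0.04678699892570065 F [ 0.43  0.03 -1.62] open 0.02590960610580857
20 (np.float64(58.0), np.float64(83.0), np.float64(25.5))
40 (np.float64(58.5), np.float64(84.0), np.float64(26.0))
55 (np.float64(58.5), np.float64(95.0), np.float64(26.5))
65 (np.float64(59.0), np.float64(84.0), np.float64(25.5))
70 None
75 None
```

Emit:
apply_moves(
  delta_pos=[
    [0, 0, -0.02],
    [0, 0, -0.045],
    [0, 0, -0.07],
    [0, 0, -0.085],
    [0, 0, -0.095],
    [0, 0, -0.099],
    [0, 0, -0.099],
    [0, 0, -0.099],
  ],
  dr=[
    [0, 0, -0.035],
    [0, 0, -0.035],
    [0, 0, -0.035],
    [0, 0, -0.035],
    [0, 0, -0.035],
    [0, 0, -0.035],
    [0, 0, -0.035],
    [0, 0, -0.035],
  ],
  jaw=[0.1, 0.1, 0.1, 0.1, 0.1, 0.1, 0.1, 0.1],
  force=5,
)

```text
time: 75.13
tool_pos: [0.5228, 0.1918, 0.0223]
tool_rot: [-3.142, -0.0, -0.093]
contact_force: [-0.1, 0.3, -0.2]
opening: 0.0259
grip_force: 5.0
```

Emit:
apply_moves(
  delta_pos=[
    [0.004, -0.0003, 0],
    [0.008, -0.0006, 0],
    [0.012, -0.0009, 0],
    [0.015, -0.0011, 0],
    [0.017, -0.0013, 0],
    [0.019, -0.0014, 0],
    [0.021, -0.0016, 0],
    [0.021, -0.0016, 0],
  ],
  dr=[
    [0, 0, 0],
    [0, 0, 0],
    [0, 0, 0],
    [0, 0, 0],
    [0, 0, 0],
    [0, 0, 0],
    [0, 0, 0],
    [0, 0, 0],
  ],
  jaw=[0.1, 0.1, 0.1, 0.1, 0.1, 0.1, 0.1, 0.1],
)

```text
time: 75.8
tool_pos: [0.5288, 0.1911, 0.0214]
tool_rot: [3.14, 0.005, -0.092]
contact_force: [-6.7, 0.9, 0.8]
opening: 0.0259
grip_force: 5.0
```

```bash
python3 -c "
from h import *
tool()"
```

```text
t 75.8 tool [528.77 191.07  21.44] jig [-44.72  69.23] yawJ deg -1.0177024540252462 F [-6.67  0.86  0.84] open 0.02586246720824191
```

Emit:
apply_moves(
  delta_pos=[
    [-0.002, 0, 0],
    [-0.002, 0, 0.0],
    [-0.002, 0, 0.002],
    [-0.002, 0, 0.05],
    [-0.01, 0, 0.14],
    [-0.03, 0, 0.23],
    [-0.06, 0, 0.3],
    [-0.1, -0.03, 0.37],
  ],
  dr=[
    [0, 0, 0],
    [0, 0, 0],
    [0, 0, 0],
    [0, 0, 0],
    [0, 0, 0],
    [0, 0, 0],
    [0, 0, 0],
    [0, 0, 0],
  ],
  jaw=[0.34, 0.34, 0.34, 0.34, 0.34, 0.34, 0.4, 0.5],
)

```text
time: 76.47
tool_pos: [0.4918, 0.1802, 0.1724]
tool_rot: [-3.14, -0.003, -0.092]
contact_force: [0.6, 0.8, 0.4]
opening: 0.0396
grip_force: 0.0
```

Emit:
apply_moves(
  delta_pos=[
    [-0.03, -0.02, 0.08],
    [-0.07, -0.03, 0.16],
    [-0.1, -0.04, 0.24],
    [-0.13, -0.05, 0.32],
    [-0.13, -0.05, 0.355],
    [-0.13, -0.05, 0.355],
    [-0.13, -0.05, 0.355],
  ],
  dr=[
    [0, 0, 0.035],
    [0, 0, 0.035],
    [0, 0, 0.035],
    [0, 0, 0.035],
    [0, 0, 0.035],
    [0, 0, 0.035],
    [0, 0, 0.035],
  ],
  jaw=[0.5, 0.5, 0.5, 0.5, 0.5, 0.5, 0.5],
)

```text
time: 77.05
tool_pos: [0.4394, 0.1591, 0.3129]
tool_rot: [-3.141, -0.003, -0.075]
contact_force: [-0.8, -0.2, -0.9]
opening: 0.0459
grip_force: 0.0
```

Run:
```python
from meas import *
r,s=meas('w19')
# gap between strip far ends and stop: along x at strip centres, at z 27
im=cv2.imread("pics/w19.png"); h=cv2.cvtColor(im,cv2.COLOR_BGR2HSV)
for y in (-82,-32,19,70):
    xs=np.arange(60,92,1.); P=np.array([np.r_[tw(x,y),27]/1000 for x in xs]); uv=proj("wrist",P,s).astype(np.float32)
    v=cv2.remap(h,uv[None,:,0],uv[None,:,1],1)[0]; print(y,[int(a) for a in v[:,1]])
for th in (1.86,1.88): print(th, (168-322*np.cos(th), 30+322*np.sin(th)))
```

```text
t 77.1 tool [438.96 159.08 311.65] jig [-131.89   30.62] yawJ deg -0.034254597214316264 F [-0.29  0.    0.25] open 0.04576833493894693
HSV strip? [[17, 143, 218], [17, 137, 219], [17, 139, 219]]
62 ['112.0..161.0', '55.5..82.5', '5.5..32.5', '-45.0..-18.0', '-95.0..-68.0', '-101.0..-97.0']
40 ['111.5..163.5', '98.5..102.5', '55.5..82.5', '5.5..32.5', '-45.0..-18.0', '-95.0..-67.5']
20 ['112.0..163.5', '55.5..81.5', '6.5..32.0', '-44.0..-18.5', '-94.5..-68.0']
0 ['111.5..164.0', '55.5..82.5', '6.0..32.5', '-45.0..-18.0', '-95.0..-67.5']
-25 ['112.0..165.0', '55.5..82.5', '6.0..32.5', '-45.0..-18.0', '-95.0..-67.5']
-40 ['111.5..165.0', '55.5..83.0', '5.5..32.5', '-45.0..-18.0', '-95.0..-67.5', '-100.5..-96.0']
-60 ['111.5..165.0', '98.5..102.5', '55.5..82.5', '6.0..32.5', '-44.5..-18.5', '-95.0..-67.5']
-70 ['112.0..165.0', '56.0..82.5', '6.5..32.5', '-44.5..-18.0', '-95.0..-68.0']
-82 [137, 137, 137, 137, 136, 137, 137, 137, 138, 137, 136, 135, 137, 139, 143, 138, 104, 25, 12, 15, 22, 19, 10, 13, 14, 14, 14, 13, 15, 15, 13, 10]
-32 [136, 135, 134, 135, 138, 136, 135, 137, 136, 134, 136, 136, 135, 136, 138, 143, 76, 18, 23, 25, 24, 18, 14, 13, 13, 13, 15, 14, 14, 14, 13, 9]
19 [135, 138, 134, 133, 139, 137, 134, 136, 137, 138, 138, 137, 137, 140, 119, 62, 34, 18, 23, 26, 28, 19, 14, 14, 13, 13, 14, 14, 13, 13, 12, 9]
70 [136, 137, 138, 134, 133, 133, 134, 136, 138, 138, 137, 136, 137, 139, 140, 128, 104, 34, 17, 32, 23, 16, 12, 13, 14, 14, 14, 14, 13, 12, 12, 10]
1.86 (np.float64(259.83087707689674), np.float64(338.62775315141033))
1.88 (np.float64(265.9846550812663), np.float64(336.7295345554537))
```

Emit:
apply_moves(
  delta_pos=[
    [0.04, -0.02, -0.06],
    [0.077, -0.035, -0.15],
    [0.077, -0.035, -0.25],
    [0.077, -0.035, -0.35],
    [0.077, -0.035, -0.45],
    [0.077, -0.035, -0.55],
    [0.077, -0.035, -0.63],
    [0.077, -0.035, -0.68],
  ],
  dr=[
    [0, 0, 0],
    [0, 0, 0],
    [0, 0, 0],
    [0, 0, 0],
    [0, 0, 0],
    [0, 0, 0],
    [0, 0, 0],
    [0, 0, 0],
  ],
  jaw=[0, 0, 0, 0, 0, 0, 0, 0],
  force=10,
)

```text
time: 77.77
tool_pos: [0.4665, 0.1446, 0.0352]
tool_rot: [3.14, 0.008, -0.075]
contact_force: [0.3, 0.1, -0.7]
opening: 0.0009
grip_force: 0.0
```

Emit:
apply_moves(
  delta_pos=[
    [0, 0, -0.02],
    [0, 0, -0.035],
    [0, 0, -0.039],
    [0, 0, -0.039],
    [0, 0, -0.039],
  ],
  dr=[
    [0, 0, 0],
    [0, 0, 0],
    [0, 0, 0],
    [0, 0, 0],
    [0, 0, 0],
  ],
  jaw=[0, 0, 0, 0, 0],
)

```text
time: 78.18
tool_pos: [0.4706, 0.1453, 0.0256]
tool_rot: [-3.141, -0.002, -0.075]
contact_force: [-0.4, 0.6, 0.2]
opening: 0.0002
grip_force: 0.0
```

```bash
python3 -c "
from h import *
p=tool(); print((tw(-84,19)-p[:2])/400)"
```

```text
t 78.1833 tool [470.6  145.29  25.63] jig [-99.31  19.24] yawJ deg -0.027297021378692568 F [-0.39  0.61  0.21] open 0.0001607620915153308
[ 0.04 -0.  ]
```

Emit:
apply_moves(
  delta_pos=[
    [0, 0, -0.0065],
    [0.008, -0.0006, -0.0065],
    [0.016, -0.0012, -0.0065],
    [0.022, -0.0016, -0.0065],
    [0.027, -0.002, -0.0065],
    [0.032, -0.0024, -0.0065],
    [0.036, -0.0027, -0.0065],
    [0.038, -0.0029, -0.0065],
  ],
  dr=[
    [0, 0, 0],
    [0, 0, 0],
    [0, 0, 0],
    [0, 0, 0],
    [0, 0, 0],
    [0, 0, 0],
    [0, 0, 0],
    [0, 0, 0],
  ],
  jaw=[0, 0, 0, 0, 0, 0, 0, 0],
)

```text
time: 78.85
tool_pos: [0.4849, 0.144, 0.022]
tool_rot: [3.141, 0.001, -0.075]
contact_force: [-2.9, 0.5, 2.9]
opening: 0.0005
grip_force: 1.3
```

Emit:
apply_moves(
  delta_pos=[
    [0.001, 0, 0],
    [0.002, 0, 0],
    [0.003, 0, 0],
    [0.003, 0, 0],
  ],
  dr=[
    [0, 0, 0],
    [0, 0, 0],
    [0, 0, 0],
    [0, 0, 0],
  ],
  jaw=[0, 0, 0, 0],
)

```text
time: 79.18
tool_pos: [0.4849, 0.144, 0.0219]
tool_rot: [3.141, 0.003, -0.075]
contact_force: [-5.8, -0.3, 5.2]
opening: 0.0002
grip_force: 2.6
```

```bash
python3 -c "
from h import *
p=tool()"
```

```text
t 79.1833 tool [484.94 143.96  21.88] jig [-84.91  18.98] yawJ deg -0.02431114836639618 F [-5.83 -0.25  5.22] open 0.00016626795709421893
```

Emit:
apply_moves(
  delta_pos=[
    [-0.02, 0, 0.005],
    [-0.05, 0, 0.05],
    [-0.05, 0, 0.14],
    [-0.03, 0, 0.23],
    [0.0, 0, 0.32],
    [0.03, 0.02, 0.41],
    [0.06, 0.05, 0.49],
    [0.1, 0.08, 0.57],
  ],
  dr=[
    [0, 0, 0],
    [0, 0, 0],
    [0, 0, 0],
    [0, 0, 0],
    [0, 0, 0],
    [0, 0, 0],
    [0, 0, 0],
    [0, 0, 0],
  ],
  jaw=[0, 0, 0, 0, 0.5, 0.5, 0.7, 0.7],
)

```text
time: 79.85
tool_pos: [0.5262, 0.1762, 0.2526]
tool_rot: [-3.141, -0.002, -0.076]
contact_force: [2.0, 0.2, -0.2]
opening: 0.0224
grip_force: 0.0
```

Emit:
apply_moves(
  delta_pos=[
    [0.03, 0.03, 0.08],
    [0.06, 0.06, 0.16],
    [0.09, 0.09, 0.24],
    [0.12, 0.14, 0.3],
    [0.15, 0.21, 0.314],
    [0.17, 0.29, 0.314],
    [0.19, 0.37, 0.314],
    [0.2, 0.45, 0.314],
  ],
  dr=[
    [0, 0, 0],
    [0, 0, 0],
    [0, 0, 0],
    [0, 0, 0],
    [0, 0, 0],
    [0, 0, 0],
    [0, 0, 0],
    [0, 0, 0],
  ],
  jaw=[0.7, 0.7, 0.7, 0.7, 0.7, 0.7, 0.7, 0.7],
)

```text
time: 80.52
tool_pos: [0.6069, 0.3571, 0.3755]
tool_rot: [-3.141, -0.001, -0.076]
contact_force: [0.6, -0.5, -0.6]
opening: 0.064
grip_force: 0.0
```

Emit:
apply_moves(
  delta_pos=[
    [0.002, 0.03, 0],
    [0.005, 0.06, 0],
    [0.005, 0.06, 0],
    [0.005, 0.06, 0],
    [0.005, 0.06, 0],
  ],
  dr=[
    [0, 0, 0],
    [0, 0, 0],
    [0, 0, 0],
    [0, 0, 0],
    [0, 0, 0],
  ],
  jaw=[0.7, 0.7, 0.7, 0.7, 0.7],
)

```text
time: 80.93
tool_pos: [0.6083, 0.3793, 0.3757]
tool_rot: [3.141, -0.0, -0.076]
contact_force: [0.7, -0.3, -0.7]
opening: 0.0642
grip_force: 0.0
```

```bash
python3 -c "
from h import *
p=tool(); np.set_printoptions(precision=4); print((np.array([607.5,380.9,319])-p)/400)"
```

```text
t 80.9333 tool [608.33 379.27 375.73] jig [ 20.57 262.84] yawJ deg -0.06341650685658222 F [ 0.71 -0.29 -0.72] open 0.06421374940963702
[-0.0021  0.0041 -0.1418]
```

Emit:
apply_moves(
  delta_pos=[
    [-0.002, 0.004, -0.03],
    [-0.002, 0.004, -0.07],
    [-0.002, 0.004, -0.1],
    [-0.002, 0.004, -0.125],
    [-0.002, 0.004, -0.138],
    [-0.002, 0.004, -0.142],
    [-0.002, 0.004, -0.142],
    [-0.002, 0.004, -0.142],
  ],
  dr=[
    [0, 0, 0],
    [0, 0, 0],
    [0, 0, 0],
    [0, 0, 0],
    [0, 0, 0],
    [0, 0, 0],
    [0, 0, 0],
    [0, 0, 0],
  ],
  jaw=[0.7, 0.7, 0.7, 0.7, 0.7, 0.4, 0.2, 0.05],
  force=25,
)

```text
time: 81.6
tool_pos: [0.6077, 0.3812, 0.3199]
tool_rot: [-3.141, -0.001, -0.076]
contact_force: [-0.6, 0.1, 1.9]
opening: 0.0485
grip_force: 0.0
```

Emit:
apply_moves(
  delta_pos=[
    [0, 0, 0],
    [0, 0, 0],
    [0, 0, 0],
    [0, 0, 0],
    [0, 0, 0],
    [0, 0, 0],
    [0, 0, 0],
    [0, 0, 0],
  ],
  dr=[
    [0, 0, 0],
    [0, 0, 0],
    [0, 0, 0],
    [0, 0, 0],
    [0, 0, 0],
    [0, 0, 0],
    [0, 0, 0],
    [0, 0, 0],
  ],
  jaw=[0.05, 0.05, 0.05, 0.05, 0.05, 0.05, 0.05, 0.05],
)

```text
time: 82.27
tool_pos: [0.6074, 0.3814, 0.3187]
tool_rot: [3.141, 0.0, -0.075]
contact_force: [-0.2, -0.8, -0.9]
opening: 0.011
grip_force: 25.0
```

Emit:
apply_moves(
  delta_pos=[
    [-0.001, -0.019, 0.006],
    [-0.004, -0.058, 0.016],
    [-0.007, -0.098, 0.024],
    [-0.01, -0.137, 0.031],
    [-0.013, -0.177, 0.035],
    [-0.016, -0.217, 0.037],
    [-0.019, -0.257, 0.037],
    [-0.022, -0.297, 0.035],
  ],
  dr=[
    [0, 0, 0],
    [0, 0, 0],
    [0, 0, 0],
    [0, 0, 0],
    [0, 0, 0],
    [0, 0, 0],
    [0, 0, 0],
    [0, 0, 0],
  ],
  jaw=[0.05, 0.05, 0.05, 0.05, 0.05, 0.05, 0.05, 0.05],
)

```text
time: 82.93
tool_pos: [0.5987, 0.2638, 0.3347]
tool_rot: [-3.137, -0.004, -0.074]
contact_force: [0.4, 3.8, 5.3]
opening: 0.011
grip_force: 25.0
```

```bash
python3 -c "
from h import *
arc()"
```

```text
t 82.9333 tool [598.74 263.82 334.66] jig [ 19.63 146.99] yawJ deg 0.06243130556274949 F [0.39 3.84 5.31] open 0.01100832459257096
r,theta 322.34039072729854 1.5055818585372176
```

Same arc as before.

Emit:
apply_moves(
  delta_pos=[
    [-0.003, -0.04, -0.004],
    [-0.006, -0.08, -0.009],
    [-0.009, -0.119, -0.017],
    [-0.012, -0.158, -0.027],
    [-0.015, -0.197, -0.039],
    [-0.018, -0.234, -0.052],
    [-0.02, -0.272, -0.068],
    [-0.023, -0.308, -0.085],
  ],
  dr=[
    [0, 0, 0],
    [0, 0, 0],
    [0, 0, 0],
    [0, 0, 0],
    [0, 0, 0],
    [0, 0, 0],
    [0, 0, 0],
    [0, 0, 0],
  ],
  jaw=[0.05, 0.05, 0.05, 0.05, 0.05, 0.05, 0.05, 0.05],
)

```text
time: 83.6
tool_pos: [0.5893, 0.14, 0.2996]
tool_rot: [-3.139, -0.002, -0.074]
contact_force: [-0.1, 2.0, 3.4]
opening: 0.0109
grip_force: 25.0
```

Emit:
apply_moves(
  delta_pos=[
    [-0.003, -0.035, -0.019],
    [-0.005, -0.069, -0.04],
    [-0.008, -0.103, -0.063],
    [-0.01, -0.135, -0.087],
    [-0.012, -0.165, -0.113],
    [-0.015, -0.195, -0.14],
    [-0.017, -0.223, -0.169],
    [-0.019, -0.25, -0.199],
  ],
  dr=[
    [0, 0, 0],
    [0, 0, 0],
    [0, 0, 0],
    [0, 0, 0],
    [0, 0, 0],
    [0, 0, 0],
    [0, 0, 0],
    [0, 0, 0],
  ],
  jaw=[0.05, 0.05, 0.05, 0.05, 0.05, 0.05, 0.05, 0.05],
)

```text
time: 84.27
tool_pos: [0.5817, 0.0397, 0.2195]
tool_rot: [-3.14, -0.001, -0.075]
contact_force: [-1.0, 2.2, 0.7]
opening: 0.0109
grip_force: 25.0
```

Emit:
apply_moves(
  delta_pos=[
    [-0.002, -0.025, -0.032],
    [-0.003, -0.048, -0.064],
    [-0.005, -0.07, -0.098],
    [-0.006, -0.09, -0.133],
    [-0.008, -0.108, -0.169],
    [-0.009, -0.125, -0.205],
    [-0.01, -0.14, -0.243],
    [-0.011, -0.152, -0.281],
  ],
  dr=[
    [0, 0, 0],
    [0, 0, 0],
    [0, 0, 0],
    [0, 0, 0],
    [0, 0, 0],
    [0, 0, 0],
    [0, 0, 0],
    [0, 0, 0],
  ],
  jaw=[0.05, 0.05, 0.05, 0.05, 0.05, 0.05, 0.05, 0.05],
)

```text
time: 84.93
tool_pos: [0.577, -0.0214, 0.1066]
tool_rot: [-3.141, 0.0, -0.075]
contact_force: [-1.1, 0.3, 1.7]
opening: 0.011
grip_force: 25.0
```

Emit:
apply_moves(
  delta_pos=[
    [0, -0.005, -0.0155],
    [-0.001, -0.009, -0.031],
    [-0.001, -0.013, -0.047],
    [-0.001, -0.017, -0.062],
    [-0.001, -0.02, -0.078],
    [-0.002, -0.023, -0.094],
    [-0.002, -0.026, -0.11],
    [-0.002, -0.028, -0.125],
  ],
  dr=[
    [0, 0, 0],
    [0, 0, 0],
    [0, 0, 0],
    [0, 0, 0],
    [0, 0, 0],
    [0, 0, 0],
    [0, 0, 0],
    [0, 0, 0],
  ],
  jaw=[0.05, 0.05, 0.05, 0.05, 0.05, 0.05, 0.05, 0.05],
)

```text
time: 85.6
tool_pos: [0.5762, -0.0326, 0.0561]
tool_rot: [3.141, 0.001, -0.075]
contact_force: [-4.2, -2.0, 1.9]
opening: 0.0113
grip_force: 25.0
```

Emit:
apply_moves(
  delta_pos=[
    [0, -0.001, -0.01],
    [0, -0.002, -0.02],
    [0, -0.003, -0.03],
    [0, -0.004, -0.04],
    [0, -0.005, -0.05],
    [0, -0.006, -0.06],
    [0, -0.007, -0.07],
    [0, -0.007, -0.08],
  ],
  dr=[
    [0, 0, 0],
    [0, 0, 0],
    [0, 0, 0],
    [0, 0, 0],
    [0, 0, 0],
    [0, 0, 0],
    [0, 0, 0],
    [0, 0, 0],
  ],
  jaw=[0.05, 0.05, 0.05, 0.05, 0.05, 0.05, 0.05, 0.05],
)

```text
time: 86.27
tool_pos: [0.5761, -0.0356, 0.0242]
tool_rot: [3.141, 0.001, -0.075]
contact_force: [-6.0, -3.4, 1.8]
opening: 0.0109
grip_force: 25.0
```

```bash
python3 -c "
from h import *
arc()"
```

```text
t 86.2667 tool [576.06 -35.59  24.19] jig [  19.36 -153.27] yawJ deg -0.02505803055440364 F [-6.03 -3.39  1.84] open 0.010852556318101383
r,theta 321.4655871843615 0.034803246347611616
```

Emit:
apply_moves(
  delta_pos=[
    [0, 0, -0.005],
    [0, 0, -0.01],
    [0, 0, -0.015],
    [0, 0, -0.02],
    [0, 0, -0.024],
    [0, 0, -0.028],
    [0, 0, -0.031],
    [0, 0, -0.033],
  ],
  dr=[
    [0, 0, 0],
    [0, 0, 0],
    [0, 0, 0],
    [0, 0, 0],
    [0, 0, 0],
    [0, 0, 0],
    [0, 0, 0],
    [0, 0, 0],
  ],
  jaw=[0.05, 0.05, 0.05, 0.05, 0.05, 0.05, 0.05, 0.05],
)

```text
time: 86.93
tool_pos: [0.576, -0.0359, 0.011]
tool_rot: [3.141, 0.001, -0.075]
contact_force: [-4.8, -4.7, 1.4]
opening: 0.011
grip_force: 25.0
```

Emit:
apply_moves(
  delta_pos=[
    [0, 0, -0.002],
    [0, 0, -0.004],
    [0, 0, -0.006],
    [0, 0, -0.008],
    [0, 0, -0.008],
    [0, 0, -0.008],
  ],
  dr=[
    [0, 0, 0],
    [0, 0, 0],
    [0, 0, 0],
    [0, 0, 0],
    [0, 0, 0],
    [0, 0, 0],
  ],
  jaw=[0.05, 0.05, 0.05, 0.05, 0.05, 0.05],
)

```text
time: 87.43
tool_pos: [0.5761, -0.036, 0.0088]
tool_rot: [3.14, 0.001, -0.075]
contact_force: [-8.1, -4.5, 8.7]
opening: 0.0108
grip_force: 25.0
```

```bash
python3 -c "
from h import *
arc()"
```

```text
t 87.4333 tool [576.05 -35.95   8.82] jig [  19.37 -153.63] yawJ deg -0.02091083097088418 F [-8.09 -4.49  8.66] open 0.010839045751022423
r,theta 321.6609980808013 -0.012987156020518227
```

Emit:
apply_moves(
  delta_pos=[
    [0, 0, -0.002],
    [0, 0, -0.004],
    [0, 0, -0.004],
    [0, 0, 0.001],
    [0, 0, 0.004],
  ],
  dr=[
    [0, 0, 0],
    [0, 0, 0],
    [0, 0, 0],
    [0, 0, 0],
    [0, 0, 0],
  ],
  jaw=[0.05, 0.05, 0.05, 0.05, 0.05],
)

```text
time: 87.85
tool_pos: [0.576, -0.0359, 0.0094]
tool_rot: [3.141, 0.001, -0.075]
contact_force: [-2.8, -5.7, -6.7]
opening: 0.0111
grip_force: 25.0
```

Emit:
apply_moves(
  delta_pos=[
    [0, 0, 0],
    [0, 0, 0],
    [0, 0, 0],
    [0, 0, 0],
    [0, 0, 0.03],
    [0, 0, 0.09],
    [0, 0, 0.17],
    [0, 0, 0.26],
  ],
  dr=[
    [0, 0, 0],
    [0, 0, 0],
    [0, 0, 0],
    [0, 0, 0],
    [0, 0, 0],
    [0, 0, 0],
    [0, 0, 0],
    [0, 0, 0],
  ],
  jaw=[0.2, 0.3, 0.3, 0.3, 0.3, 0.3, 0.3, 0.3],
)

```text
time: 88.52
tool_pos: [0.5759, -0.0349, 0.115]
tool_rot: [-3.141, 0.002, -0.075]
contact_force: [0.0, 1.2, 0.4]
opening: 0.0278
grip_force: 0.0
```

Emit:
apply_moves(
  delta_pos=[
    [0.01, -0.02, 0.08],
    [0.02, -0.06, 0.16],
    [0.03, -0.12, 0.23],
    [0.045, -0.2, 0.28],
    [0.06, -0.28, 0.3],
    [0.08, -0.36, 0.3],
    [0.1, -0.44, 0.3],
    [0.111, -0.5, 0.3],
  ],
  dr=[
    [0, 0, 0.1],
    [0, 0, 0.2],
    [0, 0, 0.32],
    [0, 0, 0.44],
    [0, 0, 0.52],
    [0, 0, 0.52],
    [0, 0, 0.52],
    [0, 0, 0.52],
  ],
  jaw=[0.5, 0.5, 0.5, 0.5, 0.5, 0.5, 0.5, 0.5],
)

```text
time: 89.18
tool_pos: [0.6214, -0.2377, 0.2354]
tool_rot: [3.14, -0.002, 0.184]
contact_force: [0.1, 0.2, -0.0]
opening: 0.046
grip_force: 0.0
```

Emit:
apply_moves(
  delta_pos=[
    [0, 0, 0],
    [0, 0, 0],
    [0, 0, 0],
    [0, 0, 0],
    [0, 0, 0],
    [0, 0, 0],
  ],
  dr=[
    [0, 0, 0],
    [0, 0, 0],
    [0, 0, 0],
    [0, 0, 0],
    [0, 0, 0],
    [0, 0, 0],
  ],
  jaw=[0.5, 0.5, 0.5, 0.5, 0.5, 0.5],
)

```text
time: 89.68
tool_pos: [0.6211, -0.234, 0.2345]
tool_rot: [3.141, -0.0, 0.186]
contact_force: [0.0, -0.3, -0.6]
opening: 0.0459
grip_force: 0.0
```

Run:
```python
from h import *
p=tool(); im,s=grab("wrist","w20"); np.set_printoptions(precision=4,suppress=True); print((np.array([620.5,-237.2,80])-p)/400,(.1835-s["tool_rot"][2])/.5)
h=cv2.cvtColor(im,cv2.COLOR_BGR2HSV); m=cv2.inRange(h,(10,120,110),(19,175,255))
for x in (64,20,-25):
    ys=np.arange(-105,150,.5); P=np.array([np.r_[tw(x,y),27]/1000 for y in ys]); uv=proj("wrist",P,s).astype(np.float32)
    v=cv2.remap(m,uv[None,:,0],uv[None,:,1],0)[0]>0; e=np.flatnonzero(np.diff(np.r_[0,v.astype(int),0])); print(x,[f"{ys[a]}..{ys[c-1]}" for a,c in zip(e[::2],e[1::2]) if c-a>8])
```

```text
t 89.6833 tool [ 621.09 -234.02  234.52] jig [  79.07 -347.79] yawJ deg 14.955813780761464 F [ 0.   -0.34 -0.63] open 0.04589155880030273
[-0.0015 -0.0079 -0.3863] -0.0056563855788578365
64 ['-96.5..-72.0', '-46.5..-35.0', '-33.5..-27.0', '-24.5..-18.5', '3.5..21.5', '24.0..29.0', '53.5..82.0']
20 ['-94.0..-82.0', '-78.0..-69.0', '-45.0..-29.5', '-26.5..-19.5', '4.0..20.0', '26.0..32.0', '55.0..65.0']
-25 ['-91.5..-81.0', '-78.5..-69.5', '-43.0..-30.5', '-28.5..-20.0', '5.0..28.5', '54.5..64.5', '73.5..78.5']
```

Emit:
apply_moves(
  delta_pos=[
    [-0.0015, -0.008, -0.03],
    [-0.0015, -0.008, -0.09],
    [-0.0015, -0.008, -0.16],
    [-0.0015, -0.008, -0.23],
    [-0.0015, -0.008, -0.3],
    [-0.0015, -0.008, -0.35],
    [-0.0015, -0.008, -0.38],
    [-0.0015, -0.008, -0.386],
  ],
  dr=[
    [0, 0, -0.005],
    [0, 0, -0.005],
    [0, 0, -0.005],
    [0, 0, -0.005],
    [0, 0, -0.005],
    [0, 0, -0.005],
    [0, 0, -0.005],
    [0, 0, -0.005],
  ],
  jaw=[0.5, 0.5, 0.5, 0.5, 0.5, 0.5, 0.5, 0.5],
  force=30,
)

```text
time: 90.4
tool_pos: [0.6193, -0.2375, 0.0771]
tool_rot: [-3.139, 0.003, 0.183]
contact_force: [-0.6, 0.2, 0.1]
opening: 0.0459
grip_force: 0.0
```

Emit:
apply_moves(
  delta_pos=[
    [0, 0, 0],
    [0, 0, 0],
    [0, 0, 0],
    [0, 0, 0],
    [0, 0, 0],
    [0, 0, 0],
    [0, 0, 0],
    [0, 0, 0],
  ],
  dr=[
    [0, 0, 0],
    [0, 0, 0],
    [0, 0, 0],
    [0, 0, 0],
    [0, 0, 0],
    [0, 0, 0],
    [0, 0, 0],
    [0, 0, 0],
  ],
  jaw=[0.5, 0.35, 0.28, 0.22, 0.15, 0.1, 0.1, 0.1],
)

```text
time: 91.07
tool_pos: [0.6208, -0.2386, 0.0805]
tool_rot: [3.141, -0.001, 0.182]
contact_force: [-0.8, -0.5, 4.8]
opening: 0.0199
grip_force: 30.0
```

Emit:
apply_moves(
  delta_pos=[
    [0, 0, 0],
    [0, 0, 0],
    [0, 0, 0],
    [0, 0, 0],
  ],
  dr=[
    [0, 0, 0],
    [0, 0, 0],
    [0, 0, 0],
    [0, 0, 0],
  ],
  jaw=[0.1, 0.1, 0.1, 0.1],
)

```text
time: 91.4
tool_pos: [0.6208, -0.2386, 0.0805]
tool_rot: [3.141, -0.001, 0.182]
contact_force: [-0.7, -1.5, 5.6]
opening: 0.0201
grip_force: 30.0
```

```bash
python3 -c "
from h import *
p=tool()"
```

```text
t 91.4 tool [ 620.76 -238.6    80.54] jig [  79.08 -352.38] yawJ deg 14.723953070486214 F [-0.71 -1.5   5.6 ] open 0.020097428862459556
```

Emit:
apply_moves(
  delta_pos=[
    [0, 0, 0.01],
    [0, 0, 0.03],
    [0, 0, 0.06],
    [0, 0, 0.1],
    [0, 0, 0.15],
    [0, 0, 0.2],
    [0, 0, 0.25],
    [0, 0, 0.25],
  ],
  dr=[
    [0, 0, 0],
    [0, 0, 0],
    [0, 0, 0],
    [0, 0, 0],
    [0, 0, 0],
    [0, 0, 0],
    [0, 0, 0],
    [0, 0, 0],
  ],
  jaw=[0.1, 0.1, 0.1, 0.1, 0.1, 0.1, 0.1, 0.1],
)

```text
time: 92.07
tool_pos: [0.6224, -0.2394, 0.1855]
tool_rot: [3.136, -0.007, 0.182]
contact_force: [1.2, 0.4, 0.4]
opening: 0.0198
grip_force: 30.0
```

Emit:
apply_moves(
  delta_pos=[
    [-0.01, 0.05, 0],
    [-0.02, 0.13, 0],
    [-0.03, 0.22, 0],
    [-0.045, 0.31, 0],
    [-0.06, 0.4, 0],
    [-0.07, 0.49, 0],
    [-0.085, 0.58, 0],
    [-0.098, 0.663, 0],
  ],
  dr=[
    [0, 0, 0],
    [0, 0, 0],
    [0, 0, 0],
    [0, 0, 0],
    [0, 0, 0],
    [0, 0, 0],
    [0, 0, 0],
    [0, 0, 0],
  ],
  jaw=[0.1, 0.1, 0.1, 0.1, 0.1, 0.1, 0.1, 0.1],
)

```text
time: 92.73
tool_pos: [0.5803, 0.0288, 0.1794]
tool_rot: [-3.141, 0.001, 0.183]
contact_force: [1.1, 0.4, -0.1]
opening: 0.0194
grip_force: 30.0
```

Emit:
apply_moves(
  delta_pos=[
    [0, 0, -0.02],
    [0, 0, -0.04],
    [0, 0, -0.07],
    [0, 0, -0.1],
    [0, 0, -0.12],
    [0, 0, -0.12],
    [0, 0, -0.12],
    [0, 0, -0.12],
  ],
  dr=[
    [0, 0, 0],
    [0, 0, 0],
    [0, 0, 0],
    [0, 0, 0],
    [0, 0, 0],
    [0, 0, 0],
    [0, 0, 0],
    [0, 0, 0],
  ],
  jaw=[0.1, 0.1, 0.1, 0.1, 0.1, 0.1, 0.1, 0.1],
)

```text
time: 93.4
tool_pos: [0.5816, 0.0261, 0.132]
tool_rot: [3.141, -0.001, 0.181]
contact_force: [0.4, -0.5, -1.7]
opening: 0.0198
grip_force: 30.0
```

```bash
python3 -c "
from h import *
p=tool(); print((np.r_[tw(20.2,-91),103]-p))"
```

```text
t 93.4 tool [581.61  26.15 131.99] jig [ 20.28 -91.3 ] yawJ deg 14.676459848005553 F [ 0.42 -0.51 -1.68] open 0.019766315264692857
[ -0.05   0.3  -28.99]
```

Emit:
apply_moves(
  delta_pos=[
    [0, 0, 0],
    [0, 0.0005, -0.015],
    [0, 0.0005, -0.03],
    [0, 0.0005, -0.045],
    [0, 0.0005, -0.06],
    [0, 0.0005, -0.067],
    [0, 0.0005, -0.071],
    [0, 0.0005, -0.0725],
  ],
  dr=[
    [0, 0, 0],
    [0, 0, 0],
    [0, 0, 0],
    [0, 0, 0],
    [0, 0, 0],
    [0, 0, 0],
    [0, 0, 0],
    [0, 0, 0],
  ],
  jaw=[0.1, 0.1, 0.1, 0.1, 0.1, 0.1, 0.1, 0.1],
)

```text
time: 94.07
tool_pos: [0.581, 0.027, 0.1022]
tool_rot: [-3.141, 0.001, 0.182]
contact_force: [-0.2, 0.9, 1.4]
opening: 0.0197
grip_force: 30.0
```

Emit:
apply_moves(
  delta_pos=[
    [0, 0, -0.001],
    [0, 0, -0.002],
    [0, 0, -0.003],
    [0, 0, -0.003],
    [0, 0, -0.003],
  ],
  dr=[
    [0, 0, 0],
    [0, 0, 0],
    [0, 0, 0],
    [0, 0, 0],
    [0, 0, 0],
  ],
  jaw=[0.1, 0.1, 0.1, 0.1, 0.1],
)

```text
time: 94.48
tool_pos: [0.5814, 0.027, 0.102]
tool_rot: [3.141, -0.001, 0.182]
contact_force: [-2.1, 0.6, 3.8]
opening: 0.0196
grip_force: 30.0
```

```bash
python3 -c "
from h import *
p=tool()"
```

```text
t 94.4833 tool [581.38  26.99 101.96] jig [ 19.99 -90.47] yawJ deg 14.725411444225257 F [-2.08  0.55  3.76] open 0.019643869635846932
```

Emit:
apply_moves(
  delta_pos=[
    [0.0006, 0.0075, 0.0018],
    [0.0011, 0.015, 0.0018],
    [0.0017, 0.0225, 0.0018],
    [0.0022, 0.03, 0.0018],
    [0.0028, 0.0375, 0.0018],
    [0.0034, 0.045, 0.0018],
    [0.0039, 0.0525, 0.0018],
    [0.0045, 0.06, 0.0018],
  ],
  dr=[
    [0, 0, 0],
    [0, 0, 0],
    [0, 0, 0],
    [0, 0, 0],
    [0, 0, 0],
    [0, 0, 0],
    [0, 0, 0],
    [0, 0, 0],
  ],
  jaw=[0.1, 0.1, 0.1, 0.1, 0.1, 0.1, 0.1, 0.1],
)

```text
time: 95.15
tool_pos: [0.5828, 0.0516, 0.1018]
tool_rot: [-3.141, 0.001, 0.182]
contact_force: [-0.4, 0.2, 0.0]
opening: 0.0196
grip_force: 30.0
```

```bash
python3 -c "
from h import *
p=tool()"
```

```text
t 95.15 tool [582.8   51.58 101.85] jig [ 19.57 -65.85] yawJ deg 14.72708789920354 F [-0.44  0.16  0.  ] open 0.019610252848565976
```

Emit:
apply_moves(
  delta_pos=[
    [0.001, 0.0075, -0.0003],
    [0.0015, 0.015, -0.0003],
    [0.002, 0.0225, -0.0003],
    [0.0025, 0.03, -0.0003],
    [0.0031, 0.0375, -0.0003],
    [0.0037, 0.045, -0.0003],
    [0.0042, 0.0525, -0.0003],
    [0.0048, 0.06, -0.0003],
  ],
  dr=[
    [0, 0, 0],
    [0, 0, 0],
    [0, 0, 0],
    [0, 0, 0],
    [0, 0, 0],
    [0, 0, 0],
    [0, 0, 0],
    [0, 0, 0],
  ],
  jaw=[0.1, 0.1, 0.1, 0.1, 0.1, 0.1, 0.1, 0.1],
)

```text
time: 95.82
tool_pos: [0.5851, 0.0751, 0.1022]
tool_rot: [3.141, -0.0, 0.182]
contact_force: [-0.0, -1.5, 0.9]
opening: 0.02
grip_force: 30.0
```

Emit:
apply_moves(
  delta_pos=[
    [0.0006, 0.0075, 0],
    [0.0011, 0.015, 0],
    [0.0017, 0.0225, 0],
    [0.0022, 0.03, 0],
    [0.0028, 0.0375, 0],
    [0.0034, 0.045, 0],
    [0.0039, 0.0525, 0],
    [0.0045, 0.06, 0],
  ],
  dr=[
    [0, 0, 0],
    [0, 0, 0],
    [0, 0, 0],
    [0, 0, 0],
    [0, 0, 0],
    [0, 0, 0],
    [0, 0, 0],
    [0, 0, 0],
  ],
  jaw=[0.1, 0.1, 0.1, 0.1, 0.1, 0.1, 0.1, 0.1],
)

```text
time: 96.48
tool_pos: [0.5867, 0.0994, 0.102]
tool_rot: [-3.141, 0.0, 0.182]
contact_force: [0.8, -0.1, -0.8]
opening: 0.0195
grip_force: 30.0
```

Emit:
apply_moves(
  delta_pos=[
    [0.0006, 0.0075, 0],
    [0.0011, 0.015, 0],
    [0.0017, 0.0225, 0],
    [0.0022, 0.03, 0],
    [0.0028, 0.0375, 0],
    [0.0034, 0.045, 0],
    [0.0039, 0.0525, 0],
    [0.0045, 0.06, 0],
  ],
  dr=[
    [0, 0, 0],
    [0, 0, 0],
    [0, 0, 0],
    [0, 0, 0],
    [0, 0, 0],
    [0, 0, 0],
    [0, 0, 0],
    [0, 0, 0],
  ],
  jaw=[0.1, 0.1, 0.1, 0.1, 0.1, 0.1, 0.1, 0.1],
)

```text
time: 97.15
tool_pos: [0.5885, 0.1232, 0.102]
tool_rot: [3.141, 0.0, 0.182]
contact_force: [0.0, -1.0, 0.4]
opening: 0.0201
grip_force: 30.0
```

```bash
python3 -c "
from h import *
p=tool()"
```

```text
t 97.15 tool [588.53 123.21 102.05] jig [19.93  6.01] yawJ deg 14.725226625053246 F [ 0.04 -1.02  0.43] open 0.020050163670001883
```

Emit:
apply_moves(
  delta_pos=[
    [0.0006, 0.0075, -0.0004],
    [0.0011, 0.015, -0.0004],
    [0.0017, 0.0225, -0.0004],
    [0.0022, 0.03, -0.0004],
    [0.0028, 0.0375, -0.0004],
    [0.0034, 0.045, -0.0004],
    [0.0039, 0.0525, -0.0004],
    [0.0045, 0.06, -0.0004],
  ],
  dr=[
    [0, 0, 0],
    [0, 0, 0],
    [0, 0, 0],
    [0, 0, 0],
    [0, 0, 0],
    [0, 0, 0],
    [0, 0, 0],
    [0, 0, 0],
  ],
  jaw=[0.1, 0.1, 0.1, 0.1, 0.1, 0.1, 0.1, 0.1],
)

```text
time: 97.82
tool_pos: [0.5904, 0.1472, 0.102]
tool_rot: [3.141, -0.0, 0.182]
contact_force: [0.4, -1.3, 1.5]
opening: 0.0201
grip_force: 30.0
```

Emit:
apply_moves(
  delta_pos=[
    [0.0006, 0.0075, 0],
    [0.0011, 0.015, 0],
    [0.0017, 0.0225, 0],
    [0.0022, 0.03, 0],
    [0.0028, 0.0375, 0],
    [0.0034, 0.045, 0],
    [0.0039, 0.0525, 0],
    [0.0045, 0.06, 0],
  ],
  dr=[
    [0, 0, 0],
    [0, 0, 0],
    [0, 0, 0],
    [0, 0, 0],
    [0, 0, 0],
    [0, 0, 0],
    [0, 0, 0],
    [0, 0, 0],
  ],
  jaw=[0.1, 0.1, 0.1, 0.1, 0.1, 0.1, 0.1, 0.1],
)

```text
time: 98.48
tool_pos: [0.5921, 0.1713, 0.1018]
tool_rot: [3.142, 0.0, 0.182]
contact_force: [-0.5, -0.6, -1.0]
opening: 0.0198
grip_force: 30.0
```

```bash
python3 -c "
from h import *
p=tool()"
```

```text
t 98.4833 tool [592.11 171.34 101.82] jig [19.91 54.28] yawJ deg 14.727388787363386 F [-0.45 -0.58 -0.98] open 0.019771921110007945
```

Emit:
apply_moves(
  delta_pos=[
    [0.0003, 0.004, 0.0005],
    [0.0006, 0.008, 0.0005],
    [0.0009, 0.012, 0.0005],
    [0.0012, 0.016, 0.0005],
    [0.0015, 0.02, 0.0003],
    [0.002, 0.0275, 0.0002],
    [0.0026, 0.035, 0],
    [0.0032, 0.0425, 0],
  ],
  dr=[
    [0, 0, 0],
    [0, 0, 0],
    [0, 0, 0],
    [0, 0, 0],
    [0, 0, 0],
    [0, 0, 0],
    [0, 0, 0],
    [0, 0, 0],
  ],
  jaw=[0.1, 0.1, 0.1, 0.1, 0.1, 0.1, 0.1, 0.1],
)

```text
time: 99.15
tool_pos: [0.5936, 0.1881, 0.1021]
tool_rot: [3.141, -0.0, 0.182]
contact_force: [0.1, -1.3, 2.5]
opening: 0.0202
grip_force: 30.0
```

Run:
```python
from h import *
p=tool(); im,s=grab("wrist","w21"); h=cv2.cvtColor(im,cv2.COLOR_BGR2HSV); m=cv2.inRange(h,(10,120,80),(19,185,255))
for x in (62,66):
    ys=np.arange(-105,150,.5); P=np.array([np.r_[tw(x,y),27]/1000 for y in ys]); uv=proj("wrist",P,s).astype(np.float32)
    v=cv2.remap(m,uv[None,:,0],uv[None,:,1],0)[0]>0; e=np.flatnonzero(np.diff(np.r_[0,v.astype(int),0])); print(x,[f"{ys[a]}..{ys[c-1]}" for a,c in zip(e[::2],e[1::2]) if c-a>8])
```

```text
t 99.15 tool [593.58 188.13 102.11] jig [20.13 71.13] yawJ deg 14.72226146751357 F [ 0.14 -1.28  2.46] open 0.020236999414259667
62 ['-93.5..-67.5', '-43.0..-18.0', '7.0..32.5', '56.5..82.0']
66 ['-94.0..-68.0', '-43.5..-16.5', '6.5..32.5', '57.0..82.0']
```

Emit:
apply_moves(
  delta_pos=[
    [0.0006, 0.0075, 0],
    [0.0011, 0.015, 0],
    [0.0017, 0.0225, 0],
    [0.0022, 0.03, 0],
    [0.0028, 0.0375, 0],
    [0.0034, 0.045, 0],
    [0.0039, 0.0525, 0],
    [0.0045, 0.06, 0],
  ],
  dr=[
    [0, 0, 0],
    [0, 0, 0],
    [0, 0, 0],
    [0, 0, 0],
    [0, 0, 0],
    [0, 0, 0],
    [0, 0, 0],
    [0, 0, 0],
  ],
  jaw=[0.1, 0.1, 0.1, 0.1, 0.1, 0.1, 0.1, 0.1],
)

```text
time: 99.87
tool_pos: [0.595, 0.2124, 0.1015]
tool_rot: [-3.142, 0.001, 0.182]
contact_force: [-0.1, -0.9, -0.5]
opening: 0.0202
grip_force: 30.0
```

Emit:
apply_moves(
  delta_pos=[
    [0.0006, 0.0075, 0],
    [0.001, 0.014, 0],
    [0.001, 0.014, 0],
    [0.001, 0.014, 0],
    [0.001, 0.014, 0],
  ],
  dr=[
    [0, 0, 0],
    [0, 0, 0],
    [0, 0, 0],
    [0, 0, 0],
    [0, 0, 0],
  ],
  jaw=[0.1, 0.1, 0.1, 0.1, 0.1],
)

```text
time: 100.28
tool_pos: [0.5956, 0.2175, 0.1018]
tool_rot: [3.141, 0.0, 0.182]
contact_force: [0.1, -1.1, -1.5]
opening: 0.02
grip_force: 30.0
```

```bash
python3 -c "
from h import *
p=tool(); print((np.array([620.7,-238.5,182])-p)/400)"
```

```text
t 100.2833 tool [595.58 217.51 101.82] jig [ 19.93 100.58] yawJ deg 14.726105982199972 F [ 0.14 -1.07 -1.5 ] open 0.019986953973800032
[ 0.06 -1.14  0.2 ]
```

Line complete at y=100.6. Lift the scorer and return it to its block.

Emit:
apply_moves(
  delta_pos=[
    [0, 0, 0.01],
    [0, 0, 0.03],
    [0, 0, 0.07],
    [0, 0, 0.12],
    [0, 0, 0.17],
    [0, 0, 0.2],
    [0, 0, 0.2],
  ],
  dr=[
    [0, 0, 0],
    [0, 0, 0],
    [0, 0, 0],
    [0, 0, 0],
    [0, 0, 0],
    [0, 0, 0],
    [0, 0, 0],
  ],
  jaw=[0.1, 0.1, 0.1, 0.1, 0.1, 0.1, 0.1],
)

```text
time: 100.87
tool_pos: [0.5973, 0.2179, 0.1862]
tool_rot: [-3.141, -0.007, 0.182]
contact_force: [-0.0, -0.4, 0.5]
opening: 0.0194
grip_force: 30.0
```

Emit:
apply_moves(
  delta_pos=[
    [0.003, -0.05, 0],
    [0.007, -0.12, 0],
    [0.012, -0.2, 0],
    [0.016, -0.28, 0],
    [0.021, -0.36, 0],
    [0.025, -0.44, 0],
    [0.03, -0.52, 0],
    [0.032, -0.57, 0],
  ],
  dr=[
    [0, 0, 0],
    [0, 0, 0],
    [0, 0, 0],
    [0, 0, 0],
    [0, 0, 0],
    [0, 0, 0],
    [0, 0, 0],
    [0, 0, 0],
  ],
  jaw=[0.1, 0.1, 0.1, 0.1, 0.1, 0.1, 0.1, 0.1],
)

```text
time: 101.53
tool_pos: [0.6081, -0.0136, 0.1814]
tool_rot: [3.141, 0.001, 0.18]
contact_force: [1.2, -0.8, -1.7]
opening: 0.0201
grip_force: 30.0
```

Emit:
apply_moves(
  delta_pos=[
    [0.004, -0.08, 0],
    [0.009, -0.16, 0],
    [0.013, -0.24, 0],
    [0.018, -0.32, 0],
    [0.022, -0.4, 0],
    [0.027, -0.48, 0],
    [0.03, -0.54, 0],
    [0.031, -0.57, 0],
  ],
  dr=[
    [0, 0, 0],
    [0, 0, 0],
    [0, 0, 0],
    [0, 0, 0],
    [0, 0, 0],
    [0, 0, 0],
    [0, 0, 0],
    [0, 0, 0],
  ],
  jaw=[0.1, 0.1, 0.1, 0.1, 0.1, 0.1, 0.1, 0.1],
)

```text
time: 102.2
tool_pos: [0.6201, -0.2418, 0.181]
tool_rot: [3.141, 0.001, 0.179]
contact_force: [-1.1, 0.2, -1.2]
opening: 0.0199
grip_force: 30.0
```

Emit:
apply_moves(
  delta_pos=[
    [0, 0, 0],
    [0, 0, 0],
    [0, 0, 0],
    [0, 0, 0],
    [0, 0, 0],
    [0, 0, 0],
  ],
  dr=[
    [0, 0, 0],
    [0, 0, 0],
    [0, 0, 0],
    [0, 0, 0],
    [0, 0, 0],
    [0, 0, 0],
  ],
  jaw=[0.1, 0.1, 0.1, 0.1, 0.1, 0.1],
)

```text
time: 102.7
tool_pos: [0.621, -0.2372, 0.1821]
tool_rot: [3.141, -0.0, 0.184]
contact_force: [0.0, -0.1, -0.7]
opening: 0.02
grip_force: 30.0
```

```bash
python3 -c "
from h import *
p=tool(); np.set_printoptions(precision=4); print((np.array([620.6,-237.9,80.5])-p)/400)"
```

```text
t 102.7 tool [ 621.02 -237.21  182.13] jig [  79.24 -350.97] yawJ deg 14.811107761896832 F [ 0.04 -0.06 -0.68] open 0.020047851514786073
[-0.0011 -0.0017 -0.2541]
```

Emit:
apply_moves(
  delta_pos=[
    [-0.001, 0, -0.03],
    [-0.001, 0, -0.07],
    [-0.001, 0, -0.11],
    [-0.001, 0, -0.14],
    [-0.001, 0, -0.17],
    [-0.001, 0, -0.19],
    [-0.001, 0, -0.21],
    [-0.001, 0, -0.225],
  ],
  dr=[
    [0, 0, 0],
    [0, 0, 0],
    [0, 0, 0],
    [0, 0, 0],
    [0, 0, 0],
    [0, 0, 0],
    [0, 0, 0],
    [0, 0, 0],
  ],
  jaw=[0.1, 0.1, 0.1, 0.1, 0.1, 0.1, 0.1, 0.1],
)

```text
time: 103.37
tool_pos: [0.6204, -0.2382, 0.0912]
tool_rot: [3.142, 0.0, 0.183]
contact_force: [-0.0, 0.0, -0.8]
opening: 0.0201
grip_force: 30.0
```

Emit:
apply_moves(
  delta_pos=[
    [0, 0, -0.006],
    [0, 0, -0.012],
    [0, 0, -0.018],
    [0, 0, -0.023],
    [0, 0, -0.0265],
    [0, 0, -0.029],
    [0, 0, -0.0305],
    [0, 0, -0.0305],
  ],
  dr=[
    [0, 0, 0],
    [0, 0, 0],
    [0, 0, 0],
    [0, 0, 0],
    [0, 0, 0],
    [0, 0, 0],
    [0, 0, 0],
    [0, 0, 0],
  ],
  jaw=[0.1, 0.1, 0.1, 0.1, 0.1, 0.1, 0.1, 0.1],
)

```text
time: 104.03
tool_pos: [0.6205, -0.2385, 0.0805]
tool_rot: [3.141, -0.0, 0.182]
contact_force: [-1.4, -0.1, 4.6]
opening: 0.0199
grip_force: 30.0
```

```bash
python3 -c "
from h import *
p=tool()"
```

```text
t 104.0333 tool [ 620.47 -238.47   80.5 ] jig [  78.78 -352.27] yawJ deg 14.727111324580974 F [-1.37 -0.08  4.59] open 0.01991970288354248
```

Seated at 80.5 mm, the same height as when I picked it up. Release it and go to the clamp bar.

Emit:
apply_moves(
  delta_pos=[
    [0, 0, 0.002],
    [0, 0, 0.002],
    [0, 0, 0.002],
    [0, 0, 0.002],
    [0, 0, 0.002],
    [0, 0, 0.002],
    [0, 0, 0.02],
    [0, 0, 0.06],
  ],
  dr=[
    [0, 0, 0],
    [0, 0, 0],
    [0, 0, 0],
    [0, 0, 0],
    [0, 0, 0],
    [0, 0, 0],
    [0, 0, 0],
    [0, 0, 0],
  ],
  jaw=[0.1, 0.25, 0.3, 0.35, 0.4, 0.45, 0.5, 0.5],
)

```text
time: 104.7
tool_pos: [0.6191, -0.2378, 0.1019]
tool_rot: [-3.139, 0.004, 0.182]
contact_force: [0.1, 0.2, -0.7]
opening: 0.0455
grip_force: 0.0
```

Emit:
apply_moves(
  delta_pos=[
    [0, 0, 0.04],
    [0, 0, 0.1],
    [0, 0, 0.18],
    [0, 0, 0.27],
    [0, 0, 0.33],
    [0, 0, 0.36],
    [0, 0, 0.36],
  ],
  dr=[
    [0, 0, 0],
    [0, 0, 0],
    [0, 0, 0],
    [0, 0, 0],
    [0, 0, 0],
    [0, 0, 0],
    [0, 0, 0],
  ],
  jaw=[0.5, 0.5, 0.5, 0.5, 0.5, 0.5, 0.5],
)

```text
time: 105.28
tool_pos: [0.6216, -0.239, 0.2525]
tool_rot: [3.137, -0.006, 0.182]
contact_force: [0.2, -0.5, 0.6]
opening: 0.0458
grip_force: 0.0
```

Emit:
apply_moves(
  delta_pos=[
    [-0.012, 0.05, 0],
    [-0.03, 0.13, 0],
    [-0.05, 0.22, 0],
    [-0.07, 0.31, 0],
    [-0.09, 0.4, 0],
    [-0.11, 0.48, 0],
    [-0.112, 0.506, 0],
    [-0.112, 0.506, 0],
  ],
  dr=[
    [0, 0, -0.1],
    [0, 0, -0.2],
    [0, 0, -0.32],
    [0, 0, -0.44],
    [0, 0, -0.514],
    [0, 0, -0.514],
    [0, 0, -0.514],
    [0, 0, -0.514],
  ],
  jaw=[0.5, 0.5, 0.5, 0.5, 0.5, 0.3, 0.3, 0.3],
)

```text
time: 105.95
tool_pos: [0.5748, -0.0333, 0.2472]
tool_rot: [-3.141, 0.001, -0.071]
contact_force: [0.1, -0.3, 0.2]
opening: 0.0307
grip_force: 0.0
```

Emit:
apply_moves(
  delta_pos=[
    [0, 0, 0],
    [0, 0, 0],
    [0, 0, 0],
  ],
  dr=[
    [0, 0, 0],
    [0, 0, 0],
    [0, 0, 0],
  ],
  jaw=[0.3, 0.3, 0.3],
)

```text
time: 106.2
tool_pos: [0.5758, -0.0376, 0.2472]
tool_rot: [3.141, 0.001, -0.076]
contact_force: [-0.1, 0.0, 0.7]
opening: 0.0274
grip_force: 0.0
```

Run:
```python
from h import *
p=tool(); np.set_printoptions(precision=4,suppress=True); print((np.array([576.3,-36,10])-p)/400)
im,s=grab("wrist","w22"); h=cv2.cvtColor(im,cv2.COLOR_BGR2HSV); m=cv2.inRange(h,(10,120,80),(19,185,255))
for x in (62,66,20,-25):
    ys=np.arange(-105,150,.5); P=np.array([np.r_[tw(x,y),27]/1000 for y in ys]); uv=proj("wrist",P,s).astype(np.float32)
    v=cv2.remap(m,uv[None,:,0],uv[None,:,1],0)[0]>0; e=np.flatnonzero(np.diff(np.r_[0,v.astype(int),0])); print(x,[f"{ys[a]}..{ys[c-1]}" for a,c in zip(e[::2],e[1::2]) if c-a>8])
# scorer: dark pixels where the handle axis should be (z 60..125), holder upright check
P=np.array([[.6203,-.2365,z] for z in (.06,.08,.1,.12,.13)]); uv=proj("wrist",P,s).astype(int); print([im[v,u].tolist() for u,v in uv])
```

```text
t 106.2 tool [575.82 -37.59 247.17] jig [  19.26 -155.29] yawJ deg -0.10200152287129881 F [-0.1   0.04  0.69] open 0.02735890060385975
[ 0.0012  0.004  -0.5929]
62 ['-95.0..-70.0', '-45.0..-20.0', '5.5..30.0', '55.5..81.0']
66 ['-95.0..-70.5', '-45.0..-20.5', '5.5..31.5', '55.0..81.0']
20 ['-95.0..-71.0', '-45.5..-20.5', '6.0..30.5', '56.0..80.5']
-25 ['-96.0..-70.0', '-45.5..-19.5', '6.0..31.0', '55.5..80.0']
[[28, 38, 48], [27, 37, 49], [25, 39, 49], [40, 63, 103], [52, 76, 126]]
```

All four strips are in place and the scorer is upright. Now open the clamp.

Emit:
apply_moves(
  delta_pos=[
    [0.001, 0.002, -0.04],
    [0.001, 0.004, -0.12],
    [0.001, 0.004, -0.21],
    [0.001, 0.004, -0.3],
    [0.001, 0.004, -0.39],
    [0.001, 0.004, -0.46],
    [0.001, 0.004, -0.5],
    [0.001, 0.004, -0.52],
  ],
  dr=[
    [0, 0, 0.003],
    [0, 0, 0.003],
    [0, 0, 0.003],
    [0, 0, 0.003],
    [0, 0, 0.003],
    [0, 0, 0.003],
    [0, 0, 0.003],
    [0, 0, 0.003],
  ],
  jaw=[0.3, 0.3, 0.3, 0.3, 0.3, 0.3, 0.3, 0.3],
  force=30,
)

```text
time: 106.92
tool_pos: [0.5744, -0.0353, 0.0365]
tool_rot: [-3.141, 0.005, -0.075]
contact_force: [0.5, 0.5, -0.2]
opening: 0.0276
grip_force: 0.0
```

Emit:
apply_moves(
  delta_pos=[
    [0, 0, -0.02],
    [0, 0, -0.04],
    [0, 0, -0.055],
    [0, 0, -0.066],
    [0, 0, -0.071],
    [0, 0, -0.071],
  ],
  dr=[
    [0, 0, 0],
    [0, 0, 0],
    [0, 0, 0],
    [0, 0, 0],
    [0, 0, 0],
    [0, 0, 0],
  ],
  jaw=[0.3, 0.3, 0.3, 0.3, 0.3, 0.3],
)

```text
time: 107.42
tool_pos: [0.5761, -0.0344, 0.0113]
tool_rot: [3.141, -0.0, -0.073]
contact_force: [0.4, -0.1, 0.3]
opening: 0.0276
grip_force: 0.0
```

Emit:
apply_moves(
  delta_pos=[
    [0, 0, 0],
    [0, 0, 0],
    [0, 0, 0],
    [0, 0, 0],
    [0, 0, 0],
    [0, 0, 0],
    [0, 0, 0],
    [0, 0, 0],
  ],
  dr=[
    [0, 0, 0],
    [0, 0, 0],
    [0, 0, 0],
    [0, 0, 0],
    [0, 0, 0],
    [0, 0, 0],
    [0, 0, 0],
    [0, 0, 0],
  ],
  jaw=[0.2, 0.1, 0.05, 0.05, 0.05, 0.05, 0.05, 0.05],
)

```text
time: 108.08
tool_pos: [0.5762, -0.036, 0.0118]
tool_rot: [3.14, -0.001, -0.073]
contact_force: [-0.6, -6.6, 0.3]
opening: 0.0111
grip_force: 30.0
```

```bash
python3 -c "
from h import *
arc()"
```

```text
t 108.0833 tool [576.23 -35.96  11.76] jig [  19.55 -153.63] yawJ deg 0.0906049498505106 F [-0.6  -6.56  0.35] open 0.01106566979182613
r,theta 321.63024284842976 -0.0038599184720085585
```

Emit:
apply_moves(
  delta_pos=[
    [0, -0.003, 0.016],
    [0, -0.002, 0.04],
    [0, 0.001, 0.08],
    [0.001, 0.006, 0.12],
    [0.001, 0.013, 0.16],
    [0.002, 0.022, 0.199],
    [0.003, 0.033, 0.238],
    [0.004, 0.046, 0.276],
  ],
  dr=[
    [0, 0, 0],
    [0, 0, 0],
    [0, 0, 0],
    [0, 0, 0],
    [0, 0, 0],
    [0, 0, 0],
    [0, 0, 0],
    [0, 0, 0],
  ],
  jaw=[0.05, 0.05, 0.05, 0.05, 0.05, 0.05, 0.05, 0.05],
)

```text
time: 108.75
tool_pos: [0.5776, -0.0168, 0.1226]
tool_rot: [3.14, -0.0, -0.073]
contact_force: [3.4, -4.9, -8.4]
opening: 0.0109
grip_force: 30.0
```

Emit:
apply_moves(
  delta_pos=[
    [0.001, 0.014, 0.037],
    [0.002, 0.031, 0.074],
    [0.003, 0.049, 0.11],
    [0.005, 0.069, 0.145],
    [0.006, 0.091, 0.179],
    [0.008, 0.115, 0.211],
    [0.01, 0.14, 0.243],
    [0.012, 0.166, 0.273],
  ],
  dr=[
    [0, 0, 0],
    [0, 0, 0],
    [0, 0, 0],
    [0, 0, 0],
    [0, 0, 0],
    [0, 0, 0],
    [0, 0, 0],
    [0, 0, 0],
  ],
  jaw=[0.05, 0.05, 0.05, 0.05, 0.05, 0.05, 0.05, 0.05],
)

```text
time: 109.42
tool_pos: [0.5824, 0.0482, 0.2326]
tool_rot: [3.137, -0.001, -0.074]
contact_force: [2.0, -8.9, -2.0]
opening: 0.0112
grip_force: 30.0
```

Emit:
apply_moves(
  delta_pos=[
    [0.002, 0.028, 0.028],
    [0.004, 0.058, 0.056],
    [0.007, 0.089, 0.082],
    [0.009, 0.121, 0.106],
    [0.012, 0.154, 0.128],
    [0.014, 0.188, 0.149],
    [0.017, 0.224, 0.168],
    [0.02, 0.26, 0.186],
  ],
  dr=[
    [0, 0, 0],
    [0, 0, 0],
    [0, 0, 0],
    [0, 0, 0],
    [0, 0, 0],
    [0, 0, 0],
    [0, 0, 0],
    [0, 0, 0],
  ],
  jaw=[0.05, 0.05, 0.05, 0.05, 0.05, 0.05, 0.05, 0.05],
)

```text
time: 110.08
tool_pos: [0.5902, 0.1511, 0.3097]
tool_rot: [3.135, -0.005, -0.076]
contact_force: [-2.1, -12.1, 10.5]
opening: 0.0112
grip_force: 30.0
```

Emit:
apply_moves(
  delta_pos=[
    [0.002, 0.037, 0.015],
    [0.005, 0.075, 0.029],
    [0.008, 0.113, 0.041],
    [0.011, 0.152, 0.05],
    [0.014, 0.191, 0.058],
    [0.017, 0.231, 0.064],
    [0.02, 0.271, 0.068],
    [0.023, 0.311, 0.07],
  ],
  dr=[
    [0, 0, 0],
    [0, 0, 0],
    [0, 0, 0],
    [0, 0, 0],
    [0, 0, 0],
    [0, 0, 0],
    [0, 0, 0],
    [0, 0, 0],
  ],
  jaw=[0.05, 0.05, 0.05, 0.05, 0.05, 0.05, 0.05, 0.05],
)

```text
time: 110.75
tool_pos: [0.5996, 0.2778, 0.3368]
tool_rot: [3.14, -0.004, -0.075]
contact_force: [1.1, -5.6, 6.8]
opening: 0.0107
grip_force: 30.0
```

Emit:
apply_moves(
  delta_pos=[
    [0.003, 0.04, 0],
    [0.006, 0.08, -0.003],
    [0.009, 0.12, -0.007],
    [0.012, 0.16, -0.013],
    [0.015, 0.199, -0.021],
    [0.018, 0.238, -0.031],
    [0.019, 0.253, -0.035],
    [0.019, 0.253, -0.035],
  ],
  dr=[
    [0, 0, 0],
    [0, 0, 0],
    [0, 0, 0],
    [0, 0, 0],
    [0, 0, 0],
    [0, 0, 0],
    [0, 0, 0],
    [0, 0, 0],
  ],
  jaw=[0.05, 0.05, 0.05, 0.05, 0.05, 0.05, 0.05, 0.05],
)

```text
time: 111.42
tool_pos: [0.6073, 0.3816, 0.3203]
tool_rot: [-3.14, -0.003, -0.071]
contact_force: [3.0, 4.9, 2.3]
opening: 0.0109
grip_force: 30.0
```

```bash
python3 -c "
from h import *
arc()"
```

```text
t 111.4167 tool [607.3  381.65 320.35] jig [ 19.37 265.13] yawJ deg 0.18409449188385718 F [2.95 4.91 2.34] open 0.010913160478857448
r,theta 322.32941137318755 1.8769042068642674
```

Release, clear, and measure the strips a final time.

Emit:
apply_moves(
  delta_pos=[
    [0, 0, 0],
    [0, 0, 0],
    [0, 0, 0],
    [0, 0, 0.0],
    [0, 0, 0.02],
    [0, 0, 0.06],
    [0, 0, 0.11],
    [0, 0, 0.15],
  ],
  dr=[
    [0, 0, 0],
    [0, 0, 0],
    [0, 0, 0],
    [0, 0, 0],
    [0, 0, 0],
    [0, 0, 0],
    [0, 0, 0],
    [0, 0, 0],
  ],
  jaw=[0.2, 0.4, 0.5, 0.5, 0.5, 0.5, 0.5, 0.5],
)

```text
time: 112.08
tool_pos: [0.6068, 0.3796, 0.3807]
tool_rot: [-3.142, 0.0, -0.073]
contact_force: [0.8, -0.4, 0.3]
opening: 0.0459
grip_force: 0.0
```

Emit:
apply_moves(
  delta_pos=[
    [-0.03, -0.04, 0],
    [-0.08, -0.11, 0],
    [-0.13, -0.18, 0],
    [-0.18, -0.25, 0],
    [-0.23, -0.31, -0.03],
    [-0.28, -0.38, -0.08],
    [-0.34, -0.45, -0.14],
    [-0.38, -0.5, -0.17],
  ],
  dr=[
    [0, 0, 0],
    [0, 0, 0],
    [0, 0, 0],
    [0, 0, 0],
    [0, 0, 0],
    [0, 0, 0],
    [0, 0, 0],
    [0, 0, 0],
  ],
  jaw=[0.5, 0.5, 0.5, 0.5, 0.5, 0.5, 0.5, 0.5],
)

```text
time: 112.75
tool_pos: [0.4522, 0.178, 0.3095]
tool_rot: [3.141, 0.003, -0.074]
contact_force: [1.0, -0.6, -0.2]
opening: 0.046
grip_force: 0.0
```

Emit:
apply_moves(
  delta_pos=[
    [-0.02, -0.03, 0],
    [-0.05, -0.05, 0],
    [-0.05, -0.05, 0],
    [-0.05, -0.05, 0],
    [-0.05, -0.05, 0],
  ],
  dr=[
    [0, 0, 0],
    [0, 0, 0],
    [0, 0, 0],
    [0, 0, 0],
    [0, 0, 0],
  ],
  jaw=[0.5, 0.5, 0.5, 0.5, 0.5],
)

```text
time: 113.17
tool_pos: [0.4357, 0.1603, 0.3116]
tool_rot: [-3.141, -0.001, -0.073]
contact_force: [0.8, 0.6, 0.5]
opening: 0.0459
grip_force: 0.0
```

```bash
cat > fin.py <<'E'
from meas import *
import sys
n=sys.argv[1]; r,s=meas(n)
im=cv2.imread(f"pics/{n}.png"); h=cv2.cvtColor(im,cv2.COLOR_BGR2HSV)
for y in (-82,-32,19,69):
    xs=np.arange(60,92,1.); P=np.array([np.r_[tw(x,y),27]/1000 for x in xs]); uv=proj("wrist",P,s).astype(np.float32)
    v=cv2.remap(h,uv[None,:,0],uv[None,:,1],1)[0]; print(y,[int(a) for a in v[10:22,1]])
for u in (265,300,340,380):
    P=plane("wrist",[[u,v] for v in range(0,60)],.038,s)*1000; g=im[0:60,u].astype(int).sum(1); k=np.flatnonzero(g>500); print("stop rows x",tj(P)[k[[0,-1]],0] if len(k) else None)
for nm in ("top",):
    a=cv2.imread("pics/top0.png").astype(int); b,_=grab(nm,n+"t"); d=np.abs(a-b.astype(int)).sum(2)
    for q,(x0,x1,y0,y1) in {"tape":(162,197,233,268),"cutter":(282,298,112,160),"phone":(335,392,125,165),"scorer":(370,400,168,198)}.items(): print(q,"mean diff",d[y0:y1,x0:x1].mean())
E
python3 fin.py w23
```

```text
t 113.2167 tool [435.75 160.41 311.42] jig [-135.2    31.71] yawJ deg 0.10000939954676707 F [-0.04  0.08  0.22] open 0.04592687496635695
HSV strip? [[17, 136, 219], [17, 140, 217], [17, 136, 220]]
62 ['114.0..161.5', '55.5..82.5', '5.5..32.5', '-45.0..-17.5', '-95.0..-68.5']
40 ['112.0..164.0', '55.0..83.0', '5.5..32.5', '-45.0..-18.0', '-95.0..-68.0']
20 ['111.5..163.5', '56.0..81.5', '6.5..32.0', '-44.0..-18.5', '-94.0..-68.0']
0 ['112.0..161.0', '55.5..82.5', '5.5..32.5', '-45.0..-18.0', '-95.0..-67.5']
-25 ['111.5..165.0', '56.0..82.0', '5.5..32.5', '-44.5..-17.5', '-95.0..-67.5']
-40 ['112.0..165.0', '55.5..82.5', '6.0..32.5', '-45.0..-18.0', '-95.0..-68.0', '-100.5..-96.5']
-60 ['111.5..165.0', '55.5..83.0', '6.5..32.0', '-44.5..-17.5', '-95.0..-67.5']
-70 ['113.5..165.0', '55.5..82.5', '6.0..32.5', '-45.0..-17.5', '-95.5..-68.0']
-82 [138, 139, 138, 139, 143, 121, 85, 33, 8, 17, 20, 21]
-32 [137, 137, 136, 137, 137, 134, 87, 28, 23, 23, 26, 18]
19 [137, 138, 137, 142, 141, 135, 97, 57, 25, 21, 24, 16]
69 [136, 137, 136, 138, 143, 127, 90, 20, 23, 35, 27, 18]
stop rows x [106.37  20.1 ]
stop rows x [89.07 35.73]
stop rows x [88.83 68.61]
stop rows x [88.47 77.43]
tape mean diff 33.48244897959184
cutter mean diff 5.080729166666667
phone mean diff 4.768421052631579
scorer mean diff 6.805555555555555
```

```bash
python3 -c "
from cell import job
print(job.hand_in())"
```

```text
the job is handed in; nothing more can be done
None
```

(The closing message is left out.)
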